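# Pack the brush, close the weight case and snap its draw latch

### The job

Put the balance brush lying on the bench into the open front bay of the calibration-weight case, so that it lies flat on the bay's floor. Then close the lid fully, lift the latch's steel loop over the hook-shaped keeper on the lid so that its crossbar sits on the keeper, and last push the latch lever down over centre until it snaps flat and shut. Do not shift or tip over the other things on the bench.

Things in the scene. Friction and masses are not known exactly. Their poses are not given: they have to be found in the camera images.
- case: Fixed grey plastic case 140 mm deep (its x), 240 mm wide (y), rim 95 mm high, walls 4 mm; origin at the centre of its underside, x from the latch face (x=-70 mm, roughly towards the robot) to the lid hinge (x=+70), z up. At the front an open bay; behind it raised foam with fixed steel weights, all below the rim. A steel latch stands on the middle of the latch face.
- bay (a point): Centre of the bay's floor, 45 mm below the rim. The bay is free from -38 to +38 mm along the case's x and -116 to +116 mm along its y. Axes as the case.
- brush_mid (a point): Centre of the loose brush, 7 mm over what it lies on: 120 mm long along its x (wooden handle at -x, dark bristle block at +x), 14 mm wide at the middle (20 mm at the bristles), 14 mm high, 35 to 70 g. It lies on the bench left or right of the case; a slim spatula lies on the other side.
- lid (a joint): Lid angle in rad: 0 shut, 1.57 upright, at most 1.9. The hinge is stiff: the lid stays at any angle and must be pushed all the way down (up to 0.6 N m). The lid is 140 x 240 mm, 35 mm thick, 300 g.
- hinge (a point): Middle of the lid's hinge line, which runs along the case's y, on the far rim, 95 mm over the bench.
- lid_edge (a point): On the lid: middle of the upper front edge, 140 mm from the hinge line along the lid and 35 mm (the thickness) off it on the outer side. With the lid shut it is above the latch face, 130 mm over the bench.
- keeper (a point): Where the crossbar's centre rests on the keeper, a 20 mm wide ledge with upturned lip on the lid's front: 18 mm out from the face and, lid shut, 107.5 mm over the bench. Ledge top 2.5 mm below it, lip top 4.5 mm above it; the lip lies 6 to 10 mm farther out; 14 mm of free ledge towards the lid. Axes as the lid (x towards the hinge, z up when shut).
- loop_bar (a point): Centre of the 5 mm thick crossbar at the free end of the latch's steel loop. Loop: 44 mm wide outside, along the case's y, side bars 4 mm wide and 5 mm thick, 55 mm from pivot to crossbar. Pivoted on the lever 15 mm from lever_pivot; stays where put. Can be held across its 44 mm width near the crossbar. Pulling it carries the lever along (crossbar 40 to 69 mm from lever_pivot).
- lever_pivot (a point): Axis of the latch lever, fixed to the case: along the case's y, 18 mm out from the latch face, 65 mm over the bench.
- lever_mid (a point): On the lever's outer surface, 40 mm from lever_pivot. The lever is a steel plate 26 mm wide, 4 mm thick, 60 mm long from the pivot, its tip flared outward.
- lever (a joint): Lever angle in rad: 0 shut (hanging straight down before the latch face), 1.57 level, pointing away from the case, at most 2.6. Stays where left. About 1.0 with the crossbar just resting on the keeper; then the loop springs 2.5 mm longer (up to 29 N), dead centre at 0.25, below which it snaps shut. Takes about 3 N at lever_mid.
- loop (a joint): Angle of the loop on the lever in rad: 0 as hooked with the lever shut; grows as the loop turns away from the case.
- weight_a: Bystander, loose: steel knob weight, 38 mm wide, 48 mm high, on the bench before the case's latch face, on its +y side. Origin under its centre.
- weight_b: Bystander, loose: steel knob weight, 30 mm wide, 40 mm high, before the latch face on the -y side. Origin under its centre.
- spatula: Bystander, loose: spatula about 160 mm long, slim, steel, lying along its x on the bench, on the side where the brush is not. Origin under its middle.
- reagent: Bystander, loose: amber bottle, 60 mm wide, 130 mm high, beside the case at +y. Origin under its centre.
- beaker: Bystander, loose: glass beaker, 68 mm wide, 85 mm high, beside the case at -y. Origin under its centre.
- jar: Bystander, loose: white jar, 56 mm wide, 60 mm high, farther left. Origin under its centre.
- dish: Bystander, loose: aluminium weighing dish, 80 mm wide, 14 mm high, farther right. Origin under its centre.
Mind the look-alikes: they are no part of the job. Leave any orange or yellow look-alike of the part that bears brush_mid alone.

How it is judged:
On the way, in this order (a step that is already met when the one before it is completed fails the run):
1. the brush lies on the bay's floor, the lid still open (x of brush_mid in the frame of bay between -0.038 and 0.038 m and y of brush_mid in the frame of bay between -0.1 and 0.1 m and z of brush_mid in the frame of bay between 0 and 0.014 m and value of joint lid above 1 rad), for 0.2 s.
2. the lid is fully shut over the brush (x of brush_mid in the frame of bay between -0.038 and 0.038 m and y of brush_mid in the frame of bay between -0.1 and 0.1 m and z of brush_mid in the frame of bay between 0 and 0.014 m and value of joint lid below 0.035 rad), for 0.1 s.
3. the loop's crossbar sits on the keeper, the lever still open (x of loop_bar in the frame of keeper between -0.009 and 0.016 m and z of loop_bar in the frame of keeper between -0.005 and 0.005 m and value of joint lid below 0.035 rad and value of joint lever above 0.5 rad), for 0.2 s.
At the end, for the whole second after the job is handed in: The brush lies flat (within 0.2 rad) on the bay's floor inside the closed case, the lid is shut within 0.035 rad, the loop's crossbar sits on the keeper (within 5 mm in height, between lid and lip), and the lever is shut within 0.08 rad (all of step 2 and x of loop_bar in the frame of keeper between -0.009 and 0.016 m and z of loop_bar in the frame of keeper between -0.005 and 0.005 m and value of joint lever below 0.08 rad and angle between brush_mid's own z axis and vertical below 0.2 rad); the robot touches nothing.
It fails at once if a bystander (weights, spatula, bottle, beaker, jar, dish) is shifted more than 30 mm or tipped over (distance of any of weight_a, weight_b, spatula, reagent, beaker, jar, dish from where it was at the start of the episode above 0.03 m or angle between any of weight_a, weight_b, spatula, reagent, beaker, jar, dish's own z axis and vertical above 0.5 rad).
It also fails if it takes over 72 s, if anything falls off the work surface, if the arm or the gripper's body presses on something with over 40 N, if the wrist force passes 120 N, or if a joint passes its speed limit or range.

### The arm

A 6-joint arm with a two-finger parallel gripper is mounted at the origin on the work surface. World frame = base frame: x ahead of the robot, y to its left, z up, the work surface at z = 0. Lengths are in m, angles in rad, forces in N, time in s.
With the tool pointing down it reaches from about 0.35 to 0.975 m from the base axis. Payload 4.9 kg.
Tool frame: the origin (TCP) lies at the very end of the fingers, on their centre line; the grasp point (between the pads) lies 19 mm behind it (grasp_offset is the distance from the TCP to the grasp point, in m); x points along the fingers, y is the direction in which the jaws open and shut, and the axes are right-handed (so a half turn about x gives the same grasp; the last joint's range is limited). The gripper opens to 85 mm and grips with 20 to 120 N. Pads are 22 mm wide; open, the fingers measure 114 mm over their backs; the gripper's body (76 mm by 85 mm) begins 54 mm behind the grasp point. The pads swing forward as they close: fully open they stand 13 mm farther back than shut.
Start: joints at [0.987, 0.053, 1.613, -0, 1.476, -0.119], TCP at [0.28, 0.559, 0.2] pointing down, gripper open.
Joint ranges: [-3.01, 3.01], [-1.01, 2.22], [0.06, 2.58], [-1.02, 4.17], [0.09, 2.62], [-3.14, 3.14]. Speed limits (rad/s): [2.57, 2.57, 3.14, 3.14, 3.14, 3.14].

### API

Orientations are given as a rotation vector (axis times angle).
In Python, from station import get_obs, get_image, camera_model, finish_job, grasp_offset gives the robot as it stands.
- The arm moves only by the shell command python3 -m crank 'ROWS' [OPENING] [FORCE]. ROWS is JSON, a list that holds one entry, the list of rows, each a list of 4 numbers: the shift along the world's x, y, z in m, then the turn about the world's z in degrees. In form: [[[dx, dy, dz, turn], ...]]. A call has 1 to 5 rows; each row is the pose to reach, as a shift and turn from the pose commanded when the call began; what a row does not reach only later rows make up. A row lasts 1/12 s, in which the tool goes at most 41.7 mm and 7.16 degrees, less where a joint would pass 70% of its speed; a pose out of reach is approached as far as the arm can. A call with a gripper value outside its range is refused whole. OPENING is the opening, from 0 (shut) to 1 (fully open), set as the call begins (- or left out, the last holds). The fingers move at their own pace and stop on an object; FORCE is the grip in N (left out, the last holds). Time passes only in rows, so rows that repeat a pose let the fingers close. It gives the time, the measured TCP pose, the force and the opening at its end, in the units of the state.
- get_obs(): the state, without advancing time (a new reading comes with each control period).
- get_image(name): name is "side" or "top"; returns (picture, depth): 420x560x3 uint8, red, green, blue; 420x560 float32, m along the optical axis (not along the pixel's ray), 0 where there is no reading.
- camera_model(name): a dict with "fx", "fy", "cx", "cy" (pixels), "k1" (the pictures are not rectified: a ray, as slopes to the right and down, at radius r is drawn at 1 + k1 r^2 times it, then the intrinsics apply), "xyz" and "attitude" of the camera in the world. Camera axes: x right, y down, z forward; pixel columns grow to the right and rows downward; lengths in m; the calibration is good to about 2 mm. A picture is of the moment at which its call begins. camera_model takes no time and is no camera call.
- finish_job(): hands the job in, once; it reports no verdict.
The state is a dict: "t": time; "q": joint angles; "dq": joint speeds; "effort": joint torques, N m; "tool_pos": TCP position; "tool_rot": TCP orientation; "contact_force": force on the tool from outside, world axes, zero at the start; "wrist_torque": the same for the moment, N m; "opening": finger opening in m.
Only numpy, scipy, OpenCV 4.12 (cv2) and the standard library are available. Lean on these libraries where they do the work, as an engineer would, in place of code of your own. Each camera call takes 0.05 s, during which the arm holds its last target.

## Working session

There is one attempt and no reset: what is moved stays moved. The work goes in short steps, Python scripts to look and compute and a shell command to move; the robot and the scene stay as the last step left them, time stands still between calls to the robot, and variables do not carry over. Pictures are saved under pics/ and viewed, and the job is handed in when it is done.

```bash
ls; mkdir -p pics; python3 - <<'E'
from station import *
import cv2
print(get_obs()); print(grasp_offset() if callable(grasp_offset) else grasp_offset)
for n in("side","top"):
    print(n,camera_model(n)); p,d=get_image(n); cv2.imwrite(f"pics/{n}0.png",p[:,:,::-1]); 
    import numpy as np; np.savez(f"pics/{n}0.npz",p=p,d=d)
E
```

```text
pics
{'t': 0.0, 'q': array([ 9.86991331e-01,  5.33471904e-02,  1.61431010e+00, -3.80244705e-06,
        1.47603158e+00, -1.18976290e-01]), 'dq': array([0.00012735, 0.00020649, 0.00201241, 0.00194992, 0.00163662,
       0.00061859]), 'effort': array([-7.95595952e-04, -3.93698359e+01, -3.70166624e+01, -1.85598788e-04,
        7.44982157e-03,  1.26256072e-06]), 'tool_pos': array([0.27976509, 0.55810105, 0.19865949]), 'tool_rot': array([ 0.36295686,  1.54061299, -0.36607367]), 'contact_force': array([-0.06769844,  0.1833049 , -0.45602144]), 'wrist_torque': array([-0.00558259, -0.00756903, -0.00438479]), 'opening': 0.08552142638078498}
0.0187
side {'fx': 450.84657496386933, 'fy': 450.84657496386933, 'cx': 279.87405656290787, 'cy': 207.21302543562044, 'k1': -0.06807872258775718, 'xyz': array([-0.04160183, -0.78273102,  0.72869419]), 'attitude': array([-2.03825389,  0.70187562, -0.38284922])}
top {'fx': 403.6995733679986, 'fy': 403.6995733679986, 'cx': 273.43854209109537, 'cy': 212.01772939684588, 'k1': -0.07121231443694395, 'xyz': array([ 0.32212479, -0.01979249,  1.37455717]), 'attitude': array([-2.108044  ,  2.14289874, -0.18015445])}
```

View pics/side0.png

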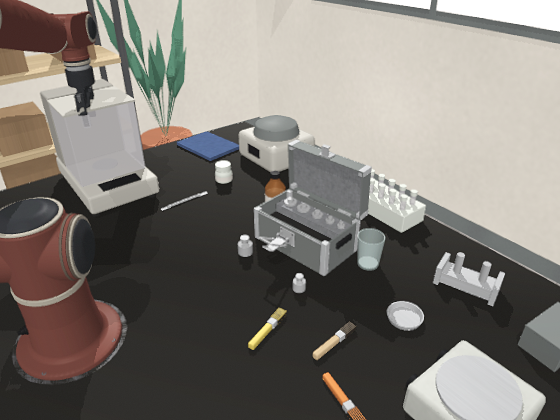

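View pics/top0.png

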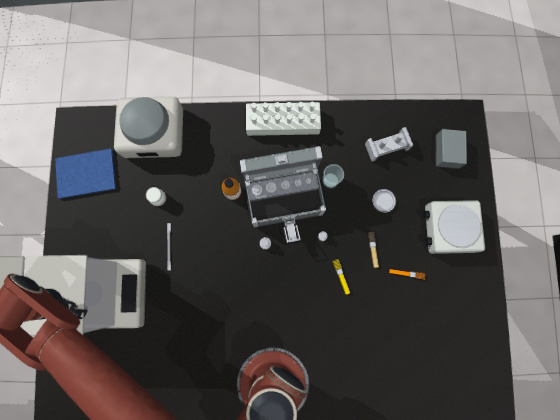

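Candidates for the brush in the top view are yellow (341,277), natural wood (374,250) and orange (407,273). The description says wooden handle with a dark bristle block, so I choose (374,250). I'll check that in close crops and measure.

```bash
cat > h.py <<'E'
import numpy as np, cv2
from scipy.spatial.transform import Rotation as R
from station import *
def K(m): return np.array([[m['fx'],0,m['cx']],[0,m['fy'],m['cy']],[0,0,1.]])
def slopes(m,uv):
    uv=np.atleast_2d(np.asarray(uv,float)); return cv2.undistortPoints(uv.reshape(-1,1,2),K(m),np.array([m['k1'],0,0,0])).reshape(-1,2)
def rays(n,uv):
    m=camera_model(n); s=slopes(m,uv); d=np.c_[s,np.ones(len(s))]
    return m['xyz'], R.from_rotvec(m['attitude']).apply(d)
def plane(n,uv,z):
    o,d=rays(n,uv); return o+d*((z-o[2])/d[:,2])[:,None]
def depthpt(n,uv,D):
    o,d=rays(n,uv); uv=np.atleast_2d(uv).astype(int); return o+d*D[uv[:,1],uv[:,0]][:,None]
def cloud(n,D):
    v,u=np.indices(D.shape); P=depthpt(n,np.c_[u.ravel(),v.ravel()],D).reshape(D.shape+(3,)); P[D==0]=np.nan; return P
def proj(n,P):
    m=camera_model(n); P=np.atleast_2d(P); r,_=cv2.Rodrigues(R.from_rotvec(m['attitude']).inv().as_rotvec())
    t=-R.from_rotvec(m['attitude']).inv().apply(m['xyz'])
    return cv2.projectPoints(P.astype(float),r,t,K(m),np.array([m['k1'],0,0,0,0.]))[0].reshape(-1,2)
def tri(a,b):
    o1,d1=rays("side",a);o2,d2=rays("top",b);d1=d1[0];d2=d2[0]
    s=np.linalg.lstsq(np.c_[d1,-d2],o2-o1,rcond=None)[0]; p,q=o1+s[0]*d1,o2+s[1]*d2
    return (p+q)/2,np.linalg.norm(p-q)
def snap(tag):
    r={}
    for n in("side","top"):
        p,d=get_image(n); np.savez(f"pics/{n}{tag}.npz",p=p,d=d); r[n]=(p,d)
    return r
def load(n,tag): f=np.load(f"pics/{n}{tag}.npz"); return f['p'],f['d']
def crop(p,x0,y0,x1,y1,f,name): cv2.imwrite(f"pics/{name}.png",cv2.resize(p[y0:y1,x0:x1,::-1],None,fx=f,fy=f,interpolation=cv2.INTER_CUBIC))
E
python3 - <<'E'
from h import *
p,d=load("top",0); crop(p,220,140,440,300,3.6,"c_top")
p,d=load("side",0); crop(p,230,135,410,270,4.4,"c_side")
p,d=load("top",0)
P=cloud("top",d)
h=cv2.cvtColor(p,cv2.COLOR_RGB2HSV)
sub=(slice(228,272),slice(360,392))
for n,uv in dict(brushc=(374,250),bench=(330,300)).items(): print(n,P[uv[1],uv[0]])
m=(P[...,2]>0.005)&(P[...,2]<0.03); m[:228]=0;m[272:]=0;m[:,:362]=0;m[:,388:]=0
print(m.sum(), np.nanmedian(P[m],0)); ys,xs=np.nonzero(m|((p.max(2)>60)&np.pad(np.ones((44,26),bool),((228,148),(362,172)))))
r=cv2.minAreaRect(np.c_[xs,ys].astype(np.float32)); b=cv2.boxPoints(r); w=plane("top",b,0.010); print(r,w, np.linalg.norm(w-np.roll(w,1,0),axis=1), w.mean(0))
E
```

```text
brushc [ 0.42850216 -0.34721278  0.02057243]
bench [ 2.65821551e-01 -1.95553456e-01 -2.43217030e-04]
219 [ 0.43668761 -0.34551599  0.01173019]
((374.5003967285156, 250.48484802246094), (23.867830276489258, 41.4658088684082), 1.7357046604156494) [[ 0.36017109 -0.30520293  0.01      ]
 [ 0.50030264 -0.31669423  0.01      ]
 [ 0.49630468 -0.39857683  0.01      ]
 [ 0.35605724 -0.38571341  0.01      ]] [0.08061552 0.14060192 0.08198015 0.14083612] [ 0.42820891 -0.35154685  0.01      ]
```

View pics/c_top.png

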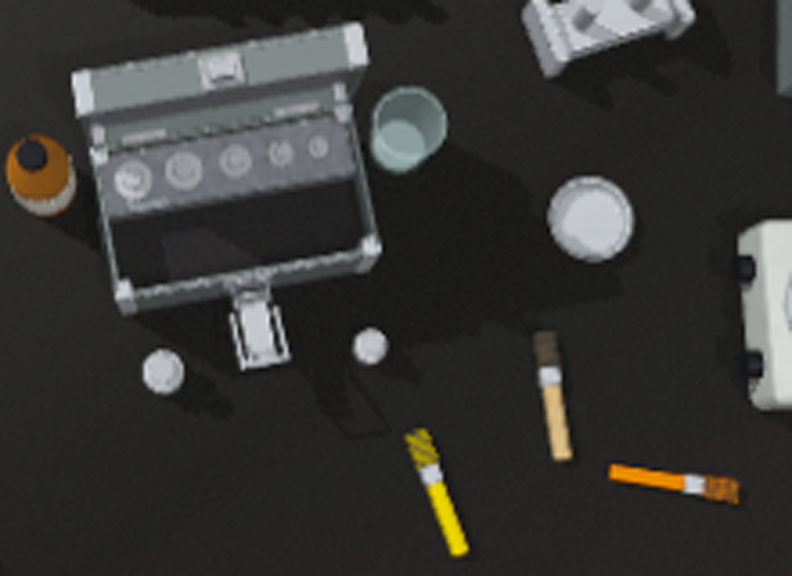

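View pics/c_side.png

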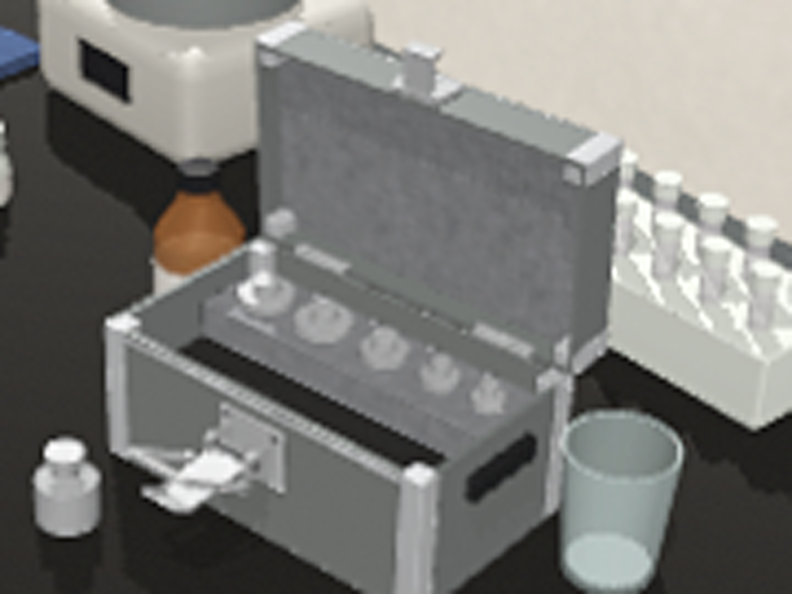

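The crops confirm it. The wooden brush lies at top (374,250), with its handle end at (376,267) and bristle end at (371,232); yellow and orange look-alikes lie on either side. The lid is about upright, and the lever and loop stick out at (292,232), crossbar near (293,241). Next I measure the case, brush and latch.

```bash
python3 - <<'E'
from h import *
np.set_printoptions(precision=4,suppress=True)
def w(u,v): return (220+(u+.5)/3.6-.5,140+(v+.5)/3.6-.5)
print("rim corners", plane("top",[w(118,311),w(382,262),w(96,158)],0.095))
a=plane("top",[w(562,459),w(545,333)],0.007); print("brush",a,a.mean(0),np.linalg.norm(a[0]-a[1]),np.degrees(np.arctan2(*(a[1]-a[0])[[1,0]])))
p,d=load("top",0); P=cloud("top",d)
h=cv2.cvtColor(p,cv2.COLOR_RGB2HSV)
m=(h[...,0]>8)&(h[...,0]<25)&(h[...,1]>70)&(h[...,2]>120); m[:225]=0;m[275:]=0;m[:,362:][:,28:]=0;m[:,:362]=0
ys,xs=np.nonzero(m); print("handle px",m.sum(),xs.mean(),ys.mean())
q=P[m]; print("handle z",np.nanmedian(q,0)); 
# weights
for n,c in dict(wa=w(163,372),wb=w(370,345)).items(): print(n,plane("top",[c],0.045))
# rim cloud
for n in("top","side"):
    p,d=load(n,0);P=cloud(n,d);
    s=(abs(P[...,2]-.095)<.004)&(P[...,0]>.4)&(P[...,0]<.8)&(abs(P[...,1])<.25)
    print(n,s.sum()); crop((s[...,None]*np.array([255,255,255])).astype(np.uint8)//2+p//2,220,120,400,260,4.4,"m_"+n)
    # latch points
    s=(P[...,2]>.04)&(P[...,2]<.10)&(P[...,0]>.4)&(P[...,0]<.6)&(abs(P[...,1])<.1)
    ys,xs=np.nonzero(s); print(n,len(ys)); 
    if n=="top":
        for r in range(232,246): print(r,[f"{P[r,c,2]:.3f}" for c in range(284,302)], P[r,292,:2])
o=get_obs(); print(R.from_rotvec(o['tool_rot']).as_matrix())
E
```

```text
rim corners [[ 0.5062  0.0562  0.095 ]
 [ 0.5464 -0.1802  0.095 ]
 [ 0.6467  0.0753  0.095 ]]
brush [[ 0.3717 -0.3532  0.007 ]
 [ 0.4908 -0.3437  0.007 ]] [ 0.4312 -0.3485  0.007 ] 0.11946480900578044 4.558227269604054
handle px 106 374.66037735849056 257.37735849056605
handle z [ 0.4053 -0.3487  0.0128]
wa [[0.4562 0.0182 0.045 ]]
wb [[ 0.4779 -0.1725  0.045 ]]
top 587
top 1393
232 ['-0.003', '0.074', '-0.001', '-0.003', '0.065', '0.062', '0.063', '0.064', '0.064', '0.065', '0.061', '0.064', '-0.002', '0.075', '0.070', '-0.002', '-0.001', '0.000'] [ 0.4888 -0.0713]
233 ['-0.006', '0.074', '0.002', '0.001', '0.064', '0.059', '0.069', '0.064', '0.066', '0.063', '0.062', '0.062', '0.002', '0.002', '0.079', '0.001', '-0.001', '-0.002'] [ 0.4852 -0.0711]
234 ['0.004', '0.080', '0.081', '-0.004', '0.066', '0.061', '0.058', '0.061', '0.058', '0.066', '0.064', '0.060', '0.002', '0.004', '0.077', '0.002', '-0.003', '-0.002'] [ 0.4829 -0.0713]
235 ['-0.002', '0.075', '0.071', '0.001', '0.063', '0.066', '0.065', '0.062', '0.058', '0.064', '0.062', '0.062', '-0.001', '-0.007', '0.082', '0.078',
[... 1339 characters left out ...]
'] [ 0.4625 -0.073 ]
243 ['-0.002', '-0.006', '-0.000', '0.000', '0.001', '0.001', '0.000', '-0.003', '-0.002', '-0.001', '-0.003', '-0.001', '0.002', '0.003', '0.004', '-0.001', '0.000', '0.001'] [ 0.4593 -0.073 ]
244 ['0.005', '0.000', '0.002', '-0.003', '0.003', '-0.000', '-0.000', '-0.000', '-0.002', '0.001', '0.001', '-0.005', '0.005', '0.004', '0.003', '0.000', '0.001', '-0.000'] [ 0.4559 -0.0729]
245 ['0.003', '-0.003', '0.000', '0.004', '-0.001', '-0.003', '0.005', '0.002', '-0.002', '0.002', '-0.001', '0.008', '0.005', '0.000', '-0.005', '0.005', '-0.001', '-0.001'] [ 0.4525 -0.0728]
side 833
side 1547
[[-0.0011  0.4483  0.8939]
 [-0.0016  0.8939 -0.4483]
 [-1.     -0.0019 -0.0003]]
```

View pics/m_top.png

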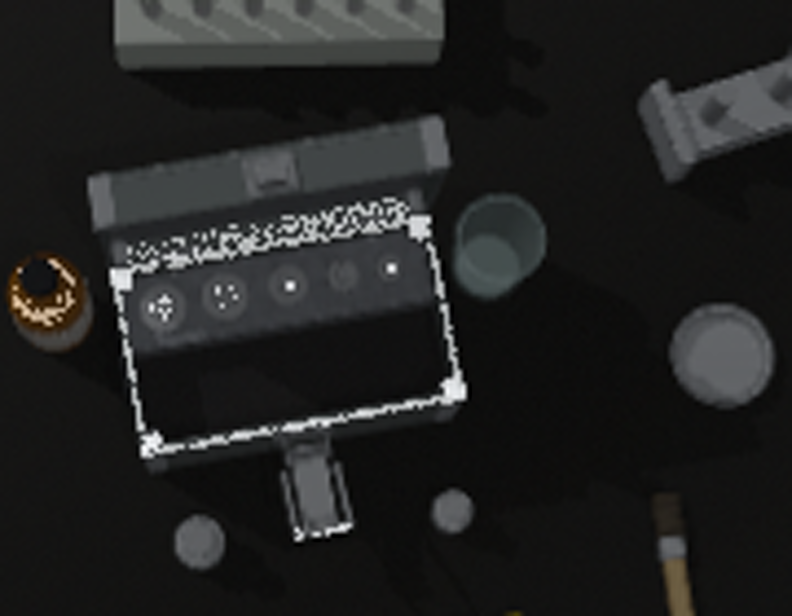

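The mask outlines the rim well: front-left corner at crop (142,456), front-right at (465,398). I'll fit the front rim line and the case frame, then the latch.

```bash
python3 - <<'E'
from h import *
np.set_printoptions(precision=4,suppress=True)
def w(u,v): return (220+(u+.5)/4.4-.5,120+(v+.5)/4.4-.5)
c=plane("top",[w(142,457),w(467,399),w(111,268),w(432,212)],0.095); print(c)
L,Rr,BL,BR=c
print("width",np.linalg.norm(L-Rr),"depth",np.linalg.norm(BL-L))
for n in("top","side"):
    p,d=load(n,0);P=cloud(n,d)
    s=(abs(P[...,2]-.095)<.004)&(P[...,0]>.45)&(P[...,0]<.75)&(abs(P[...,1]+.05)<.17)
    q=P[s][:,:2]; f=(L+Rr)[:2]/2; t=(L-Rr)[:2]/np.linalg.norm((L-Rr)[:2])
    nrm=np.array([t[1],-t[0]])*1; 
    x=(q-f)@nrm; y=(q-f)@t
    sel=(abs(x)<.012)&(abs(y)<.11)&((abs(y)>.03)); 
    k=np.polyfit(y[sel],x[sel],1); print(n,"front rim fit",sel.sum(),k,"yaw nrm",np.degrees(np.arctan2(nrm[1],nrm[0])), "corrected",np.degrees(np.arctan2(nrm[1],nrm[0])-k[0]), "x pct",np.percentile(x[sel],[5,50,95]), "y ext",np.percentile(y[abs(x)<.012],[.5,99.5]))
    s2=(abs(x-.06)<.04); yy=y[s2]; print("side rails y", np.percentile(yy,[1,99]), "front mid",f,"n",nrm)
o=get_obs(); 
p,d=load("side",0); crop(p,250,215,320,270,11,"c_latch")
E
```

```text
[[ 0.5145  0.0578  0.095 ]
 [ 0.5534 -0.1805  0.095 ]
 [ 0.6569  0.08    0.095 ]
 [ 0.6958 -0.1599  0.095 ]]
width 0.24145083207116888 depth 0.14406048154480286
top front rim fit 79 [-0.002   0.0034] yaw nrm 9.262105177803285 corrected 9.377104706346811 x pct [0.0006 0.0033 0.0066] y ext [-0.12    0.1198]
side rails y [-0.1198  0.1203] front mid [ 0.534  -0.0613] n [0.987 0.161]
side front rim fit 132 [-0.0017  0.0042] yaw nrm 9.262105177803285 corrected 9.360163078683414 x pct [0.0012 0.0039 0.0085] y ext [-0.1226  0.114 ]
side rails y [-0.1233  0.1192] front mid [ 0.534  -0.0613] n [0.987 0.161]
```

View pics/c_latch.png

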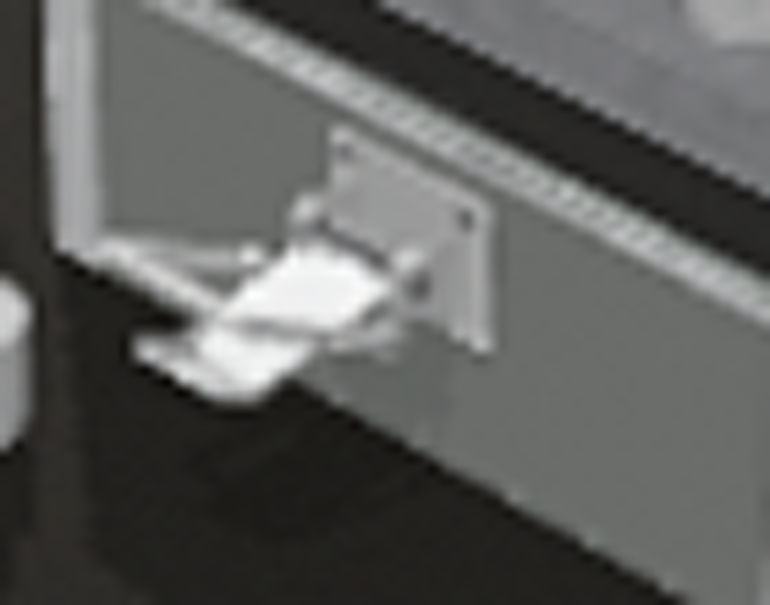

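Case frame: yaw 9.35°, latch-face middle (0.5355, -0.061). The rim measures 240 x 144 mm against the given 240 x 140. The brush is at (0.431, -0.348), yaw 4.6°, and its length of 119 mm matches. The crossbar is about 58 mm out and 25 mm above the pivot (r of 63, within range). I'll raise the arm and swing over to the brush.

```bash
python3 -m crank '[[[0,0,0.04,0],[0,0,0.08,0],[0,0,0.12,0],[0.01,-0.02,0.15,0],[0.03,-0.05,0.15,0]]]' 0.45 40
python3 -m crank '[[[0.02,-0.036,0,6],[0.04,-0.072,0,12],[0.06,-0.108,0,18],[0.08,-0.144,0,24],[0.1,-0.18,0,31]]]'
python3 -m crank '[[[0,-0.04,0,0],[0,-0.08,0,0],[0,-0.12,0,0],[0,-0.16,0,0],[0,-0.2,0,0]]]'
python3 -m crank '[[[0.005,-0.04,0,0],[0.01,-0.08,0,0],[0.015,-0.12,0,0],[0.015,-0.16,0,0],[0.015,-0.2,0,0]]]'
python3 -m crank '[[[0,-0.04,-0.01,0],[0,-0.08,-0.02,0],[0,-0.12,-0.03,0],[0,-0.16,-0.04,0],[0,-0.2,-0.05,0]]]'
```

```text
t: 0.52
tool_pos: [0.3102, 0.5115, 0.3587]
tool_rot: [0.37, 1.536, -0.351]
contact_force: [0.7, 0.4, 1.1]
opening: 0.0384
t: 0.93
tool_pos: [0.409, 0.3297, 0.3494]
tool_rot: [-0.056, 1.57, 0.055]
contact_force: [-0.7, 0.3, -0.9]
opening: 0.0386
t: 1.35
tool_pos: [0.4079, 0.1301, 0.3494]
tool_rot: [-0.052, 1.571, 0.052]
contact_force: [0.8, 0.3, 0.3]
opening: 0.0385
t: 1.77
tool_pos: [0.423, -0.0701, 0.3495]
tool_rot: [-0.051, 1.57, 0.052]
contact_force: [1.8, -0.6, 0.0]
opening: 0.0381
t: 2.18
tool_pos: [0.4228, -0.2701, 0.299]
tool_rot: [-0.051, 1.57, 0.051]
contact_force: [1.7, -0.0, -0.3]
opening: 0.0387
```

```bash
python3 -m crank '[[[0.004,-0.04,-0.01,0],[0.008,-0.078,-0.03,0],[0.008,-0.078,-0.07,0],[0.008,-0.078,-0.11,0],[0.008,-0.078,-0.15,0]]]'
python3 -m crank '[[[0,0,-0.03,0],[0,0,-0.06,0],[0,0,-0.09,0],[0,0,-0.09,0]]]'
python3 - <<'E'
from h import *
o=get_obs(); M=R.from_rotvec(o['tool_rot']).as_matrix(); print(o['tool_pos'],np.degrees(np.arctan2(M[1,1],M[0,1])))
r=snap(1); crop(r['side'][0],270,260,410,400,4.2,"b1"); crop(r['top'][0],320,200,420,290,6,"b1t")
E
```

```text
t: 2.6
tool_pos: [0.4311, -0.3469, 0.1479]
tool_rot: [-0.05, 1.57, 0.051]
contact_force: [0.1, 0.1, 0.2]
opening: 0.0385
t: 2.93
tool_pos: [0.4273, -0.3418, 0.0521]
tool_rot: [-0.043, 1.579, 0.06]
contact_force: [0.1, 1.0, -0.6]
opening: 0.0385
[ 0.42729837 -0.3418266   0.05212517] 93.75751255130362
```

View pics/b1.png

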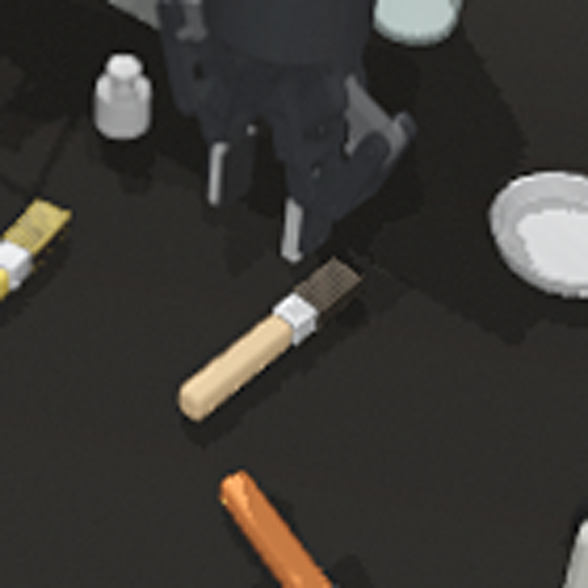

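Side view: the gripper hangs above the wooden brush (its middle at about crop (265,345)), yellow and orange well clear. The measured pose is a few mm off, so I'll let it settle and re-read.

```bash
python3 -m crank '[[[0,0,0,0],[0,0,0,0]]]'; python3 - <<'E'
from station import *
o=get_obs(); print(o['q'],o['dq'],o['effort'])
E
```

```text
t: 3.2
tool_pos: [0.433, -0.3477, 0.0629]
tool_rot: [-0.055, 1.567, 0.049]
contact_force: [-0.0, -0.3, 0.7]
opening: 0.0384
[-8.10506376e-01  9.74732676e-03  1.89546531e+00 -2.03886418e-05
  1.23153293e+00 -2.44714831e+00] [ 0.00106037 -0.00414651  0.00073563  0.00078873 -0.0006416   0.00075295] [-2.68942378e-03 -3.32899225e+01 -3.29074967e+01 -5.81046352e-04
  1.56793767e-02 -8.99161279e-07]
```

```bash
python3 -m crank '[[[-0.001,0,-0.03,0],[-0.001,0,-0.05,0],[-0.001,0,-0.059,0],[-0.001,0,-0.059,0],[-0.001,0,-0.059,0]]]'
python3 -m crank '[[[0,0,0,0],[0,0,0,0],[0,0,0,0],[0,0,0,0]]]' 0 40
python3 -m crank '[[[0,0,0.03,0],[0,0,0.06,0],[0,0,0.1,0],[0,0,0.14,0],[0,0,0.16,0]]]'
```

```text
t: 3.62
tool_pos: [0.4312, -0.3468, 0.0022]
tool_rot: [-0.053, 1.569, 0.051]
contact_force: [0.5, -0.5, -0.4]
opening: 0.0381
t: 3.95
tool_pos: [0.4311, -0.3467, 0.002]
tool_rot: [-0.053, 1.569, 0.051]
contact_force: [-0.4, 0.4, 0.6]
opening: 0.0
t: 4.37
tool_pos: [0.4323, -0.348, 0.1673]
tool_rot: [-0.057, 1.565, 0.047]
contact_force: [0.8, -0.8, 0.6]
opening: 0.0002
```

Opening is 0, so the grip missed. I'll look.

```bash
python3 - <<'E'
from h import *
o=get_obs(); print(o['tool_pos'],o['opening'])
r=snap(2); crop(r['side'][0],270,230,410,370,4.2,"b2"); crop(r['top'][0],300,180,440,290,5,"b2t")
E
```

```text
[ 0.43230515 -0.34798165  0.16732054] 0.00024374224649759068
```

View pics/b2.png

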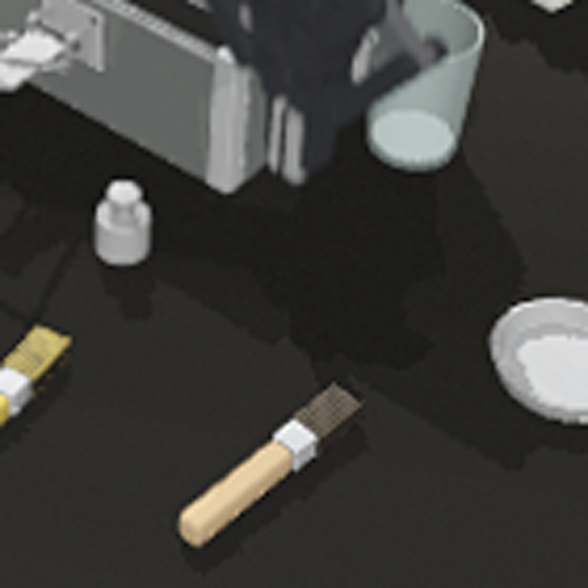

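View pics/b2t.png

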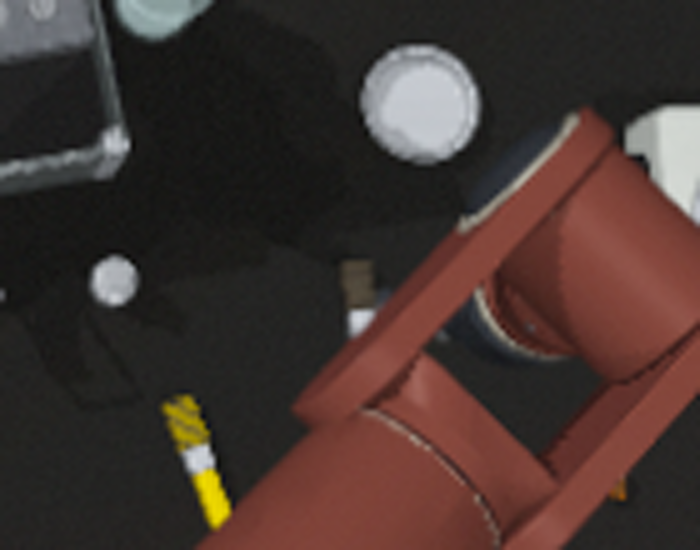

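```bash
python3 - <<'E'
from h import *
print(proj("side",[[.4323,-.348,.1673],[.433,-.3477,.0629],[.4312,-.3485,.007],[.3717,-.3532,.007],[.4908,-.3437,.007]]))
print(proj("top",[[.4323,-.348,.1673],[.4312,-.3485,.007]]))
p,d=load("side",2)
for uv in [(338,272),(334,270),(340,270),(336,362-20)]: print(depthpt("side",[uv],d))
h=cv2.cvtColor(p,cv2.COLOR_RGB2HSV)
# brush from side: orig image
p,d=load("side",0);P=cloud("side",d); print("brush side", P[337:352:3,322:345:3].reshape(-1,3))
E
```

```text
[[338.73362464 281.47820818]
 [335.29259813 320.94267684]
 [333.15895863 340.77063067]
 [312.89057118 356.64301092]
 [351.98715706 325.90459229]]
[[385.68663036 244.66178435]
 [373.38994293 249.53119917]]
[[ 0.59888091 -0.18991807 -0.00255033]]
[[ 5.94465731e-01 -1.79986764e-01 -3.43405758e-04]]
[[ 0.4247492  -0.35550814  0.20386517]]
[[ 0.43158149 -0.35623819  0.00994113]]
brush side [[ 4.23912758e-01 -3.22932675e-01  9.24596879e-04]
 [ 4.30082513e-01 -3.25612267e-01 -1.01260659e-03]
 [ 4.34761731e-01 -3.29756351e-01 -6.28809226e-04]
 [ 4.39026450e-01 -3.34279877e-01  3.74227257e-04]
 [ 4.35842869e-01 -3.45601379e-01  1.25284568e-02]
 [ 4.40233964e-01 -3.49841713e-01  1.31900479e-02]
 [ 4.45470007e-01 -3.53324118e-01  1.25955536e-02]
 [ 4.53840519e-01 -3.54110212e-01  7.44911068e-03]
 [ 4.18422397e-01 -3.28971738e-01  9.63281961e-04]
 [ 4.23071615e-01 -3.33063032e-01  1.32828507e-03]
 [ 4.21486529e-01 -3.43066267e-01  1.13418604e-02]
 [ 4.24772738e-01 -3.48301876e-01  1.36801008e-02]
 [ 4.29616318e-01 -3.52062304e-01  1.36064507e-02]
 [ 4.36705887e-01 -3.53812162e-01  1.01594238e-02
[... 628 characters left out ...]
-01 -3.56461724e-01  1.44991960e-02]
 [ 4.15515907e-01 -3.58364094e-01  1.13832353e-02]
 [ 4.28388074e-01 -3.54725617e-01 -1.24198378e-03]
 [ 4.33873445e-01 -3.57969617e-01 -2.25574152e-03]
 [ 4.37576898e-01 -3.62799578e-01 -5.38155124e-04]
 [ 4.40911511e-01 -3.67911131e-01  1.70019834e-03]
 [ 3.95270748e-01 -3.53602828e-01  1.27644327e-02]
 [ 3.99814050e-01 -3.57481669e-01  1.30237605e-02]
 [ 4.06797071e-01 -3.59050826e-01  9.36249255e-03]
 [ 4.18165450e-01 -3.56640123e-01 -1.18535348e-03]
 [ 4.22784063e-01 -3.60602552e-01 -9.11946508e-04]
 [ 4.27149813e-01 -3.64786226e-01 -2.51888486e-04]
 [ 4.32379012e-01 -3.68202238e-01 -9.35222345e-04]
 [ 4.36821509e-01 -3.72310028e-01 -4.06766198e-04]]
```

```bash
python3 -m crank '[[[0,0,0,0],[0,0,0,0],[0,0,0,0]]]'; python3 - <<'E'
from h import *
o=get_obs(); print(o['tool_pos'],o['q'])
r=snap(3); crop(r['side'][0],290,200,390,300,6,"b3")
print(proj("side",[o['tool_pos']]))
E
```

```text
t: 4.72
tool_pos: [0.4296, -0.3452, 0.1585]
tool_rot: [-0.049, 1.573, 0.054]
contact_force: [0.3, -0.6, -0.1]
opening: 0.0001
[ 0.42957668 -0.34516324  0.15854994] [-8.11950326e-01 -9.18167438e-02  1.82518813e+00  4.06321689e-05
  1.41216465e+00 -2.44844999e+00]
[[336.30668367 284.82723527]]
```

View pics/b3.png

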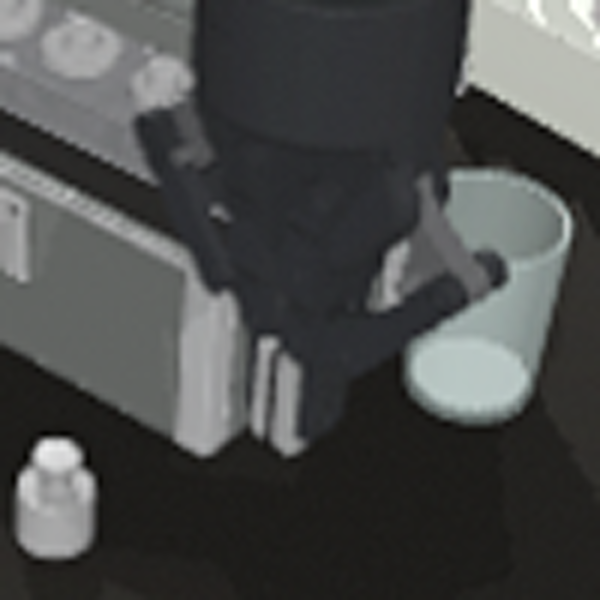

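The finger tips show at side (337,275), about 10 px above the projection of the reported TCP. I'll measure the true tip from depth.

```bash
python3 - <<'E'
from h import *
np.set_printoptions(precision=4,suppress=True)
p,d=load("side",3);P=cloud("side",d)
for r in range(254,278,2): print(r,[("%.3f,%.3f,%.3f"%tuple(P[r,c])) for c in (333,335,337,339,341,343)])
p,d=load("top",3); crop(p,300,180,440,290,5,"b3t")
E
```

```text
254 ['0.418,-0.342,0.235', '0.420,-0.345,0.236', '0.419,-0.350,0.239', '0.420,-0.354,0.242', '0.418,-0.360,0.246', '0.422,-0.362,0.245']
256 ['0.417,-0.343,0.231', '0.422,-0.343,0.230', '0.420,-0.350,0.235', '0.419,-0.355,0.238', '0.420,-0.359,0.240', '0.425,-0.360,0.238']
258 ['0.417,-0.343,0.227', '0.420,-0.345,0.227', '0.417,-0.353,0.234', '0.418,-0.357,0.235', '0.419,-0.361,0.237', '0.424,-0.361,0.235']
260 ['0.419,-0.342,0.221', '0.418,-0.348,0.226', '0.420,-0.351,0.226', '0.419,-0.357,0.230', '0.420,-0.360,0.232', '0.425,-0.360,0.230']
262 ['0.419,-0.343,0.217', '0.420,-0.346,0.219', '0.418,-0.353,0.224', '0.422,-0.354,0.223', '0.424,-0.357,0.223', '0.426,-0.360,0.224']
264 ['0.417,-0.344,0.214', '0.418,-0.348,0.216', '0.420,-0.351,0.217', '0.422,-0.354,0.218', '0.423,-0.358,0.220', '0.426,-0.360,0.220']
266 ['0.419,-0.343,0.208', '0.418,-0.349,0.212', '0.419,-0.353,0.214', '0.423,-0.354,0.213', '0.424,-0.358,0.215', '0.428,-0.359,0.213']
268 ['0.418,-0.344,0.205', '0.418,-0.349,0.208', '0.419,-0.353,0.210', '0.424,-0.353,0.207', '0.423,-0.359,0.212', '0.428,-0.359,0.209']
270 ['0.420,-0.343,0.199', '0.419,-0.349,0.203', '0.421,-0.352,0.203', '0.423,-0.355,0.204', '0.422,-0.360,0.208', '0.431,-0.357,0.201']
272 ['0.420,-0.343,0.194', '0.420,-0.348,0.197', '0.420,-0.353,0.200', '0.423,-0.355,0.200', '0.425,-0.358,0.201', '0.428,-0.360,0.200']
274 ['0.582,-0.190,-0.000', '0.419,-0.350,0.194', '0.420,-0.353,0.196', '0.425,-0.354,0.193', '0.597,-0.202,0.000', '0.599,-0.207,0.002']
276 ['0.577,-0.195,-0.001', '0.581,-0.198,-0.001', '0.586,-0.200,-0.002', '0.589,-0.204,-0.001', '0.591,-0.209,0.001', '0.597,-0.209,-0.001']
```

Depth puts the real fingertips at z≈0.19 while the reported value is about 0.16; xy agrees. So the tool sits about 30 mm higher than reported, which explains the miss. I'll descend using the camera as reference.

```bash
python3 -m crank '[[[0,0,-0.04,0],[0,0,-0.08,0],[0,0,-0.12,0],[0,0,-0.15,0],[0,0,-0.15,0]]]' 0.45
cat > tip.py <<'E'
from h import *
import sys
np.set_printoptions(precision=4,suppress=True)
tag=sys.argv[1]; o=get_obs(); M=R.from_rotvec(o['tool_rot']).as_matrix(); print(o['t'],o['tool_pos'],"yaw",np.degrees(np.arctan2(M[1,1],M[0,1])),o['opening'],o['contact_force'])
r=snap(tag); p,d=r['side']; P=cloud('side',d); t=o['tool_pos']; rad=float(sys.argv[2]) if len(sys.argv)>2 else .05
s=(np.hypot(P[...,0]-t[0],P[...,1]-t[1])<rad)&(P[...,2]>t[2]+0.0)&(P[...,2]<t[2]+.12)&(p.max(2)<250)
zz=np.sort(P[s][:,2]); print("lowest z in cylinder",zz[:40:4], s.sum())
u,v=proj('side',[t])[0].astype(int); u=np.clip(u,70,489);v=np.clip(v,80,349); crop(p,u-70,v-80,u+70,v+60,5,"t"+tag)
E
python3 tip.py 4
```

```text
t: 5.23
tool_pos: [0.4253, -0.3408, 0.0021]
tool_rot: [-0.042, 1.581, 0.061]
contact_force: [-1.1, 0.9, -0.9]
opening: 0.0381
5.2333 [ 0.4253 -0.3408  0.0021] yaw 93.75538660053147 0.0380752993767016 [-1.1396  0.8875 -0.8954]
lowest z in cylinder [0.0021 0.0022 0.0022 0.0022 0.0023 0.0023 0.0023 0.0024 0.0025 0.0025] 1153
```

View pics/t4.png

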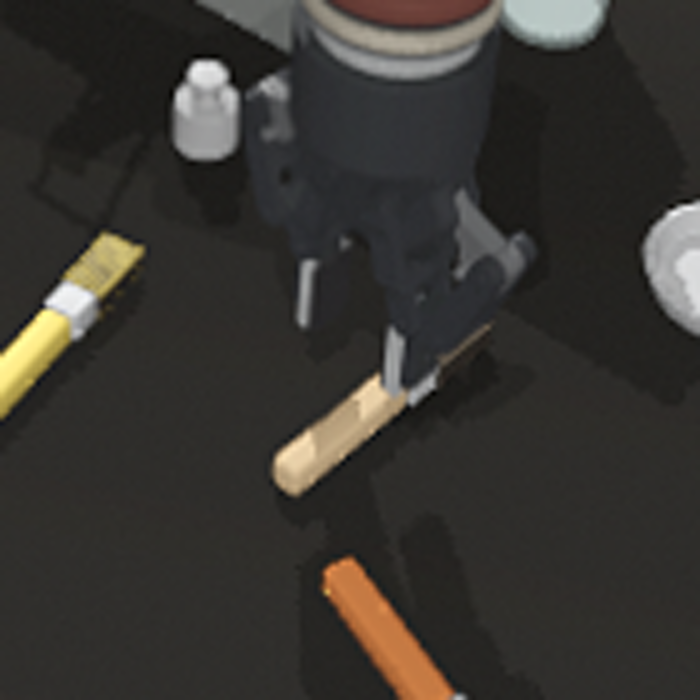

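Near finger tip shows at crop (393,393), far one at (303,325), both still above the brush handle. I'll get their depth.

```bash
python3 -m crank '[[[0,0,0,0],[0,0,0,0]]]'; cat > q.py <<'E'
# print side depth around crop coordinates of tip.py picture: tag, scale5 crop coords pairs
from h import *
import sys
np.set_printoptions(precision=4,suppress=True)
o=get_obs(); print(o['tool_pos']); tag=sys.argv[1]; r=snap(tag); p,d=r['side']; P=cloud('side',d)
u0,v0=[int(x) for x in sys.argv[2].split(',')]
crop(p,u0,v0,u0+120,v0+100,6,"q"+tag)
E
python3 - <<'E'
from h import *
print(proj('side',[[ .4253,-.3408,.0021]]))
E
python3 q.py 5 270 2>/dev/null; python3 q.py 5 280,280
```

```text
t: 5.5
tool_pos: [0.4323, -0.348, 0.014]
tool_rot: [-0.055, 1.567, 0.049]
contact_force: [0.7, 0.1, 1.1]
opening: 0.0386
[[328.35686046 341.49763376]]
[ 0.4323 -0.348   0.014 ]
[ 0.4321 -0.3478  0.0137]
```

View pics/q5.png

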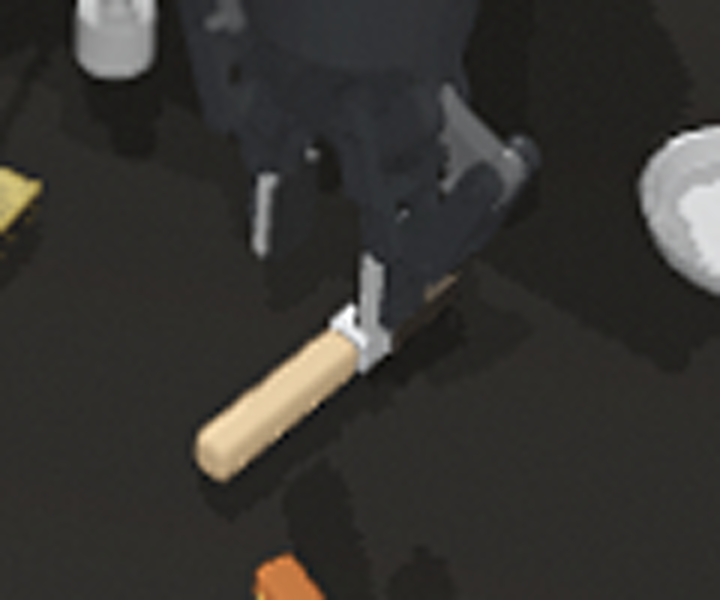

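```bash
python3 - <<'E'
from h import *
p,d=load("side",5)
for uv in [(341,330),(341,333),(342,334),(323,318),(323,320),(324,322)]: print(uv,depthpt("side",[uv],d))
print(proj("side",[[.4323,-.348-.019,.014],[.4323,-.348+.019,.014]]))
E
```

```text
(341, 330) [[ 0.42438674 -0.37261626  0.0640347 ]]
(341, 333) [[ 0.42393859 -0.37380659  0.05693519]]
(342, 334) [[ 0.42783653 -0.37322235  0.05091965]]
(323, 318) [[ 0.42011065 -0.32573656  0.06161225]]
(323, 320) [[ 0.41954206 -0.32669032  0.05708876]]
(324, 322) [[ 0.42143606 -0.32802849  0.05125336]]
[[340.08265865 343.70225219]
 [327.27431537 332.51353687]]
```

Tips are at z≈0.051 when the reported z is 0.014, so there's a consistent bias of about 31 mm (plus ~6 mm retraction while open). I'll go down another 37 mm, watching the force.

```bash
python3 -m crank '[[[0,-0.001,-0.02,0],[0,-0.001,-0.03,0],[0,-0.001,-0.037,0],[0,-0.001,-0.037,0],[0,-0.001,-0.037,0]]]'
python3 -m crank '[[[0,0,0,0],[0,0,0,0],[0,0,0,0],[0,0,0,0]]]' 0 40
```

```text
t: 6.12
tool_pos: [0.4302, -0.3468, -0.0266]
tool_rot: [-0.051, 1.571, 0.052]
contact_force: [-0.9, 0.2, 0.9]
opening: 0.0385
t: 6.45
tool_pos: [0.4312, -0.3478, -0.0251]
tool_rot: [-0.053, 1.569, 0.051]
contact_force: [0.2, 0.5, 2.0]
opening: 0.0124
```

Gripped at 12.4 mm. Lift, carry over and turn by -85°.

```bash
python3 -m crank '[[[0,0,0.03,0],[0,0,0.07,0],[0,0,0.11,0],[0,0,0.15,0],[0,0,0.19,0]]]'
python3 -m crank '[[[0.012,0.02,0.01,-7],[0.024,0.04,0.01,-14],[0.036,0.06,0.01,-21],[0.048,0.08,0.01,-28],[0.06,0.1,0.01,-35]]]'
python3 -m crank '[[[0.012,0.025,0,-7],[0.024,0.05,0,-14],[0.036,0.075,0,-21],[0.048,0.1,0,-28],[0.06,0.125,0,-35]]]'
python3 -m crank '[[[0.012,0.025,0,-7],[0.02,0.05,0,-14.5],[0.027,0.069,0,-14.5],[0.027,0.069,0,-14.5],[0.027,0.069,0,-14.5]]]'
python3 tip.py 6
```

```text
t: 6.87
tool_pos: [0.4302, -0.3467, 0.1656]
tool_rot: [-0.051, 1.57, 0.052]
contact_force: [1.0, -1.7, -0.6]
opening: 0.0125
t: 7.28
tool_pos: [0.4908, -0.2462, 0.174]
tool_rot: [0.432, 1.527, -0.432]
contact_force: [-0.2, -0.1, -1.4]
opening: 0.0124
t: 7.7
tool_pos: [0.5508, -0.1208, 0.1738]
tool_rot: [0.903, 1.375, -0.903]
contact_force: [-0.7, -0.6, 0.3]
opening: 0.0122
t: 8.12
tool_pos: [0.5775, -0.0524, 0.1737]
tool_rot: [1.087, 1.283, -1.088]
contact_force: [-0.1, 0.7, -0.2]
opening: 0.0129
8.1167 [ 0.5775 -0.0524  0.1737] yaw 9.401707374607847 0.012893751903120702 [-0.1487  0.6616 -0.2467]
lowest z in cylinder [0.1988 0.2002 0.2008 0.2013 0.2016 0.2024 0.2025 0.2034 0.204  0.2043] 854
```

View pics/t6.png

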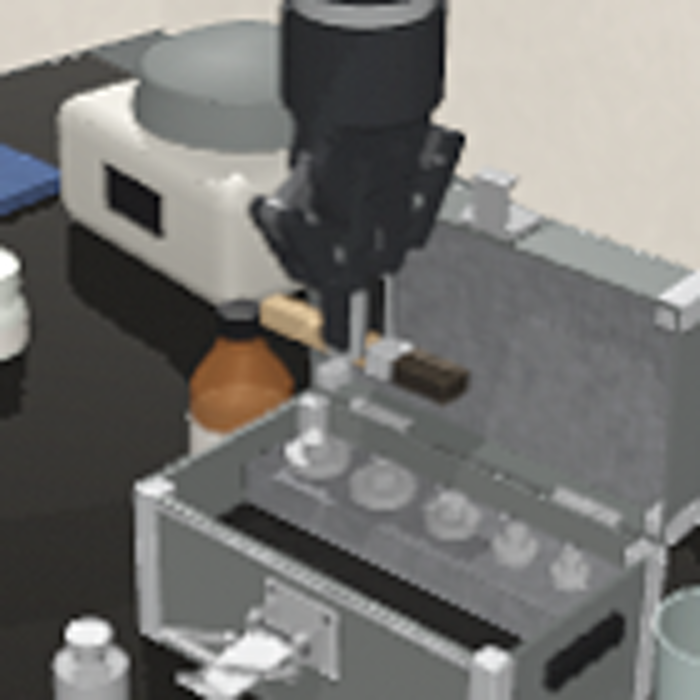

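The brush is held level along the case's y (handle at crop (290,315), bristles at (440,380)), above the bay. Quick check of the bay's x extent before lowering.

```bash
python3 - <<'E'
from h import *
def w(u,v): return (220+(u+.5)/4.4-.5,120+(v+.5)/4.4-.5)
n=np.array([.9867,.1625]); t=np.array([-.1625,.9867]); f=np.array([.5355,-.061])
p,d=load("top",0);P=cloud("top",d)
q=P.reshape(-1,3); x=(q[:,:2]-f)@n; y=(q[:,:2]-f)@t
for yy in(-.06,.04):
  for xx in np.arange(0,.14,.008):
    s=(abs(x-xx)<.004)&(abs(y-yy)<.02)&(q[:,2]>.02); 
    if s.sum(): print(yy,"%.3f"%(xx-.07),s.sum(),np.round(np.percentile(q[s,2],[10,50,90]),3))
tp=np.array([.5775,-.0535]); print((tp-f)@n-.07,(tp-f)@t)
E
```

```text
-0.06 -0.070 55 [0.032 0.071 0.094]
-0.06 -0.062 6 [0.052 0.054 0.092]
-0.06 -0.054 27 [0.047 0.049 0.051]
-0.06 -0.046 29 [0.047 0.05  0.054]
-0.06 -0.038 29 [0.047 0.05  0.054]
-0.06 -0.030 26 [0.046 0.05  0.054]
-0.06 -0.022 28 [0.045 0.05  0.052]
-0.06 -0.014 29 [0.045 0.049 0.054]
-0.06 -0.006 28 [0.047 0.05  0.052]
-0.06 0.002 25 [0.046 0.05  0.052]
-0.06 0.010 47 [0.049 0.064 0.075]
-0.06 0.018 28 [0.072 0.075 0.078]
-0.06 0.026 31 [0.073 0.076 0.081]
-0.06 0.034 32 [0.075 0.082 0.087]
-0.06 0.042 26 [0.074 0.082 0.089]
-0.06 0.050 25 [0.072 0.074 0.077]
-0.06 0.058 25 [0.071 0.076 0.079]
-0.06 0.066 92 [0.073 0.098 0.236]
0.04 -0.070 57 [0.031 0.07  0.095]
0.04 -0.062 3 [0.05  0.05  0.086]
0.04 -0.054 29 [0.048 0.051 0.053]
0.04 -0.046 29 [0.047 0.05  0.053]
0.04 -0.038 28 [0.046 0.05  0.052]
0.04 -0.030 27 [0.047 0.049 0.052]
0.04 -0.022 27 [0.047 0.05  0.053]
0.04 -0.014 31 [0.046 0.05  0.054]
0.04 -0.006 28 [0.046 0.049 0.053]
0.04 0.002 26 [0.047 0.051 0.055]
0.04 0.010 48 [0.048 0.062 0.075]
0.04 0.018 30 [0.071 0.074 0.079]
0.04 0.026 33 [0.073 0.079 0.085]
0.04 0.034 31 [0.077 0.084 0.091]
0.04 0.042 28 [0.076 0.084 0.091]
0.04 0.050 24 [0.073 0.08  0.084]
0.04 0.058 26 [0.072 0.076 0.079]
0.04 0.066 89 [0.073 0.097 0.237]
-0.02733984999999997 0.0005752499999999933
```

The bay spans -66 to +10 in case x with its floor at 0.05, and the tool is at -27. Lower 148 mm and release to a small opening.

```bash
python3 -m crank '[[[0,0,-0.04,0],[0,0,-0.08,0],[0,0,-0.11,0],[0,0,-0.13,0],[0,0,-0.13,0]]]'
python3 -m crank '[[[0,0,-0.01,0],[0,0,-0.018,0],[0,0,-0.018,0],[0,0,-0.018,0]]]'
python3 -m crank '[[[0,0,0,0],[0,0,0,0],[0,0,0,0]]]' 0.33
python3 -m crank '[[[0,0,0.04,0],[0,0,0.08,0],[0,0,0.12,0],[0,0,0.16,0],[0,0,0.2,0]]]'
python3 tip.py 7
```

```text
t: 8.63
tool_pos: [0.5725, -0.0535, 0.0378]
tool_rot: [1.088, 1.291, -1.097]
contact_force: [-1.5, 0.9, -0.4]
opening: 0.0128
t: 8.97
tool_pos: [0.5782, -0.0535, 0.0269]
tool_rot: [1.09, 1.28, -1.089]
contact_force: [-0.2, -0.2, -0.9]
opening: 0.0126
t: 9.22
tool_pos: [0.5784, -0.0533, 0.0271]
tool_rot: [1.09, 1.28, -1.088]
contact_force: [0.3, 0.2, -1.0]
opening: 0.028
t: 9.63
tool_pos: [0.5774, -0.0531, 0.2285]
tool_rot: [1.089, 1.28, -1.088]
contact_force: [1.0, 0.5, 0.4]
opening: 0.0282
9.6333 [ 0.5774 -0.0531  0.2285] yaw 9.27612933545036 0.02816277020601431 [1.0044 0.4901 0.4233]
lowest z in cylinder [0.2604 0.2612 0.2623 0.2628 0.2633 0.2639 0.2649 0.2661 0.2665 0.2677] 793
```

View pics/t7.png

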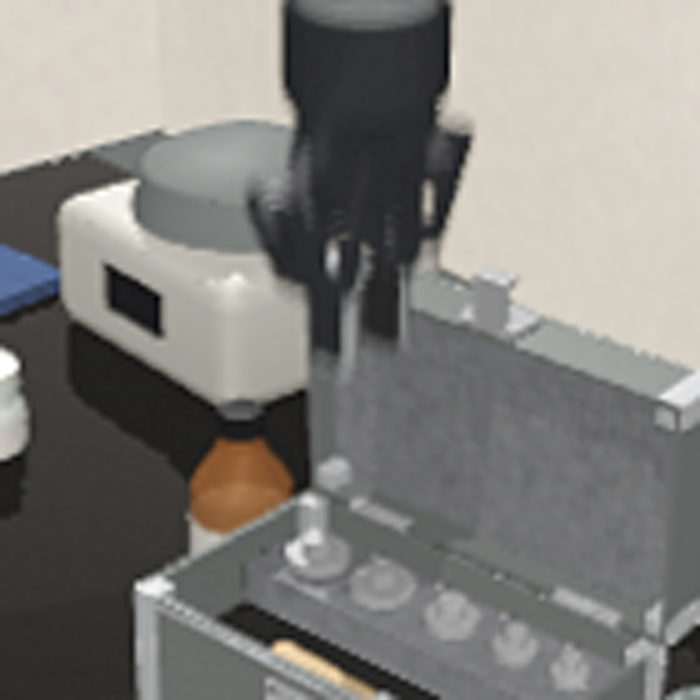

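The brush lies in the bay. Now I check the lid angle, the free room behind it (the rack), and the brush's height.

```bash
cat > case.py <<'E'
from h import *
n=np.array([.9867,.1625]); t=np.array([-.1625,.9867]); O=np.array([.5355,-.061])+.07*n
def toC(q): q=np.atleast_2d(q); return np.c_[(q[:,:2]-O)@n,(q[:,:2]-O)@t,q[:,2]]
def toW(c): c=np.atleast_2d(c); return np.c_[O+c[:,:1]*n+c[:,1:2]*t,c[:,2]]
E
python3 - <<'E'
from case import *
np.set_printoptions(precision=3,suppress=True)
p,d=load("top",0);C=toC(cloud("top",d).reshape(-1,3))
for y0 in(-.05,.05):
  for xx in np.arange(.06,.26,.01):
    s=(abs(C[:,0]-xx)<.005)&(abs(C[:,1]-y0)<.02); 
    if s.sum(): print(y0,"%.2f"%xx,np.percentile(C[s,2],[5,50,95]))
p,d=load("side",7);h=cv2.cvtColor(p,cv2.COLOR_RGB2HSV);P=cloud("side",d);Cc=toC(P.reshape(-1,3)).reshape(P.shape)
s=(abs(Cc[...,0]+.028)<.037)&(abs(Cc[...,1])<.09)&(Cc[...,2]>.045)&(Cc[...,2]<.09)&(h[...,2]>60)
print("brush pts",s.sum(),np.median(Cc[s],0),np.percentile(Cc[s],[3,97],axis=0))
print("lid outer-top corner etc", [np.percentile(C[(abs(C[:,1])<.1)&(C[:,0]>.07)&(C[:,0]<.13)&(C[:,2]>.2)],[2,98],axis=0)])
print(toW([[.15,.05,0],[.118,.05,0]]), toC(get_obs()['tool_pos']))
E
```

```text
-0.05 0.06 [0.07  0.077 0.235]
-0.05 0.07 [0.074 0.101 0.237]
-0.05 0.08 [0.098 0.146 0.238]
-0.05 0.09 [0.099 0.235 0.24 ]
-0.05 0.10 [0.235 0.237 0.238]
-0.05 0.17 [0.001 0.002 0.007]
-0.05 0.18 [-0.004 -0.001  0.004]
-0.05 0.19 [-0.006 -0.001  0.004]
-0.05 0.20 [-0.003  0.     0.006]
-0.05 0.21 [-0.004 -0.     0.004]
-0.05 0.22 [-0.005  0.001  0.005]
-0.05 0.23 [-0.005  0.     0.005]
-0.05 0.24 [0.    0.029 0.057]
-0.05 0.25 [0.05  0.054 0.072]
0.05 0.06 [0.072 0.077 0.236]
0.05 0.07 [0.075 0.1   0.238]
0.05 0.08 [0.098 0.147 0.238]
0.05 0.09 [0.099 0.235 0.239]
0.05 0.10 [0.235 0.236 0.239]
0.05 0.17 [-0.001  0.004  0.004]
0.05 0.18 [-0.005  0.     0.006]
0.05 0.19 [-0.005  0.     0.002]
0.05 0.20 [-0.006 -0.     0.002]
0.05 0.21 [-0.004 -0.     0.004]
0.05 0.22 [-0.004  0.     0.005]
0.05 0.23 [-0.005 -0.     0.003]
0.05 0.24 [-0.004  0.     0.005]
0.05 0.25 [-0.004  0.008  0.054]
brush pts 178 [-0.023  0.005  0.062] [[-0.065 -0.073  0.048]
 [ 0.002  0.078  0.075]]
lid outer-top corner etc [array([[ 0.07 , -0.096,  0.231],
       [ 0.096,  0.096,  0.262]])]
[[0.744 0.024 0.   ]
 [0.713 0.019 0.   ]] [[-0.023 -0.001  0.237]]
```

The lid is upright (1.57), with its outer face at case x≈0.105 and the rack no nearer than 0.24. I'll go over the top with shut fingers and down behind the lid at case (0.145, +0.05), clear of the keeper.

```bash
python3 -m crank '[[[0,0,0.035,0],[0,0,0.065,0],[0.03,0.015,0.075,0],[0.065,0.031,0.075,0],[0.1,0.047,0.075,0]]]' 0
python3 -m crank '[[[0.035,0.016,0,0],[0.062,0.03,0,0],[0.062,0.03,0,0],[0.062,0.03,0,0]]]'
python3 -m crank '[[[0,0,-0.04,0],[0,0,-0.08,0],[0,0,-0.115,0],[0,0,-0.115,0],[0,0,-0.115,0]]]'
python3 tip.py 8 0.04; python3 -c "
from case import *
print(toC(get_obs()['tool_pos']))"
```

```text
t: 10.15
tool_pos: [0.6793, -0.0058, 0.3037]
tool_rot: [1.091, 1.277, -1.087]
contact_force: [0.9, -0.6, -0.5]
opening: 0.0004
t: 10.48
tool_pos: [0.74, 0.0246, 0.2987]
tool_rot: [1.087, 1.284, -1.09]
contact_force: [0.1, 0.1, -0.1]
opening: 0.0002
t: 10.9
tool_pos: [0.7372, 0.0233, 0.1837]
tool_rot: [1.088, 1.285, -1.093]
contact_force: [-0.1, -0.5, 0.4]
opening: -0.0002
10.9 [0.7372 0.0233 0.1837] yaw 9.226542267538063 -0.00017917215053620935 [-0.1074 -0.5056  0.3733]
lowest z in cylinder [0.2195 0.2275 0.2316 0.2336 0.2346 0.2356 0.2375 0.239  0.2401 0.2411] 362
[[0.14615437 0.04983761 0.18997658]]
```

View pics/t8.png

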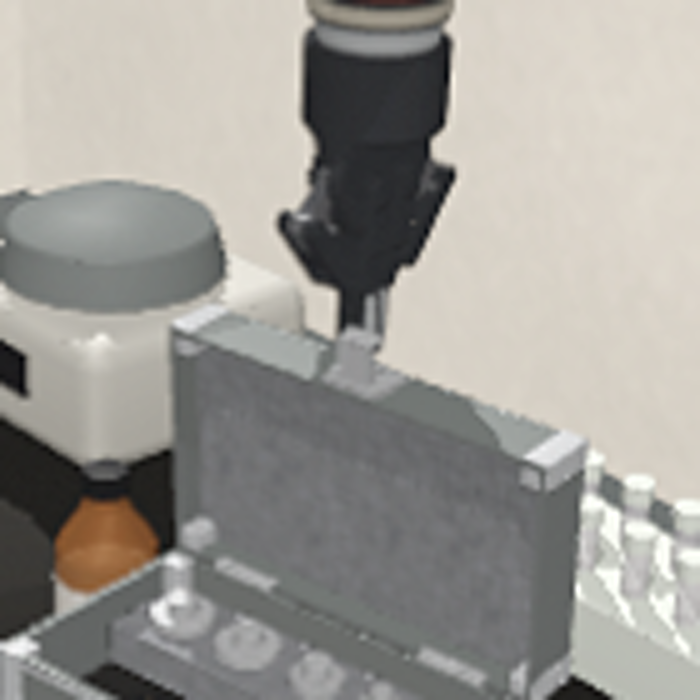

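Fingers are behind the lid at crop (365,320), left of the keeper. Now I pull the lid forward along an arc.

```bash
python3 -m crank '[[[-0.01,-0.002,-0.014,0],[-0.022,-0.004,-0.014,0],[-0.036,-0.006,-0.012,0],[-0.05,-0.008,-0.01,0],[-0.064,-0.01,-0.01,0]]]'
python3 -m crank '[[[-0.014,-0.002,-0.002,0],[-0.028,-0.004,-0.005,0],[-0.041,-0.007,-0.01,0],[-0.054,-0.009,-0.016,0],[-0.062,-0.01,-0.02,0]]]'
python3 tip.py 9 0.04; python3 -c "
from case import *
print(toC(get_obs()['tool_pos']))"
```

```text
t: 11.42
tool_pos: [0.6783, 0.0134, 0.1818]
tool_rot: [1.093, 1.272, -1.083]
contact_force: [3.9, -0.5, 0.6]
opening: -0.0004
t: 11.83
tool_pos: [0.6161, 0.003, 0.1622]
tool_rot: [1.093, 1.272, -1.083]
contact_force: [1.0, -2.5, 4.1]
opening: -0.0003
11.8333 [0.6161 0.003  0.1622] yaw 9.252535956235892 -0.00030323575458893453 [ 1.0019 -2.5233  4.0505]
lowest z in cylinder [0.1964 0.2002 0.2011 0.202  0.2027 0.2033 0.2039 0.2043 0.2049 0.2053] 539
[[0.01843795 0.0506453  0.15947441]]
```

View pics/t9.png

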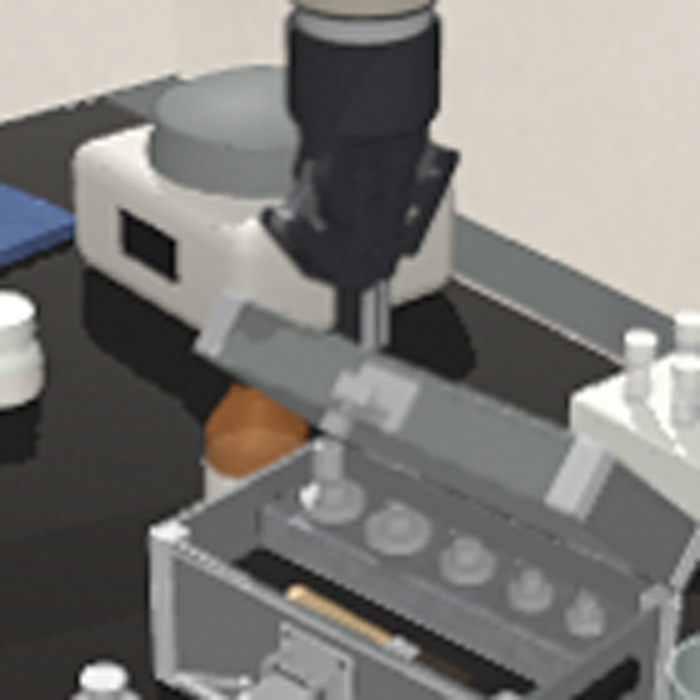

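The lid is at about 40°, with the brush visible in the bay (crop (340,620)). Continuing the arc down.

```bash
python3 -m crank '[[[-0.013,-0.002,-0.012,0],[-0.023,-0.004,-0.024,0],[-0.032,-0.005,-0.037,0],[-0.038,-0.006,-0.048,0],[-0.042,-0.007,-0.058,0]]]'
python3 -m crank '[[[0,0,-0.003,0],[0,0,-0.006,0],[0,0,-0.008,0],[0,0,-0.008,0]]]'
python3 tip.py 10 0.04
```

```text
t: 12.35
tool_pos: [0.5721, -0.0034, 0.0983]
tool_rot: [1.09, 1.28, -1.088]
contact_force: [0.3, 0.1, 16.8]
opening: 0.0
t: 12.68
tool_pos: [0.5728, -0.0034, 0.0982]
tool_rot: [1.088, 1.281, -1.089]
contact_force: [-19.5, 0.6, 36.3]
opening: -0.0002
12.6833 [ 0.5728 -0.0034  0.0982] yaw 9.294739348053216 -0.0001623435097112995 [-19.5209   0.5883  36.3372]
lowest z in cylinder [0.1145 0.1264 0.127  0.1274 0.1276 0.1278 0.1279 0.128  0.1281 0.1282] 756
```

View pics/t10.png

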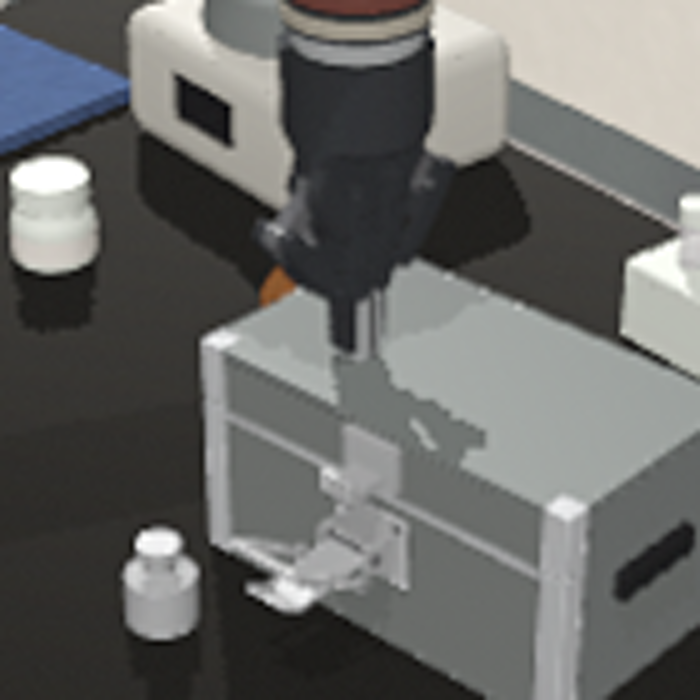

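The lid looks shut (force 36 N up, with the tip at 130 mm giving a bias of 31.8 mm). I'll retreat up, move over the loop and turn +90° so the jaws lie along the case's y.

```bash
python3 -m crank '[[[0,0,0.03,0],[0,0,0.07,0],[-0.01,-0.01,0.1,7],[-0.02,-0.02,0.1,14],[-0.03,-0.03,0.1,21]]]' 0
python3 -m crank '[[[-0.015,-0.01,0,7],[-0.03,-0.02,0,14],[-0.045,-0.03,0,21],[-0.06,-0.035,0,28],[-0.075,-0.036,0,35]]]' 0.75 30
python3 -m crank '[[[0,0,0,7],[0,0,0,14],[0,0,0,21],[0,0,0,28],[0,0,0,34]]]'
python3 - <<'E'
from case import *
np.set_printoptions(precision=4,suppress=True)
o=get_obs(); M=R.from_rotvec(o['tool_rot']).as_matrix(); print(o['t'],o['tool_pos'],"yaw",np.degrees(np.arctan2(M[1,1],M[0,1])),o['opening'])
r=snap(11); p,d=r['side']; crop(p,225,200,345,290,6.5,"s11"); crop(r['top'][0],240,180,340,260,7,"s11t")
C=toC(cloud('side',d).reshape(-1,3)); s=(abs(C[:,0])<.06)&(abs(C[:,1])<.11)&(C[:,2]>.11)&(C[:,2]<.15)
A=np.c_[C[s][:,:2],np.ones(s.sum())]; print("lid plane",np.linalg.lstsq(A,C[s][:,2],rcond=None)[0],s.sum())
p,d=load("top",0);C0=toC(cloud('top',d).reshape(-1,3)); u=(C0[:,0]<-.12)&(abs(C0[:,1])<.04)&(C0[:,2]>.084)&(C0[:,2]<.105); print("crossbar",u.sum(),C0[u].mean(0),np.percentile(C0[u],[3,97],axis=0), toW([C0[u].mean(0)]))
E
```

```text
t: 13.2
tool_pos: [0.5434, -0.0335, 0.1933]
tool_rot: [0.808, 1.41, -0.804]
contact_force: [0.1, -0.3, -0.4]
opening: 0.0001
t: 13.62
tool_pos: [0.4661, -0.0697, 0.1895]
tool_rot: [0.335, 1.545, -0.334]
contact_force: [0.0, 0.5, 0.3]
opening: 0.0604
t: 14.03
tool_pos: [0.4668, -0.069, 0.1896]
tool_rot: [-0.131, 1.567, 0.132]
contact_force: [0.6, 0.9, -0.7]
opening: 0.0644
14.0333 [ 0.4668 -0.069   0.1896] yaw 99.6000413397332 0.06439908784399087
lid plane [-0.0004 -0.0004  0.1298] 2061
crossbar 29 [-0.1462 -0.0011  0.0908] [[-0.1504 -0.0211  0.0856]
 [-0.1364  0.0211  0.0956]] [[ 0.4605 -0.0745  0.0908]]
```

View pics/s11.png

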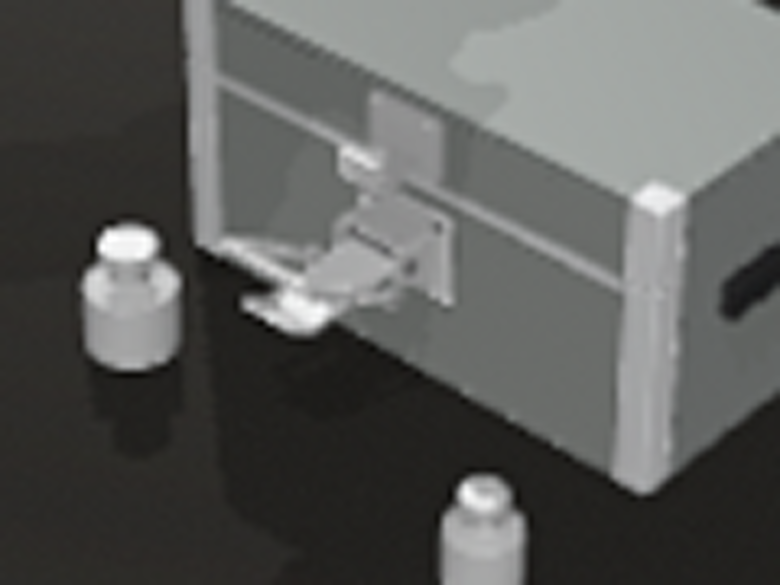

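View pics/s11t.png

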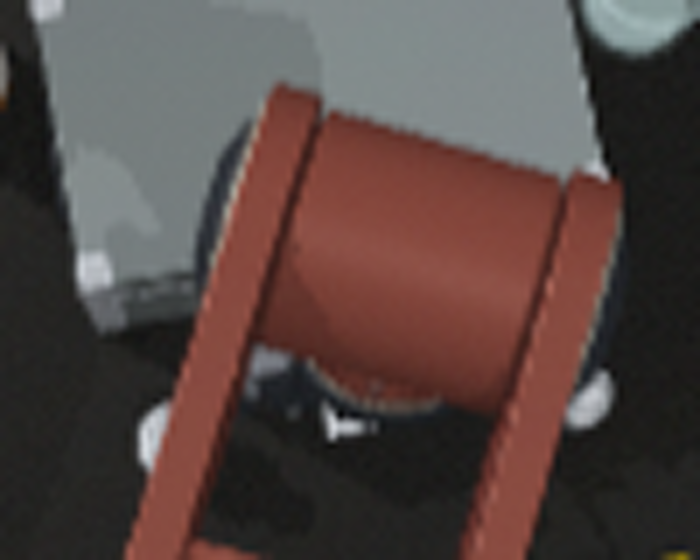

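The lid plane is flat at z=0.1298, so it's shut. The crossbar sits at case (-0.148, 0, 0.089), consistent with the lever level at about 1.5 rad. I'll lower the open jaws around it, checking partway.

```bash
python3 -m crank '[[[-0.004,-0.003,-0.03,0],[-0.007,-0.0045,-0.06,0],[-0.007,-0.0045,-0.09,0],[-0.007,-0.0045,-0.12,0],[-0.007,-0.0045,-0.12,0]]]'
python3 -m crank '[[[0,0,0,0],[0,0,0,0]]]'
python3 - <<'E'
from case import *
np.set_printoptions(precision=4,suppress=True)
o=get_obs(); M=R.from_rotvec(o['tool_rot']).as_matrix(); print(o['t'],o['tool_pos'],toC(o['tool_pos']),"yaw",np.degrees(np.arctan2(M[1,1],M[0,1])),o['opening'])
r=snap(12); p,d=r['side']; crop(p,225,180,345,280,6.5,"s12"); crop(r['top'][0],240,180,340,260,7,"s12t")
E
```

```text
t: 14.55
tool_pos: [0.4546, -0.0719, 0.0631]
tool_rot: [-0.121, 1.579, 0.129]
contact_force: [-0.4, 0.3, -0.1]
opening: 0.064
t: 14.72
tool_pos: [0.4607, -0.074, 0.0716]
tool_rot: [-0.127, 1.565, 0.126]
contact_force: [-0.1, -0.6, 0.8]
opening: 0.0638
14.7167 [ 0.4607 -0.074   0.0716] [[-0.1459 -0.0007  0.0716]] yaw 99.20648504041293 0.06378362992224124
```

View pics/s12.png

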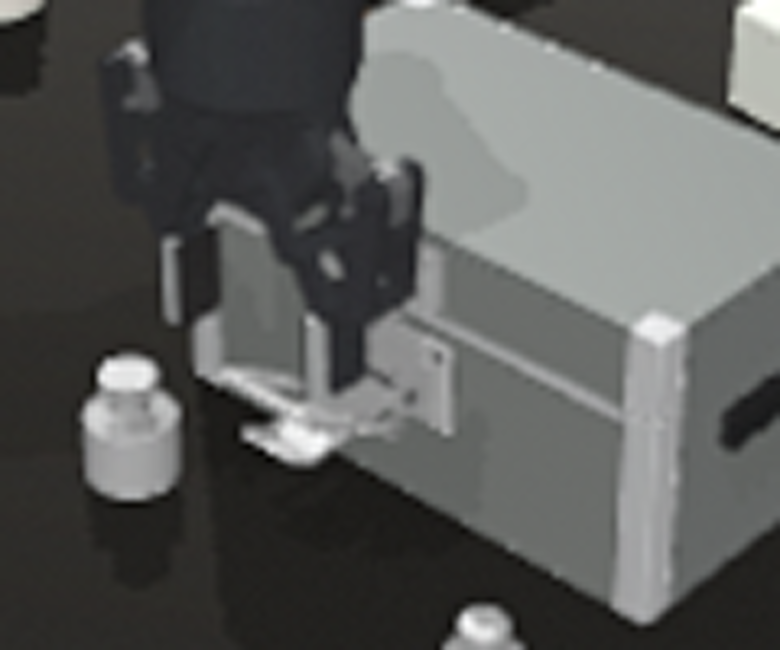

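```bash
python3 - <<'E'
from case import *
np.set_printoptions(precision=4,suppress=True)
p,d=load("side",12); 
g=lambda u,v:(225+(u+.5)/6.5-.5,180+(v+.5)/6.5-.5)
for uv in [(318,350),(318,380),(318,390),(172,290),(172,315),(230,374),(260,388),(290,405)]:
    a=np.round(g(*uv)).astype(int); print(uv,toC(depthpt("side",[a],d)))
E
```

```text
(318, 350) [[-0.1552 -0.0406  0.1363]]
(318, 380) [[-0.1544 -0.0396  0.1214]]
(318, 390) [[-0.1542 -0.0393  0.1156]]
(172, 290) [[-0.1597  0.0299  0.1309]]
(172, 315) [[-0.1567  0.0337  0.1161]]
(230, 374) [[-0.1428  0.0183  0.0897]]
(260, 388) [[-0.1301  0.0142  0.0789]]
(290, 405) [[-0.1464 -0.0154  0.0936]]
```

Tips are at z≈0.115, pads centred on x≈-0.145, with the crossbar at x≈-0.146 between them. Down 37 mm and grip.

```bash
python3 -m crank '[[[0,0,-0.02,0],[0,0,-0.037,0],[0,0,-0.037,0],[0,0,-0.037,0]]]'
python3 -m crank '[[[0,0,0,0],[0,0,0,0],[0,0,0,0],[0,0,0,0]]]' 0 30
python3 - <<'E'
from case import *
np.set_printoptions(precision=4,suppress=True)
o=get_obs(); print(o['t'],o['tool_pos'],toC(o['tool_pos']),o['opening'],o['contact_force'])
r=snap(13); p,d=r['side']; crop(p,225,180,345,280,6.5,"s13")
E
```

```text
t: 15.15
tool_pos: [0.4599, -0.0738, 0.0338]
tool_rot: [-0.127, 1.567, 0.127]
contact_force: [-0.5, -0.1, 0.7]
opening: 0.0642
t: 15.48
tool_pos: [0.4607, -0.0742, 0.0343]
tool_rot: [-0.128, 1.564, 0.126]
contact_force: [0.3, -1.2, 1.4]
opening: 0.0428
15.4833 [ 0.4607 -0.0742  0.0343] [[-0.1459 -0.0009  0.0343]] 0.04276589484694585 [ 0.2981 -1.184   1.4497]
```

View pics/s13.png

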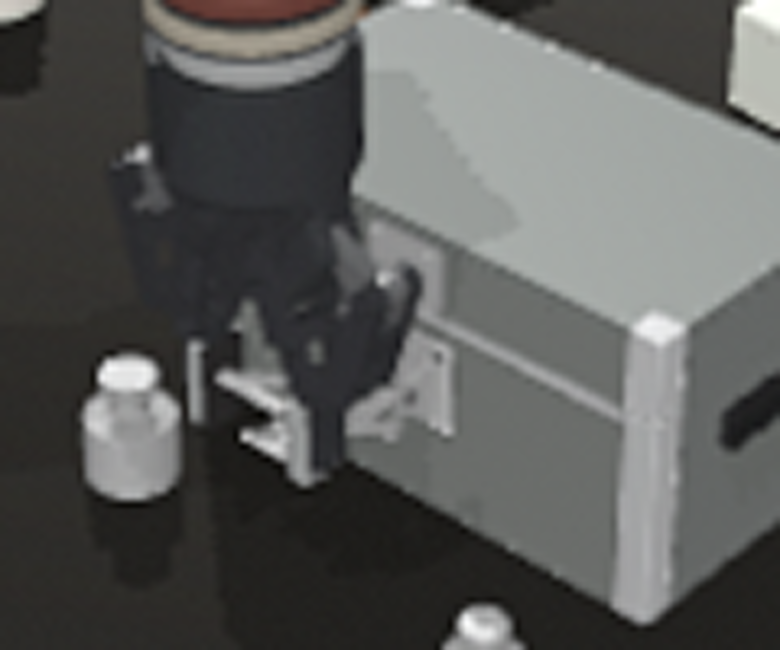

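Gripped at 42.8 mm, with the crossbar visible between the pads from crop (220,375) to (290,405). Now carry it up on an arc of radius about 61 mm around the pivot.

```bash
python3 -m crank '[[[0.007,0.001,0.01,0],[0.013,0.002,0.017,0],[0.019,0.003,0.023,0],[0.026,0.004,0.028,0],[0.032,0.005,0.031,0]]]'
python3 -m crank '[[[0,0,0,0]]]'
python3 - <<'E'
from case import *
np.set_printoptions(precision=4,suppress=True)
o=get_obs(); print(o['t'],o['tool_pos'],toC(o['tool_pos']),o['opening'],o['contact_force'])
r=snap(14); p,d=r['side']; crop(p,225,180,345,280,6.5,"s14")
E
```

```text
t: 16.0
tool_pos: [0.4899, -0.0691, 0.0635]
tool_rot: [-0.128, 1.573, 0.127]
contact_force: [-4.5, -4.3, -2.5]
opening: 0.043
t: 16.08
tool_pos: [0.4907, -0.069, 0.0638]
tool_rot: [-0.128, 1.572, 0.127]
contact_force: [-4.2, -5.1, -0.4]
opening: 0.0428
16.0833 [ 0.4907 -0.069   0.0638] [[-0.1155 -0.0006  0.0638]] 0.04277356579265355 [-4.236  -5.0661 -0.3749]
```

View pics/s14.png

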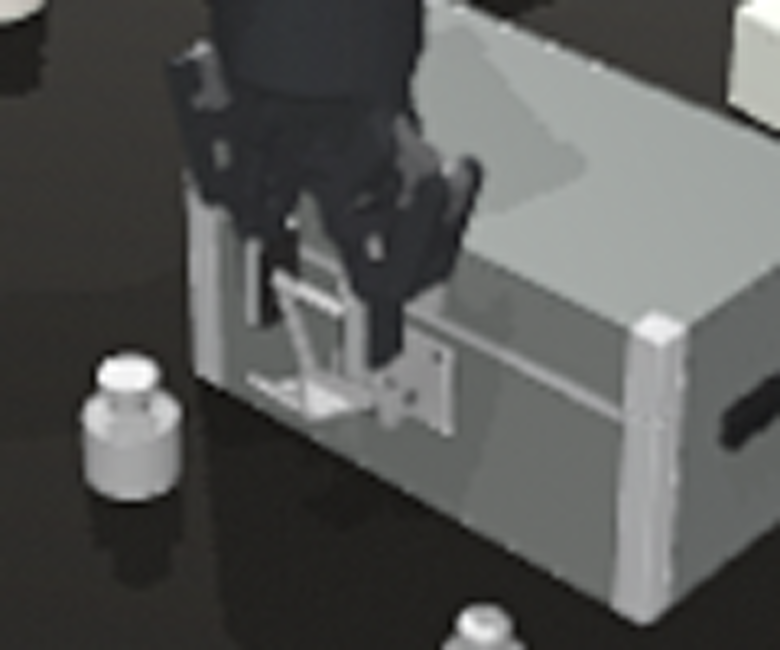

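The loop stands up, crossbar from crop (275,278) to (345,308). Measure it before crossing the lip.

```bash
python3 - <<'E'
from case import *
np.set_printoptions(precision=4,suppress=True)
p,d=load("side",14); P=cloud("side",d)
g=lambda u,v:(225+(u+.5)/6.5-.5,180+(v+.5)/6.5-.5)
for u in range(282,345,7):
    v=281+(u-282)*.43; a=np.round(g(u,v)).astype(int); print(a,p[a[1],a[0]],toC(depthpt("side",[a],d)))
E
```

```text
[268 223] [180 180 181] [[-0.1205  0.0122  0.1222]]
[269 223] [168 169 169] [[-0.1184  0.0109  0.1217]]
[270 224] [179 179 180] [[-0.1195  0.0066  0.1214]]
[271 224] [200 200 200] [[-0.1159  0.0068  0.1195]]
[272 225] [199 199 198] [[-0.1178  0.0016  0.1199]]
[273 225] [206 206 206] [[-0.1164 -0.0004  0.1201]]
[274 226] [206 206 205] [[-0.1151 -0.0024  0.1175]]
[276 226] [181 181 181] [[-0.0649  0.0387  0.073 ]]
[277 227] [185 185 184] [[-0.1259 -0.0224  0.1294]]
```

Crossbar centre is at about (out 27, up 54), as planned. Continue over the lip.

```bash
python3 -m crank '[[[0.007,0.001,0.003,0],[0.014,0.002,0.005,0],[0.021,0.003,0.005,0],[0.027,0.0045,0.005,0],[0.027,0.0045,0.005,0]]]'
python3 - <<'E'
from case import *
np.set_printoptions(precision=4,suppress=True)
o=get_obs(); print(o['t'],o['tool_pos'],toC(o['tool_pos']),o['opening'],o['contact_force'])
r=snap(15); p,d=r['side']; crop(p,235,170,335,250,7.5,"s15")
E
```

```text
t: 16.6
tool_pos: [0.5175, -0.0645, 0.0682]
tool_rot: [-0.128, 1.572, 0.127]
contact_force: [-3.5, -4.7, -1.8]
opening: 0.0429
16.6 [ 0.5175 -0.0645  0.0682] [[-0.0883 -0.0005  0.0682]] 0.04289713707207295 [-3.5442 -4.669  -1.8341]
```

View pics/s15.png

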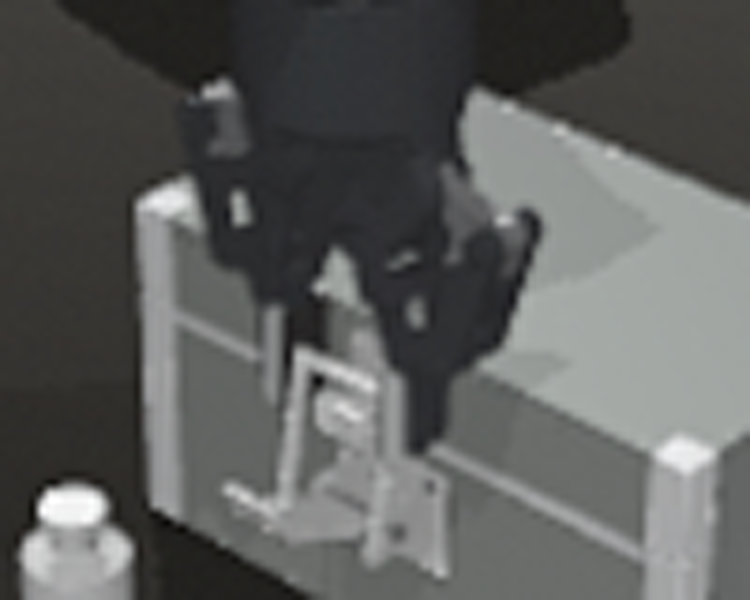

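The crossbar (crop (295,355)–(380,388)) is over the keeper (lip at (345,410)). Measure both.

```bash
python3 - <<'E'
from case import *
np.set_printoptions(precision=4,suppress=True)
p,d=load("side",15)
g=lambda u,v:(235+(u+.5)/7.5-.5,170+(v+.5)/7.5-.5)
for u,v in [(305,359),(320,365),(335,371),(350,376),(365,382),(330,400),(345,408),(355,412)]:
    a=np.round(g(u,v)).astype(int); print(a,p[a[1],a[0]],toC(depthpt("side",[a],d)))
E
```

```text
[275 217] [182 183 183] [[-0.0922  0.0159  0.124 ]]
[277 218] [179 179 180] [[-0.0906  0.0106  0.1227]]
[279 219] [207 206 206] [[-0.095  -0.0001  0.1268]]
[281 220] [205 204 204] [[-0.0921 -0.004   0.1242]]
[283 220] [193 194 193] [[-0.0725  0.0074  0.1093]]
[279 223] [174 175 175] [[-0.0694  0.0239  0.0913]]
[281 224] [203 203 203] [[-0.0833  0.0042  0.1043]]
[282 224] [175 175 176] [[-0.0798  0.0041  0.1026]]
```

Crossbar centre is at about (-0.090, z 0.1235). Shift 3 mm inward and lower 16 mm onto the ledge.

```bash
python3 -m crank '[[[0.003,0.0005,0,0],[0.003,0.0005,-0.006,0],[0.003,0.0005,-0.012,0],[0.003,0.0005,-0.016,0],[0.003,0.0005,-0.016,0]]]'
python3 - <<'E'
from case import *
np.set_printoptions(precision=4,suppress=True)
o=get_obs(); print(o['t'],o['tool_pos'],toC(o['tool_pos']),o['opening'],o['contact_force'])
r=snap(16); p,d=r['side']; crop(p,235,170,335,250,7.5,"s16")
g=lambda u,v:(235+(u+.5)/7.5-.5,170+(v+.5)/7.5-.5)
P=toC(cloud("side",d).reshape(-1,3)).reshape(d.shape+(3,))
s=(abs(P[...,1])<.017)&(P[...,0]<-.076)&(P[...,0]>-.105)&(P[...,2]>.095)&(P[...,2]<.14)
v,u=np.nonzero(s)
for a,b in zip(v,u): print((b,a),p[a,b,0],P[a,b])
E
```

```text
t: 17.12
tool_pos: [0.5239, -0.0637, 0.0541]
tool_rot: [-0.127, 1.562, 0.126]
contact_force: [3.6, -3.0, -0.1]
opening: 0.0429
17.1167 [ 0.5239 -0.0637  0.0541] [[-0.0819 -0.0008  0.0541]] 0.042926636573943286 [ 3.561  -2.9758 -0.0746]
(np.int64(276), np.int64(221)) 169 [-0.0885  0.0161  0.1103]
(np.int64(277), np.int64(221)) 186 [-0.0888  0.0124  0.1122]
(np.int64(278), np.int64(221)) 166 [-0.0842  0.0134  0.1094]
(np.int64(277), np.int64(222)) 172 [-0.0876  0.0136  0.108 ]
(np.int64(278), np.int64(222)) 178 [-0.0864  0.0113  0.1086]
(np.int64(279), np.int64(222)) 178 [-0.0901  0.0046  0.1134]
(np.int64(280), np.int64(222)) 165 [-0.0833  0.0075  0.1087]
(np.int64(282), np.int64(222)) 176 [-0.0784  0.0054  0.1073]
(np.int64(276), np.int64(223)) 159 [-0.0877  0.0169  0.1037]
(np.int64(277), np.int64(223)) 181 [-0.0935  0.0081  0.1106]
(np.int64(278), np.int64(223)) 171 [-0.0947  0.0036  0.1133]
(np.int64(279), np.int64(223)) 165 [-0.0888  0.0057  0.1093]
(np.int64(280), np.int64(223)) 173 [-0.0868  0.0043  0.109 ]
(np.int64(281), np.int64(223)) 202 [-0.0853  0.0024  0.1091]
(np.int64(
[... 2522 characters left out ...]
139 [-0.0883 -0.0169  0.1077]
(np.int64(279), np.int64(228)) 106 [-0.097  -0.0018  0.1022]
(np.int64(280), np.int64(228)) 138 [-0.0944 -0.0027  0.1013]
(np.int64(281), np.int64(228)) 150 [-0.0963 -0.0078  0.1046]
(np.int64(282), np.int64(228)) 162 [-0.0954 -0.0103  0.1053]
(np.int64(283), np.int64(228)) 152 [-0.0936 -0.0118  0.1051]
(np.int64(284), np.int64(228)) 143 [-0.0903 -0.0122  0.1036]
(np.int64(285), np.int64(228)) 142 [-0.0866 -0.0121  0.1017]
(np.int64(281), np.int64(229)) 133 [-0.0951 -0.0066  0.1005]
(np.int64(282), np.int64(229)) 148 [-0.0941 -0.0091  0.1012]
(np.int64(283), np.int64(229)) 148 [-0.0913 -0.0097  0.1   ]
(np.int64(284), np.int64(229)) 144 [-0.0884 -0.0104  0.0988]
```

View pics/s16.png

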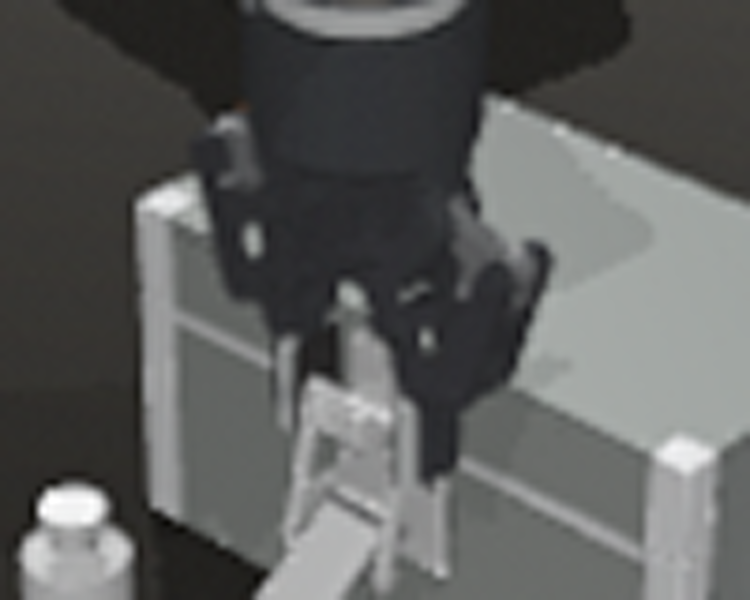

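The crossbar now sits behind the lip (bar top at z≈0.109, x≈-0.085) and the lever has come down to about 1 rad. A slight nudge down, hold, then release and look.

```bash
python3 -m crank '[[[0,0,-0.0015,0],[0,0,-0.0015,0],[0,0,-0.0015,0]]]'
python3 -m crank '[[[0,0,0,0],[0,0,0,0],[0,0,0,0],[0,0,0,0]]]' 0.75
python3 -m crank '[[[0,0,0.02,0],[0,0,0.05,0],[0,0,0.09,0],[-0.03,0,0.12,0],[-0.06,0,0.14,0]]]'
python3 - <<'E'
from case import *
np.set_printoptions(precision=4,suppress=True)
o=get_obs(); print(o['t'],o['tool_pos'],toC(o['tool_pos']),o['opening'],o['contact_force'])
r=snap(17); p,d=r['side']; crop(p,235,180,335,260,7.5,"s17"); crop(r['top'][0],240,180,340,260,7,"s17t")
C=toC(cloud('side',d).reshape(-1,3)); s=(abs(C[:,0])<.06)&(abs(C[:,1])<.11)&(C[:,2]>.11)&(C[:,2]<.15)
A=np.c_[C[s][:,:2],np.ones(s.sum())]; print("lid plane",np.linalg.lstsq(A,C[s][:,2],rcond=None)[0],s.sum())
E
```

```text
t: 17.47
tool_pos: [0.5241, -0.0637, 0.0537]
tool_rot: [-0.127, 1.561, 0.126]
contact_force: [4.5, -0.6, 5.1]
opening: 0.0433
t: 17.8
tool_pos: [0.5203, -0.0632, 0.0503]
tool_rot: [-0.126, 1.57, 0.128]
contact_force: [-0.3, -0.1, -0.2]
opening: 0.064
t: 18.22
tool_pos: [0.4621, -0.0639, 0.1946]
tool_rot: [-0.128, 1.565, 0.127]
contact_force: [-0.3, 0.1, 0.6]
opening: 0.0639
18.2167 [ 0.4621 -0.0639  0.1946] [[-0.1429  0.0091  0.1946]] 0.06390468281875886 [-0.2764  0.0516  0.5733]
lid plane [-0.0006  0.0003  0.1299] 2109
```

View pics/s17.png

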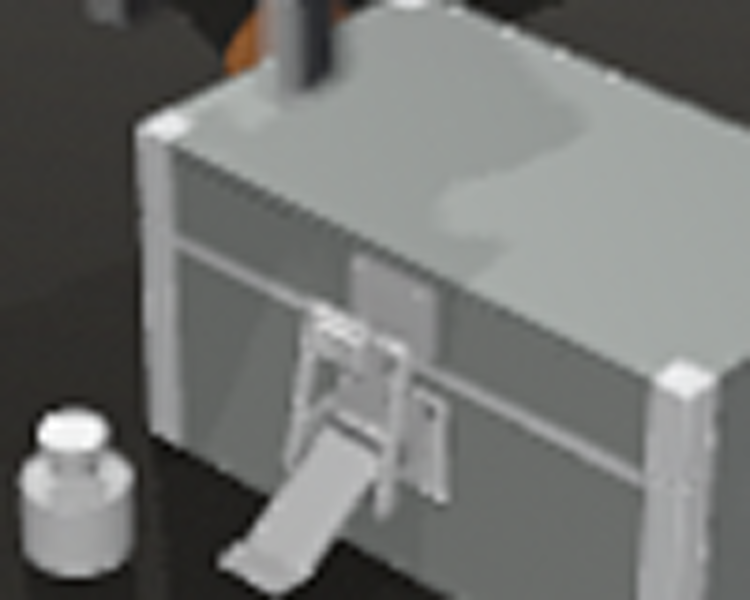

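View pics/s17t.png

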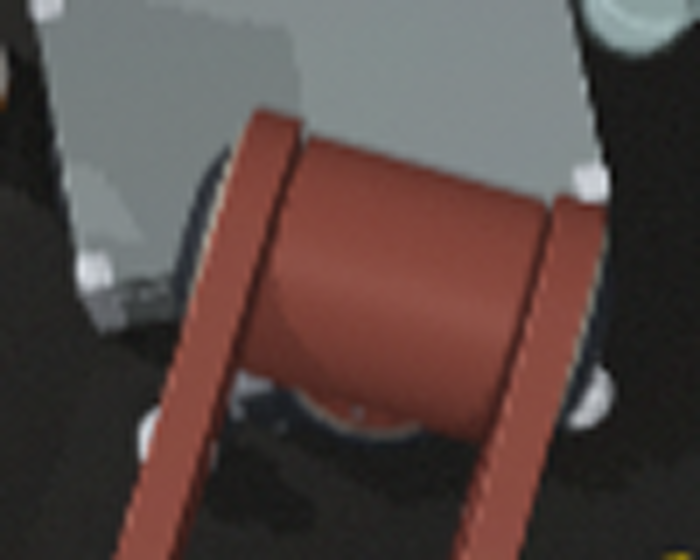

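The crossbar is hooked behind the lip (crop (340,325)), the lid is flat, and the lever hangs at about 0.9 rad with its tip at (255,575). Next I back off, turn the jaws along the case's x and open fully. The back of the front finger will push the lever tip, which keeps the gripper body clear of the keeper.

```bash
python3 -m crank '[[[-0.014,-0.004,0,-7],[-0.028,-0.008,0,-14],[-0.042,-0.013,0,-21],[-0.056,-0.018,0,-28],[-0.07,-0.022,0,-35]]]' 1
python3 -m crank '[[[0,0,0,-7],[0,0,0,-14],[0,0,0,-21],[0,0,0,-28],[0,0,0,-35]]]'
python3 -m crank '[[[0,0,-0.02,-7],[0,0,-0.05,-14],[0,0,-0.09,-20],[0,0,-0.11,-20],[0,0,-0.11,-20]]]'
cat > look.py <<'E'
from case import *
import sys
np.set_printoptions(precision=4,suppress=True)
tag=sys.argv[1]; x0,y0,x1,y1=map(int,sys.argv[2].split(','))
o=get_obs(); M=R.from_rotvec(o['tool_rot']).as_matrix(); print(o['t'],o['tool_pos'],toC(o['tool_pos']),"yaw",np.degrees(np.arctan2(M[1,1],M[0,1])),o['opening'],o['contact_force'])
r=snap(tag); f=min(780/(x1-x0),590/(y1-y0)); crop(r['side'][0],x0,y0,x1,y1,f,"s"+tag); crop(r['top'][0],230,190,340,270,7,"s"+tag+"t"); print("f",f)
E
python3 look.py 18 180,140,320,260
```

```text
t: 18.73
tool_pos: [0.3904, -0.0855, 0.1896]
tool_rot: [0.358, 1.544, -0.356]
contact_force: [0.8, 0.3, 0.3]
opening: 0.0855
t: 19.15
tool_pos: [0.391, -0.0854, 0.1897]
tool_rot: [0.83, 1.41, -0.831]
contact_force: [0.7, -0.8, -0.0]
opening: 0.0852
t: 19.57
tool_pos: [0.3865, -0.0834, 0.0742]
tool_rot: [1.088, 1.295, -1.095]
contact_force: [-0.3, -0.4, -0.7]
opening: 0.0853
19.5667 [ 0.3865 -0.0834  0.0742] [[-0.2206  0.0021  0.0742]] yaw 9.27216614474104 0.08534374559853851 [-0.3175 -0.4121 -0.6702]
f 4.916666666666667
```

View pics/s18.png

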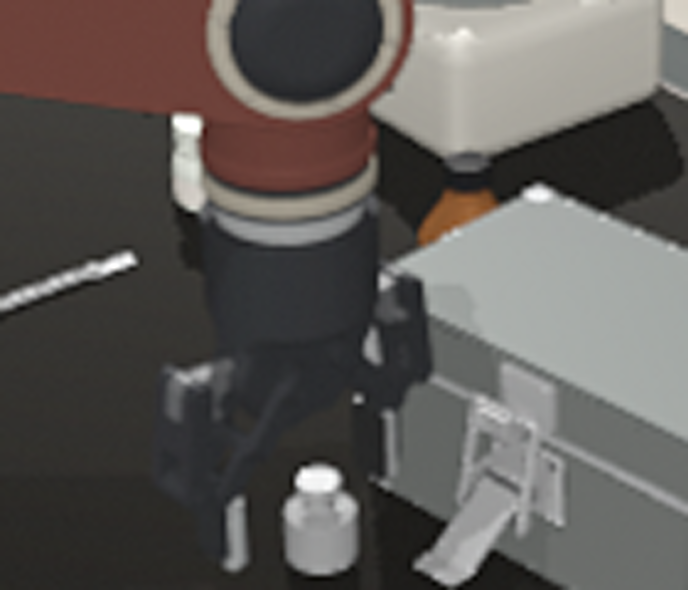

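The front finger's outer linkage sticks out at crop (425,330), above the finger tip at (390,480). I'll measure that profile to know the clearance.

```bash
python3 - <<'E'
from case import *
np.set_printoptions(precision=4,suppress=True)
p,d=load("side",18); P=toC(cloud("side",d).reshape(-1,3)).reshape(d.shape+(3,))
s=np.zeros(d.shape,bool); s[185:245,245:272]=1
s&=(abs(P[...,1])<.06)&(P[...,0]<-.12)&(P[...,0]>-.20)&(P[...,2]>.05)
for z in np.arange(.08,.24,.01):
    m=s&(abs(P[...,2]-z)<.005)
    if m.sum(): print("%.2f"%z,m.sum(),"x",np.percentile(P[m][:,0],[2,50,98]),"y",np.percentile(P[m][:,1],[2,98]))
# lever
s=np.zeros(d.shape,bool); s[230:262,262:290]=1
s&=(abs(P[...,1])<.016)&(P[...,0]<-.09)&(P[...,0]>-.16)&(P[...,2]>.01)&(P[...,2]<.08)
for z in np.arange(.02,.07,.005):
    m=s&(abs(P[...,2]-z)<.0025)
    if m.sum(): print("lever %.3f"%z,m.sum(),"x",np.percentile(P[m][:,0],[2,50,98]))
o=get_obs();print(toC(o['tool_pos']))
E
```

```text
0.12 16 x [-0.179  -0.1769 -0.1718] y [-0.0092  0.01  ]
0.13 35 x [-0.1791 -0.1766 -0.1647] y [-0.0113  0.0122]
0.14 37 x [-0.1781 -0.1764 -0.1647] y [-0.0109  0.0126]
0.15 36 x [-0.179  -0.1763 -0.1667] y [-0.0109  0.012 ]
0.16 35 x [-0.1767 -0.1738 -0.1526] y [-0.0123  0.0095]
0.17 67 x [-0.1788 -0.1588 -0.1466] y [-0.013  0.009]
0.18 51 x [-0.192  -0.1583 -0.1485] y [-0.0173  0.0121]
0.19 58 x [-0.1989 -0.1599 -0.1492] y [-0.0173  0.0113]
0.20 41 x [-0.1981 -0.1613 -0.1487] y [-0.0189 -0.0001]
0.21 53 x [-0.1974 -0.1662 -0.1534] y [-0.0145 -0.0029]
0.22 48 x [-0.1706 -0.1604 -0.1523] y [-0.0131  0.0061]
lever 0.035 6 x [-0.1392 -0.1309 -0.126 ]
lever 0.040 56 x [-0.1412 -0.1303 -0.12  ]
lever 0.045 28 x [-0.1261 -0.1193 -0.1141]
lever 0.050 42 x [-0.1198 -0.1122 -0.1033]
lever 0.055 31 x [-0.1096 -0.1034 -0.0939]
lever 0.060 34 x [-0.1038 -0.0969 -0.0906]
lever 0.065 16 x [-0.0967 -0.0928 -0.0901]
[[-0.2168 -0.0004  0.0802]]
```

The linkage protrudes about 17 mm beyond the finger back at heights of 40 to 100 mm over the tip, so a straight jaw-x push would run into the keeper. I'll measure the gripper's true outline in its own frame before choosing the push.

```bash
python3 -m crank '[[[0,0,0,0]]]' >/dev/null; python3 - <<'E'
from case import *
np.set_printoptions(precision=0,suppress=True)
o=get_obs(); S={}
for tag in (12,18):
    if tag==18: t=np.array([-.2168,-.0004,.0802]); jaw=0
    else: t=np.array([-.1459,-.0007,.0716]); jaw=1
    for n in("side",):
        p,d=load(n,tag); P=toC(cloud(n,d).reshape(-1,3)); q=P-t
        dark=(p.reshape(-1,3).max(1)<140)
        for z in range(30,200,10):
            m=(abs(q[:,2]*1000-z)<5)&(np.abs(q[:,:2]).max(1)<.09)&(P[:,2]>.1355 if jaw else P[:,2]>.09)
            m&= (np.hypot(P[:,0]+.135,P[:,1]-.091)>.03)
            if m.sum()>5: print(tag,"z",z,m.sum(),"x",np.percentile(q[m,0]*1000,[1,99]),"y",np.percentile(q[m,1]*1000,[1,99]))
E
```

```text
12 z 60 7 x [-9. 13.] y [-47.  33.]
12 z 70 63 x [-12.  11.] y [-48.  44.]
12 z 80 62 x [-13.  10.] y [-62.  53.]
12 z 90 132 x [-14.  11.] y [-66.  61.]
12 z 100 127 x [-18.  11.] y [-66.  63.]
12 z 110 160 x [-19.  13.] y [-67.  62.]
12 z 120 148 x [-18.  12.] y [-68.  65.]
12 z 130 180 x [-21.   8.] y [-69.  65.]
12 z 140 234 x [-20.  10.] y [-69.  62.]
12 z 150 48 x [-13.   8.] y [-41. -15.]
12 z 160 77 x [-38.  16.] y [-40.   8.]
12 z 170 135 x [-39.  19.] y [-39.  17.]
12 z 180 132 x [-39.  20.] y [-39.  16.]
12 z 190 141 x [-38.  21.] y [-38.  23.]
18 z 40 25 x [-53.  45.] y [-9. 11.]
18 z 50 68 x [-60.  52.] y [-11.  13.]
18 z 60 72 x [-60.  52.] y [-11.  13.]
18 z 70 72 x [-60.  50.] y [-11.  13.]
18 z 80 57 x [-61.  68.] y [-12.   7.]
18 z 90 148 x [-77.  70.] y [-13.  11.]
18 z 100 183 x [-77.  68.] y [-17.  13.]
18 z 110 198 x [-75.  67.] y [-17.  14.]
18 z 120 173 x [-75.  68.] y [-19.  11.]
18 z 130 244 x [-73.  62.] y [-20.  12.]
18 z 140 217 x [-72.  64.] y [-13.  12.]
18 z 150 46 x [-40.  -8.] y [-35.   8.]
18 z 160 137 x [-40.  17.] y [-39.  19.]
18 z 170 155 x [-40.  19.] y [-38.  19.]
18 z 180 153 x [-40.  20.] y [-37.  17.]
18 z 190 148 x [-40.  20.] y [-38.  16.]
```

The outline is useful. Perpendicular to the jaws the hand is only ±11 mm at the fingers and about ±20 mm above, and the wide part begins ~120 mm over the tip. So: fingers shut, jaws along case y, very low, pushing on the lever's flared tip. That keeps the palm just clear of the lip.

```bash
python3 -m crank '[[[0,0,0.01,7],[0,0,0.01,14],[0,0,0.01,21],[0,0,0.01,28],[0,0,0.01,35]]]' 0
python3 -m crank '[[[0,0,0,7],[0,0,0,14],[0,0,0,21],[0,0,0,28],[0,0,0,35]]]'
python3 -m crank '[[[0,0,0,7],[0.01,0.002,0,14],[0.02,0.003,0,20],[0.035,0.006,0,20],[0.045,0.008,0,20]]]'
python3 -m crank '[[[0,0,-0.04,0],[0,0,-0.08,0],[0,0,-0.09,0],[0,0,-0.09,0],[0,0,-0.09,0]]]'
python3 look.py 19 200,160,340,260
```

```text
t: 20.17
tool_pos: [0.3934, -0.0864, 0.0943]
tool_rot: [0.619, 1.476, -0.619]
contact_force: [-0.6, 0.4, -0.0]
opening: 0.0255
t: 20.58
tool_pos: [0.3933, -0.0864, 0.0942]
tool_rot: [0.141, 1.562, -0.143]
contact_force: [0.0, -0.9, 0.1]
opening: -0.0002
t: 21.0
tool_pos: [0.4393, -0.0782, 0.0943]
tool_rot: [-0.129, 1.562, 0.126]
contact_force: [0.3, 0.6, -0.2]
opening: -0.0001
t: 21.42
tool_pos: [0.4377, -0.0781, 0.003]
tool_rot: [-0.127, 1.566, 0.126]
contact_force: [-0.1, -0.5, 0.6]
opening: 0.0001
21.4167 [ 0.4377 -0.0781  0.003 ] [[-0.1693 -0.001   0.003 ]] yaw 99.2642441203354 7.455449974507891e-05 [-0.1229 -0.49    0.6454]
f 5.571428571428571
```

View pics/s19.png

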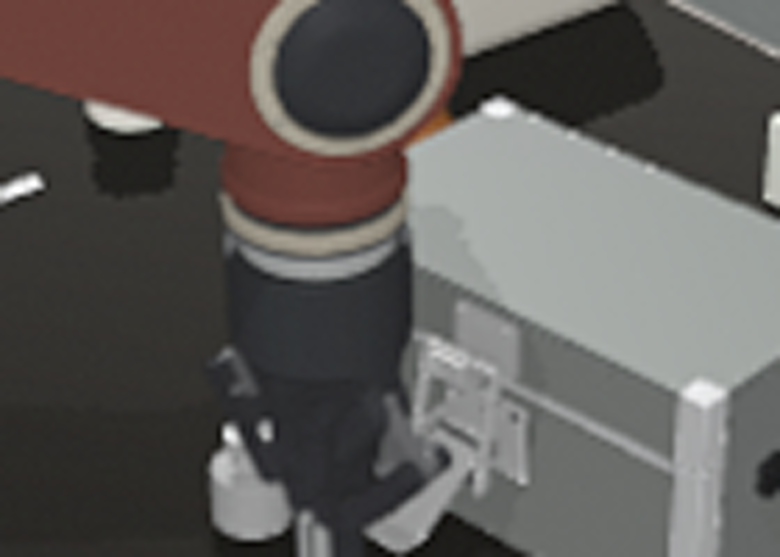

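Now down to real tip height ≈6 mm, then advance in small steps watching the force.

```bash
python3 -m crank '[[[0,0,-0.02,0],[0,0,-0.028,0],[0,0,-0.029,0],[0,0,-0.029,0]]]'
python3 -m crank '[[[0.006,0.001,0,0],[0.012,0.002,0,0],[0.018,0.003,0,0],[0.018,0.003,0,0]]]'
python3 -m crank '[[[0.004,0.0007,0,0],[0.008,0.0013,0,0],[0.008,0.0013,0,0]]]'
python3 look.py 20 230,190,330,270
```

```text
t: 21.85
tool_pos: [0.4367, -0.0778, -0.027]
tool_rot: [-0.127, 1.567, 0.127]
contact_force: [0.2, 0.2, 0.7]
opening: -0.0004
t: 22.18
tool_pos: [0.4554, -0.0746, -0.0273]
tool_rot: [-0.128, 1.567, 0.127]
contact_force: [0.6, -0.5, 0.1]
opening: -0.0
t: 22.43
tool_pos: [0.4572, -0.0734, -0.0309]
tool_rot: [-0.128, 1.579, 0.129]
contact_force: [-8.4, -6.2, -6.1]
opening: -0.0002
22.4333 [ 0.4572 -0.0734 -0.0309] [[-0.1493  0.0005 -0.0309]] yaw 99.34085702564353 -0.0001753143477492072 [-8.4092 -6.2117 -6.0945]
f 7.375
```

View pics/s20.png

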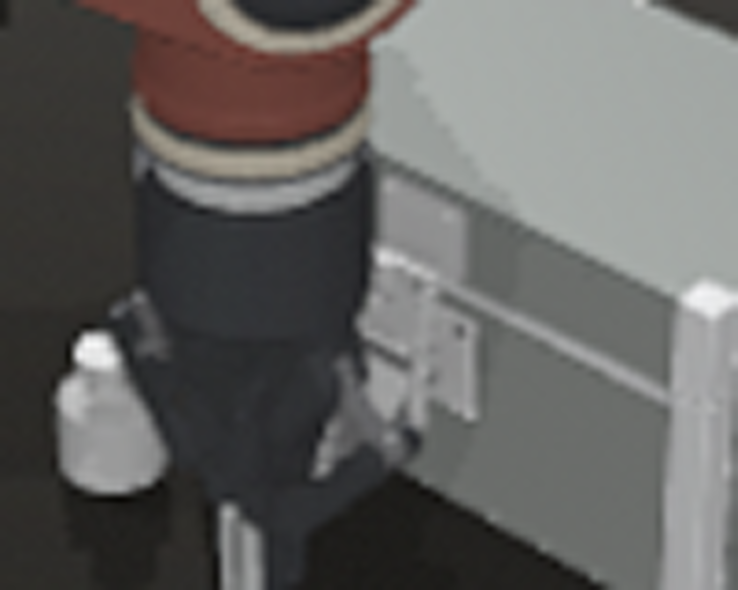

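Contact with the lever tip (about 8 N). Continue in small steps.

```bash
python3 -m crank '[[[0.002,0.0003,0.002,0],[0.004,0.0007,0.002,0],[0.004,0.0007,0.002,0]]]'
python3 -m crank '[[[0.003,0.0005,0,0],[0.006,0.001,0,0],[0.006,0.001,0,0]]]'
python3 look.py 21 230,190,330,270
```

```text
t: 22.78
tool_pos: [0.4572, -0.073, -0.0311]
tool_rot: [-0.128, 1.587, 0.129]
contact_force: [-14.8, -10.8, -9.7]
opening: 0.0003
t: 23.03
tool_pos: [0.4569, -0.073, -0.0314]
tool_rot: [-0.13, 1.604, 0.131]
contact_force: [-39.0, -13.5, 11.7]
opening: 0.0002
23.0333 [ 0.4569 -0.073  -0.0314] [[-0.1495  0.001  -0.0314]] yaw 99.47503531390191 0.00018659717172717904 [-39.0126 -13.5219  11.7145]
f 7.375
```

View pics/s21.png

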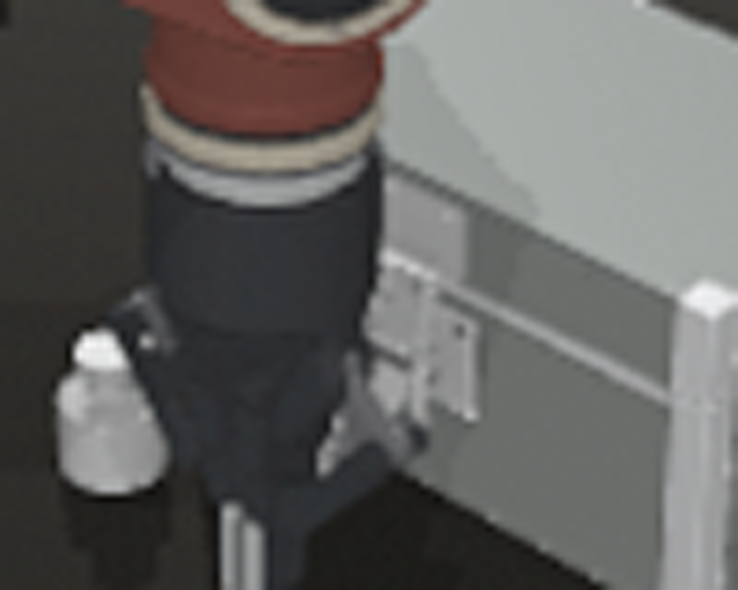

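The tip is jammed at 39 N: the hand tilts and the lever doesn't move. A horizontal push at the flared end locks by friction, because at 1.06 rad the tip must move mostly down. I'll back off, press the lever down from above first, and push horizontally only once it hangs steeply.

```bash
python3 -m crank '[[[-0.01,-0.0015,0,0],[-0.02,-0.003,0,0],[-0.03,-0.005,0.01,0],[-0.03,-0.005,0.04,0],[-0.03,-0.005,0.07,0]]]'
python3 -m crank '[[[0,0,0,0],[0,0,0,0]]]'
python3 look.py 22 210,180,330,270
python3 - <<'E'
from case import *
np.set_printoptions(precision=4,suppress=True)
p,d=load("side",22); P=toC(cloud("side",d).reshape(-1,3)).reshape(d.shape+(3,))
s=(abs(P[...,1])<.012)&(P[...,0]<-.09)&(P[...,0]>-.16)&(P[...,2]>.01)&(P[...,2]<.068)
for z in np.arange(.02,.07,.005):
    m=s&(abs(P[...,2]-z)<.0025)
    if m.sum(): print("lever %.3f"%z,m.sum(),"x",np.percentile(P[m][:,0],[2,50,98]))
E
```

```text
t: 23.55
tool_pos: [0.4412, -0.0762, 0.0442]
tool_rot: [-0.126, 1.569, 0.128]
contact_force: [0.5, -0.3, 0.3]
opening: 0.0003
t: 23.72
tool_pos: [0.4454, -0.0774, 0.0477]
tool_rot: [-0.129, 1.56, 0.125]
contact_force: [-0.0, -0.7, -0.8]
opening: 0.0002
23.7167 [ 0.4454 -0.0774  0.0477] [[-0.1615 -0.0016  0.0477]] yaw 99.27595945251181 0.00017896982455099661 [-0.0298 -0.6603 -0.7652]
f 6.5
lever 0.030 3 x [-0.1351 -0.1279 -0.1219]
lever 0.035 41 x [-0.138  -0.1299 -0.1204]
lever 0.040 25 x [-0.1246 -0.1192 -0.1115]
lever 0.045 27 x [-0.1197 -0.1137 -0.1074]
lever 0.050 21 x [-0.1119 -0.1066 -0.1031]
lever 0.055 27 x [-0.1072 -0.1013 -0.0945]
lever 0.060 19 x [-0.1005 -0.094  -0.0904]
lever 0.065 7 x [-0.0942 -0.0924 -0.0902]
```

View pics/s22.png

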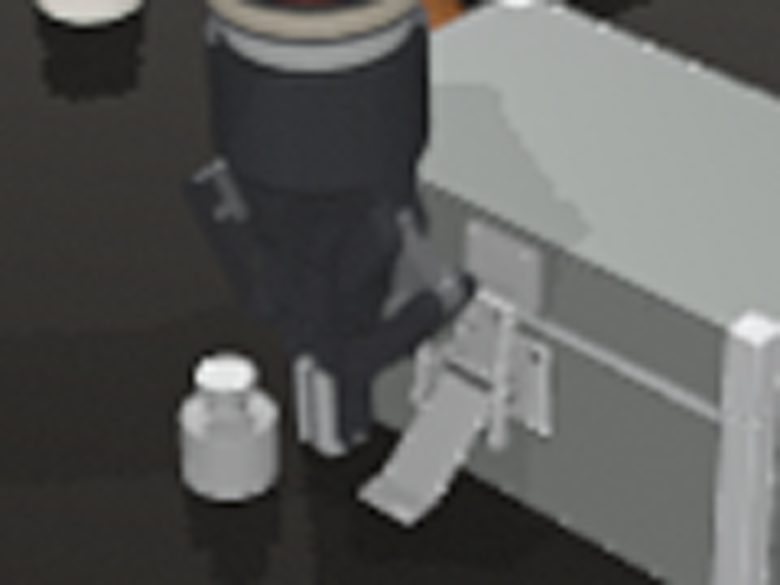

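The lever is at about 0.95 rad, undamaged. Position above the lever and press down and in along its arc.

```bash
python3 -m crank '[[[0.011,0.002,0,0],[0.022,0.0035,-0.01,0],[0.022,0.0035,-0.03,0],[0.022,0.0035,-0.036,0],[0.022,0.0035,-0.036,0]]]'
python3 -m crank '[[[0.001,0,-0.003,0],[0.002,0,-0.006,0],[0.003,0.0005,-0.009,0],[0.004,0.0005,-0.012,0],[0.004,0.0005,-0.012,0]]]'
python3 look.py 23 210,180,330,270
```

```text
t: 24.23
tool_pos: [0.4615, -0.0721, 0.0049]
tool_rot: [-0.125, 1.574, 0.13]
contact_force: [-0.7, 0.5, 0.6]
opening: 0.0002
t: 24.65
tool_pos: [0.4698, -0.0729, -0.0029]
tool_rot: [-0.127, 1.565, 0.126]
contact_force: [0.0, 0.4, 0.8]
opening: 0.0002
24.65 [ 0.4698 -0.0729 -0.0029] [[-0.1368 -0.0011 -0.0029]] yaw 99.26378272650047 0.0001613218884735392 [0.0055 0.3705 0.8422]
f 6.5
```

View pics/s23.png

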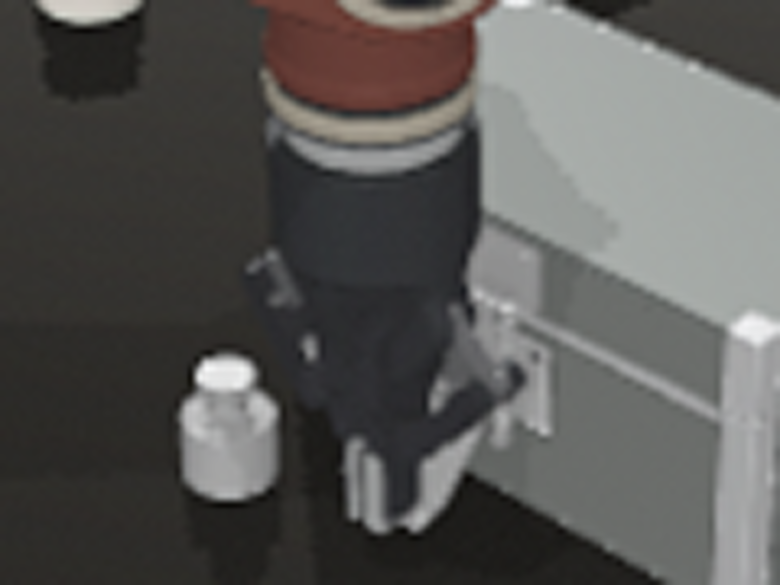

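```bash
python3 -m crank '[[[0.003,0.0005,-0.003,0],[0.005,0.001,-0.005,0],[0.007,0.001,-0.006,0],[0.007,0.001,-0.006,0]]]'
python3 -m crank '[[[0.003,0.0005,-0.002,0],[0.006,0.001,-0.004,0],[0.006,0.001,-0.004,0]]]'
python3 look.py 24 210,180,330,270
```

```text
t: 25.08
tool_pos: [0.4757, -0.0717, -0.0098]
tool_rot: [-0.127, 1.567, 0.127]
contact_force: [0.9, -0.2, 1.4]
opening: 0.0005
t: 25.33
tool_pos: [0.4815, -0.0705, -0.0142]
tool_rot: [-0.127, 1.568, 0.127]
contact_force: [0.2, -1.0, 0.2]
opening: -0.0001
25.3333 [ 0.4815 -0.0705 -0.0142] [[-0.1249 -0.0006 -0.0142]] yaw 99.26980889186743 -0.00013995707500518822 [ 0.215  -0.9623  0.2299]
f 6.5
```

View pics/s24.png

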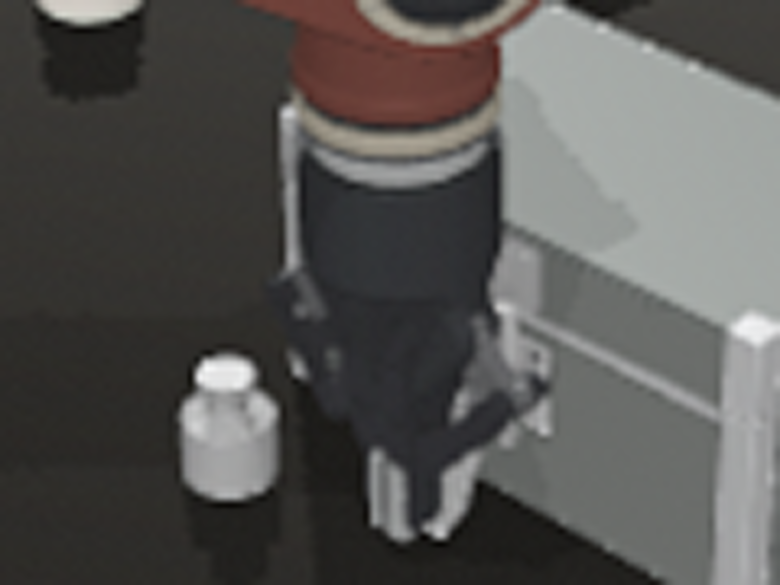

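The lever follows with low force. Continue inward, a bit lower.

```bash
python3 -m crank '[[[0.002,0.0003,-0.003,0],[0.004,0.0006,-0.006,0],[0.005,0.0008,-0.008,0],[0.005,0.0008,-0.008,0]]]'
python3 -m crank '[[[0.001,0.0002,0,0],[0.002,0.0003,0,0],[0.003,0.0005,0,0],[0.003,0.0005,0,0]]]'
python3 look.py 25 210,180,330,270
```

```text
t: 25.77
tool_pos: [0.4863, -0.0697, -0.0222]
tool_rot: [-0.127, 1.568, 0.127]
contact_force: [-0.2, -0.0, 0.7]
opening: 0.0004
t: 26.1
tool_pos: [0.4893, -0.0693, -0.0219]
tool_rot: [-0.127, 1.568, 0.127]
contact_force: [-0.6, 0.0, 0.9]
opening: 0.0001
26.1 [ 0.4893 -0.0693 -0.0219] [[-0.1169 -0.0006 -0.0219]] yaw 99.26531042078973 7.9731977965823e-05 [-0.5844  0.027   0.9328]
f 6.5
```

View pics/s25.png

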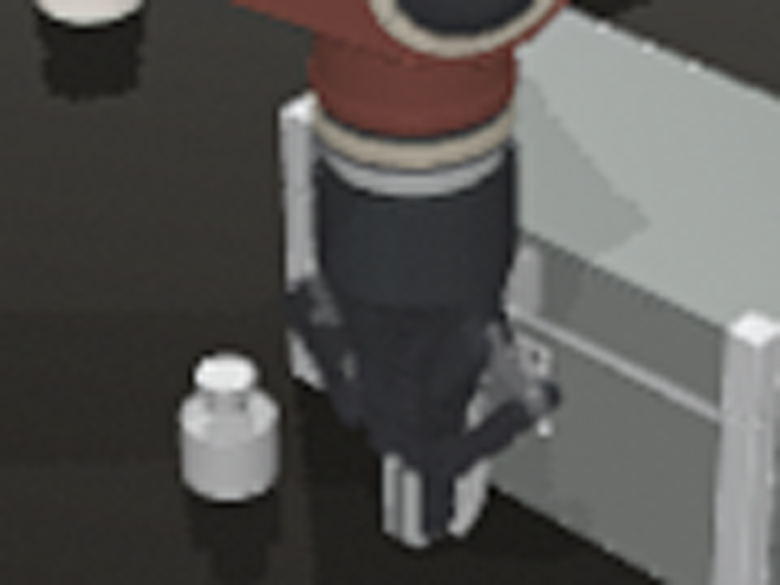

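```bash
python3 -m crank '[[[0.001,0.0002,0,0],[0.002,0.0003,0,0],[0.002,0.0003,0,0]]]'
python3 -m crank '[[[0.001,0.0002,0,0],[0.002,0.0003,0,0],[0.002,0.0003,0,0]]]'
python3 look.py 26 230,190,330,270
```

```text
t: 26.45
tool_pos: [0.491, -0.0691, -0.0217]
tool_rot: [-0.127, 1.569, 0.127]
contact_force: [-3.3, -0.8, 2.1]
opening: 0.0
t: 26.7
tool_pos: [0.4903, -0.0689, -0.0226]
tool_rot: [-0.127, 1.575, 0.128]
contact_force: [-13.6, -2.6, 7.0]
opening: -0.0004
26.7 [ 0.4903 -0.0689 -0.0226] [[-0.1159 -0.0005 -0.0226]] yaw 99.28990140506541 -0.0003722198818832871 [-13.6429  -2.6356   7.0103]
f 7.375
```

View pics/s26.png

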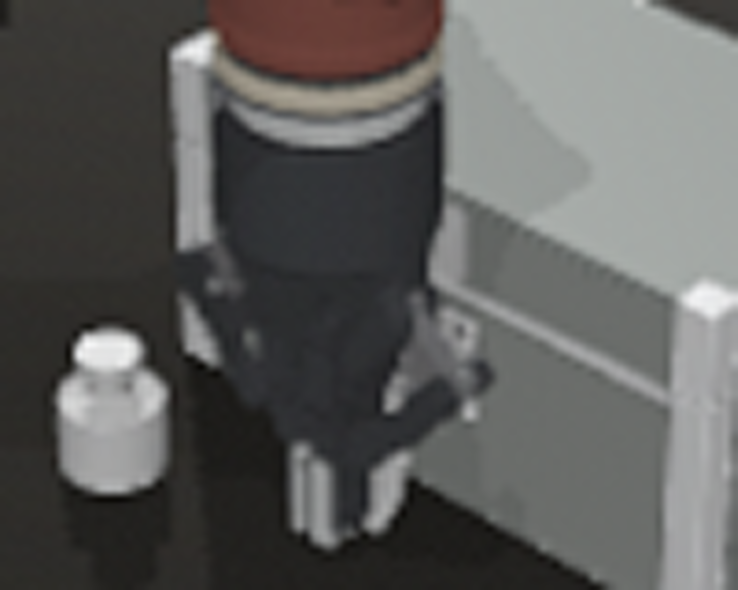

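Force is rising (14 N) with the tip blocked. I'll back off, rise a little and see where the lever is.

```bash
python3 -m crank '[[[-0.006,-0.001,0.003,0],[-0.02,-0.003,0.02,0],[-0.05,-0.008,0.05,0],[-0.07,-0.011,0.09,0],[-0.07,-0.011,0.09,0]]]'
python3 look.py 27 230,190,330,270
python3 - <<'E'
from case import *
np.set_printoptions(precision=4,suppress=True)
p,d=load("side",27); P=toC(cloud("side",d).reshape(-1,3)).reshape(d.shape+(3,))
s=(abs(P[...,1])<.012)&(P[...,0]<-.08)&(P[...,0]>-.16)&(P[...,2]>.002)&(P[...,2]<.068)&(p[...,0]>100)
for z in np.arange(.005,.07,.005):
    m=s&(abs(P[...,2]-z)<.0025)
    if m.sum(): print("lever %.3f"%z,m.sum(),"x",np.percentile(P[m][:,0],[2,50,98]))
E
```

```text
t: 27.22
tool_pos: [0.4261, -0.0814, 0.0754]
tool_rot: [-0.13, 1.556, 0.122]
contact_force: [1.1, -0.6, 0.9]
opening: -0.0002
27.2167 [ 0.4261 -0.0814  0.0754] [[-0.1813 -0.0024  0.0754]] yaw 99.2235397225214 -0.00018308533333898476 [ 1.1239 -0.5981  0.8527]
f 7.375
lever 0.010 15 x [-0.1071 -0.1041 -0.1003]
lever 0.015 22 x [-0.1039 -0.1002 -0.0962]
lever 0.020 10 x [-0.0985 -0.0968 -0.0951]
lever 0.025 13 x [-0.0979 -0.0965 -0.0942]
lever 0.030 12 x [-0.0982 -0.0955 -0.0928]
lever 0.035 13 x [-0.0972 -0.0936 -0.0916]
lever 0.040 14 x [-0.0954 -0.0935 -0.0905]
lever 0.045 13 x [-0.0936 -0.0921 -0.0899]
lever 0.050 14 x [-0.0936 -0.091  -0.0892]
lever 0.055 12 x [-0.0905 -0.0887 -0.0866]
lever 0.060 11 x [-0.0913 -0.0887 -0.0865]
lever 0.065 11 x [-0.0914 -0.0892 -0.0858]
```

View pics/s27.png

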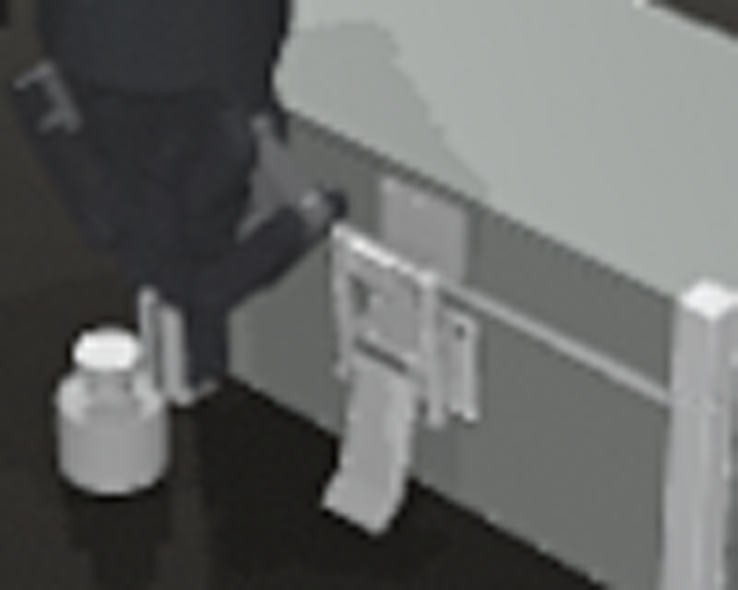

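The lever hangs at about 0.22 rad, but the crossbar (crop (340,235)–(435,275)) now seems to lie in front of the keeper. Measure it.

```bash
python3 - <<'E'
from case import *
np.set_printoptions(precision=4,suppress=True)
p,d=load("side",27); 
g=lambda u,v:(230+(u+.5)/7.375-.5,190+(v+.5)/7.375-.5)
for u,v in [(350,238),(365,245),(380,252),(395,258),(410,265),(425,270),(365,285),(385,300),(400,310),(345,300),(430,330)]:
    a=np.round(g(u,v)).astype(int); print((u,v),a,p[a[1],a[0]],toC(depthpt("side",[a],d)))
crop(p,268,213,298,250,15,"z27")
p,d=load("side",17); 
g=lambda u,v:(235+(u+.5)/7.5-.5,180+(v+.5)/7.5-.5)
print("before")
for u,v in [(320,318),(335,325),(350,332),(375,345),(400,355)]:
    a=np.round(g(u,v)).astype(int); print((u,v),a,p[a[1],a[0]],toC(depthpt("side",[a],d)))
E
```

```text
(350, 238) [277 222] [191 192 192] [[-0.0896  0.0117  0.1099]]
(365, 245) [279 223] [220 220 219] [[-0.0884  0.0062  0.1089]]
(380, 252) [281 224] [209 209 209] [[-0.0905 -0.0024  0.1109]]
(395, 258) [283 225] [201 200 200] [[-0.0863 -0.0052  0.1072]]
(410, 265) [285 226] [192 191 191] [[-0.0901 -0.0152  0.1108]]
(425, 270) [287 226] [156 157 157] [[-0.079  -0.0118  0.1035]]
(365, 285) [279 228] [112 113 112] [[-0.0926  0.0023  0.098 ]]
(385, 300) [282 230] [134 134 134] [[-0.071   0.0122  0.0762]]
(400, 310) [284 232] [141 142 142] [[-0.0709  0.0055  0.0731]]
(345, 300) [276 230] [149 149 150] [[-0.0857  0.0191  0.0805]]
(430, 330) [288 234] [154 154 155] [[-0.088  -0.0232  0.0898]]
before
(320, 318) [277 222] [178 177 177] [[-0.0872  0.0139  0.1078]]
(335, 325) [279 223] [207 208 208] [[-0.0878  0.0067  0.1084]]
(350, 332) [281 224] [198 198 198] [[-0.0877  0.0002  0.1083]]
(375, 345) [285 226] [151 152 152] [[-0.0871 -0.0125  0.108 ]]
(400, 355) [288 227] [181 181 182] [[-0.0888 -0.0238  0.1112]]
```

View pics/z27.png

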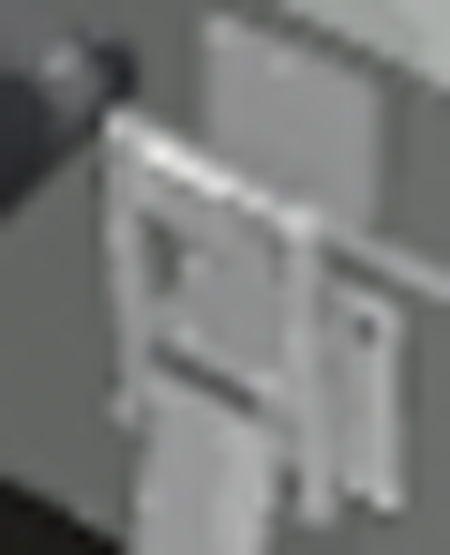

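The crossbar still sits on the keeper (x≈-0.089, top z≈0.109; had it come off outside the lip, x would be below -0.1). The lever is near dead centre. I'll wait and re-measure.

```bash
python3 -m crank '[[[0,0,0,0],[0,0,0,0],[0,0,0,0]]]'
python3 look.py 28 230,190,330,270
cat > lev.py <<'E'
from case import *
import sys
np.set_printoptions(precision=4,suppress=True)
xs=[];zs=[]
p,d=load("side",sys.argv[1]); P=toC(cloud("side",d).reshape(-1,3)).reshape(d.shape+(3,))
s=(abs(P[...,1])<.010)&(P[...,0]<-.08)&(P[...,0]>-.16)&(P[...,2]>.02)&(P[...,2]<.046)&(p[...,0]>100)
k=np.polyfit(P[s][:,2],P[s][:,0],1); print("lever n",s.sum(),"slope",k[0],"theta",np.arctan(k[0]),"x at z=.025",np.polyval(k,.025))
s=(abs(P[...,1])<.016)&(P[...,0]<-.076)&(P[...,0]>-.105)&(P[...,2]>.106)&(P[...,2]<.125)
print("bar/lip upper pts",s.sum(),np.median(P[s],0),np.percentile(P[s][:,2],[5,95]),np.percentile(P[s][:,0],[5,95]))
E
python3 lev.py 28; python3 lev.py 17
```

```text
t: 27.57
tool_pos: [0.4228, -0.0792, 0.0666]
tool_rot: [-0.126, 1.57, 0.129]
contact_force: [0.4, 0.3, -0.3]
opening: -0.0001
27.5667 [ 0.4228 -0.0792  0.0666] [[-0.1842  0.0003  0.0666]] yaw 99.2865151937376 -6.908805929504252e-05 [ 0.4376  0.2768 -0.3146]
f 7.375
lever n 60 slope 0.21185886616976343 theta 0.208771879581276 x at z=.025 -0.09636448974417815
bar/lip upper pts 29 [-0.0938 -0.0031  0.1095] [0.1068 0.1129] [-0.0966 -0.0848]
lever n 59 slope 1.8980406278109834 theta 1.0858930277706123 x at z=.025 -0.15822347914504714
bar/lip upper pts 44 [-0.0881 -0.0025  0.1092] [0.1064 0.1132] [-0.0972 -0.0792]
```

The lever is at about 0.21 rad and stays there. I'll repeat the shut-finger push slightly lower and read the wrist moment, to tell whether the finger or the palm is the blocked part.

```bash
python3 -m crank '[[[0,0,-0.04,0],[0,0,-0.08,0],[0,0,-0.092,0],[0.02,0.0035,-0.092,0],[0.04,0.0065,-0.092,0]]]'
python3 -m crank '[[[0.01,0.0016,0,0],[0.02,0.0033,0,0],[0.023,0.0038,0,0],[0.023,0.0038,0,0],[0.023,0.0038,0,0]]]'
cat > w.py <<'E'
from case import *
np.set_printoptions(precision=4,suppress=True)
o=get_obs(); C=toC(o['tool_pos'])[0]
F=o['contact_force'];M=o['wrist_torque']
Rz=lambda v: np.array([v[:2]@n,v[:2]@t,v[2]])
print(o['t'],"case",C,"F",Rz(F),"M",Rz(M),"rot",o['tool_rot'])
E
python3 w.py
python3 -m crank '[[[0.002,0.0003,0,0],[0.002,0.0003,0,0],[0.002,0.0003,0,0]]]'>/dev/null; python3 w.py
python3 -m crank '[[[0.002,0.0003,0,0],[0.002,0.0003,0,0],[0.002,0.0003,0,0]]]'>/dev/null; python3 w.py
```

```text
t: 28.08
tool_pos: [0.4613, -0.0724, -0.0266]
tool_rot: [-0.125, 1.573, 0.128]
contact_force: [0.8, -0.6, 1.0]
opening: -0.0002
t: 28.5
tool_pos: [0.486, -0.0694, -0.0238]
tool_rot: [-0.127, 1.568, 0.127]
contact_force: [-0.4, -0.4, 0.1]
opening: -0.0001
28.5 case [-0.1202 -0.0002 -0.0238] F [-0.4137 -0.3425  0.1424] M [-0.0557 -0.0183 -0.0169] rot [-0.127   1.5679  0.1274]
28.75 case [-0.118  -0.0005 -0.0235] F [-0.0873  0.3331  0.335 ] M [-0.0597 -0.046   0.0412] rot [-0.1269  1.567   0.1268]
29.0 case [-0.1157 -0.0005 -0.0235] F [-0.808   0.4761  0.5491] M [0.0038 0.1346 0.0333] rot [-0.127   1.5673  0.127 ]
```

```bash
for i in 1; do python3 -m crank '[[[0.002,0.0003,0,0],[0.002,0.0003,0,0],[0.002,0.0003,0,0]]]'>/dev/null; python3 w.py; done
python3 -m crank '[[[0.001,0.0002,0,0],[0.001,0.0002,0,0],[0.001,0.0002,0,0]]]'>/dev/null; python3 w.py
python3 look.py 29 230,190,330,270; python3 lev.py 29
```

```text
29.25 case [-0.1156 -0.0002 -0.0242] F [-8.5595 -0.2875  4.4975] M [0.0147 0.663  0.0006] rot [-0.1271  1.5717  0.1276]
29.5 case [-0.1159 -0.0001 -0.0247] F [-13.3562   0.0501   6.3273] M [-0.11    0.9035 -0.0465] rot [-0.127   1.5745  0.1277]
29.5 [ 0.4902 -0.0686 -0.0247] [[-0.1159 -0.0001 -0.0247]] yaw 99.28419463831047 -0.0002474586657075008 [-13.1869  -2.121    6.3273]
f 7.375
lever n 41 slope -0.6012759507687337 theta -0.5413571712570356 x at z=.025 -0.11800453613171998
  return _methods._mean(a, axis=axis, dtype=dtype,
  ret = um.true_divide(
Traceback (most recent call last):
  File "lev.py", line 9, in <module>
    print("bar/lip upper pts",s.sum(),np.median(P[s],0),np.percentile(P[s][:,2],[5,95]),np.percentile(P[s][:,0],[5,95]))
                                                        ~~~~~~~~~~~~~^^^^^^^^^^^^^^^^^^
IndexError: index -1 is out of bounds for axis 0 with size 0
```

View pics/s29.png

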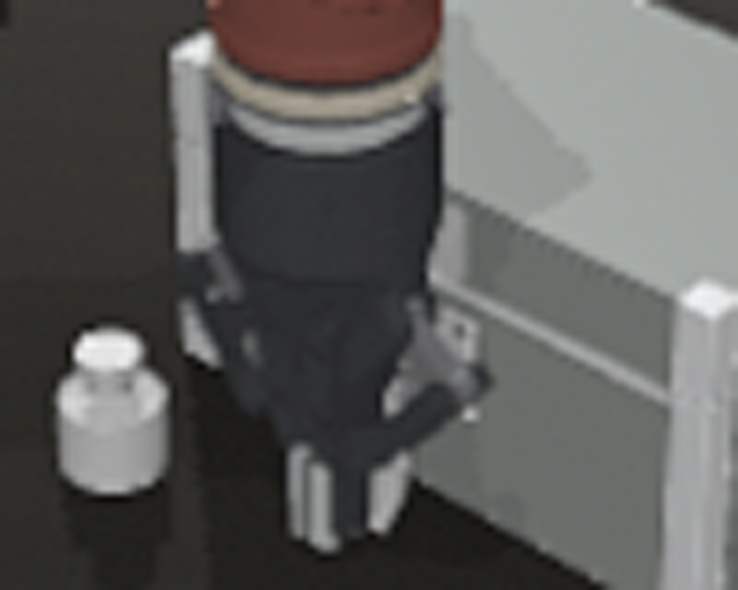

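The moment-to-force ratio puts this contact far up the hand, so the palm is touching the keeper lip while the fingers only barely touch the lever. I'll back off (force well under 40 N) and measure how wide the thick palm part is along the jaws. Pushing with one finger of an open hand would keep the palm beside the keeper.

```bash
python3 -m crank '[[[-0.01,-0.0016,0,0],[-0.025,-0.004,0.01,0],[-0.05,-0.008,0.04,0],[-0.07,-0.011,0.08,0],[-0.07,-0.011,0.12,0]]]' 
python3 look.py 30 230,190,330,270; python3 lev.py 30
python3 - <<'E'
from case import *
np.set_printoptions(precision=0,suppress=True)
for tag,t in ((28,[-.1842,.0003,.0666]),(27,[-.1813,-.0024,.0754]),(12,[-.1459,-.0007,.0716])):
    p,d=load("side",tag); q=(toC(cloud("side",d).reshape(-1,3))-t)*1000
    for z in range(80,165,10):
        b=(abs(q[:,2]-z)<5)&(np.abs(q[:,0])<60)&(abs(q[:,1])<90)&(q[:,2]+t[2]*1000>60)
        for th in(-14.5,-17):
            m=b&(q[:,0]<th)
            if m.sum()>3: print(tag,z,"x<",th,m.sum(),"y",np.percentile(q[m,1],[2,98]),"xmin",np.percentile(q[m,0],3))
# weights now
for n in("top",):
    p,d=load(n,0); C=toC(cloud(n,d).reshape(-1,3))*1000
    for c in((-135,91),(-145,-101)):
        m=(np.hypot(C[:,0]-c[0],C[:,1]-c[1])<30)&(C[:,2]>10)&(C[:,2]<60); print("weight",C[m].mean(0),np.percentile(C[m],[3,97],axis=0).ravel())
E
```

```text
t: 30.02
tool_pos: [0.419, -0.0785, 0.0934]
tool_rot: [-0.124, 1.573, 0.128]
contact_force: [1.2, -1.0, -0.3]
opening: 0.0
30.0167 [ 0.419  -0.0785  0.0934] [[-0.1878  0.0016  0.0934]] yaw 99.21861228777021 3.1296305636171813e-06 [ 1.1603 -1.0428 -0.2814]
f 7.375
lever n 59 slope 0.18806239875506725 theta 0.18589119302291227 x at z=.025 -0.09472776055377029
bar/lip upper pts 28 [-0.0948 -0.0009  0.1095] [0.1065 0.1131] [-0.0972 -0.088 ]
28 100 x< -14.5 26 y [-17.  14.] xmin -18.062505486842447
28 100 x< -17 5 y [-14.  -6.] xmin -18.570481748896725
28 110 x< -14.5 33 y [-18.  16.] xmin -18.475825301247315
28 110 x< -17 10 y [-19.  13.] xmin -18.596552858644188
28 120 x< -14.5 28 y [-19.  17.] xmin -18.32857944429312
28 120 x< -17 9 y [-18.  17.] xmin -18.425384510237553
28 130 x< -14.5 36 y [-20.  17.] xmin -20.28154062074547
28 130 x< -17 29 y [-20.  17.] xmin -20.322505444320754
28 140 x< -14.5 19 y [-18.  15.] xmin -20.086228748014758
28 140 x< -17 14 y [-18.  16.] xmin -20.13899401483572
28 160 x< -14.5 38 y [-34.  15.] xmin -36.18695628487546
28 160 x< -17 37 y [-34.  15.] xmin -
[... 861 characters left out ...]
418537
12 110 x< -14.5 34 y [-45.  33.] xmin -19.581575145184566
12 110 x< -17 15 y [-33.  25.] xmin -19.59231631362435
12 120 x< -14.5 35 y [-42.  27.] xmin -18.63199466023201
12 120 x< -17 18 y [-27.  20.] xmin -18.92010339789932
12 130 x< -14.5 41 y [-33.  19.] xmin -21.16970561155543
12 130 x< -17 35 y [-24.  19.] xmin -21.197386284203976
12 140 x< -14.5 23 y [-47.  16.] xmin -21.024730816115746
12 140 x< -17 16 y [-19.  17.] xmin -21.047273639912365
12 160 x< -14.5 39 y [-34.   8.] xmin -38.14663457333731
12 160 x< -17 35 y [-33.   8.] xmin -38.22485731035505
weight [-135.   91.   37.] [-148.   75.   21. -118.  106.   52.]
weight [-143. -103.   29.] [-155. -116.   11. -130.  -91.   43.]
```

View pics/s30.png

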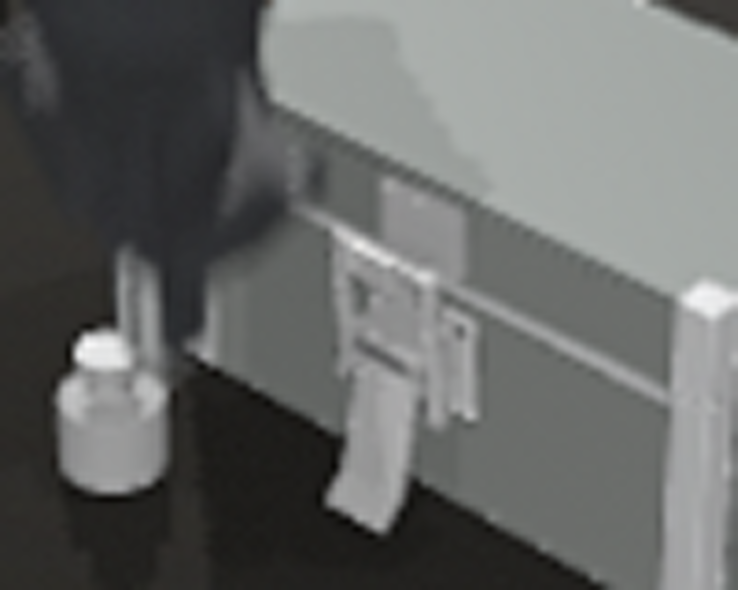

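The thick palm part is only about ±20 mm along the jaws, so one finger of a ~52 mm open hand with its centre at case y=-38 mm can push the lever with the palm beside the lip. The far finger stays clear of weight_b (y below -88). The crossbar is still on the keeper (x≈-0.09, z≈0.1075) and the lever is at about 0.19.

```bash
python3 -m crank '[[[0.014,-0.007,0,0],[0.028,-0.014,0,0],[0.042,-0.021,0,0],[0.056,-0.029,0,0],[0.056,-0.029,0,0]]]' 0.61 40
python3 -m crank '[[[0,0,-0.03,0],[0,0,-0.06,0],[0,0,-0.08,0],[0,0,-0.08,0],[0,0,-0.08,0]]]'
python3 look.py 31 220,180,340,270
```

```text
t: 30.53
tool_pos: [0.4814, -0.1095, 0.0956]
tool_rot: [-0.127, 1.565, 0.126]
contact_force: [-0.0, -0.5, 0.4]
opening: 0.0521
t: 30.95
tool_pos: [0.478, -0.1076, 0.0141]
tool_rot: [-0.126, 1.57, 0.128]
contact_force: [-0.3, 0.2, 0.4]
opening: 0.0518
30.95 [ 0.478  -0.1076  0.0141] [[-0.1343 -0.0367  0.0141]] yaw 99.27020965858244 0.051843170334645104 [-0.3191  0.2309  0.4209]
f 6.5
```

View pics/s31.png

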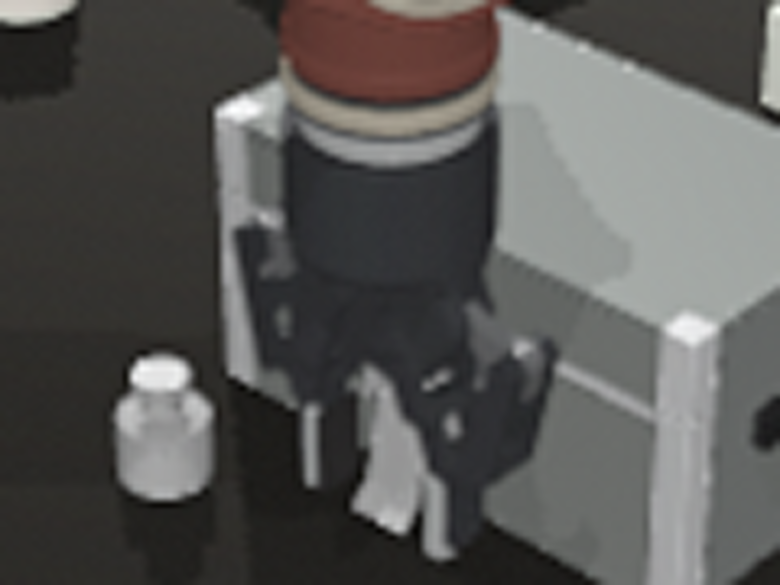

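Left finger tip at crop (312,480), right at (440,550), lever behind between them; weight_b is clear. Lower, then advance.

```bash
python3 -m crank '[[[0,0,-0.02,0],[0,0,-0.035,0],[0,0,-0.044,0],[0,0,-0.044,0]]]'
python3 w.py
python3 -m crank '[[[0.005,0.0008,0,0],[0.01,0.0016,0,0],[0.014,0.0023,0,0],[0.014,0.0023,0,0]]]'; python3 w.py
python3 -m crank '[[[0.002,0.0003,0,0],[0.004,0.0007,0,0],[0.004,0.0007,0,0]]]' >/dev/null; python3 w.py
python3 -m crank '[[[0.002,0.0003,0,0],[0.002,0.0003,0,0],[0.002,0.0003,0,0]]]' >/dev/null; python3 w.py
python3 look.py 32 220,180,340,270
```

```text
t: 31.38
tool_pos: [0.4791, -0.1081, -0.0292]
tool_rot: [-0.127, 1.568, 0.127]
contact_force: [0.1, 0.1, -1.0]
opening: 0.0518
31.3833 case [-0.1333 -0.0373 -0.0292] F [ 0.0766  0.0436 -0.9929] M [ 0.0161  0.0061 -0.0474] rot [-0.1266  1.5681  0.1275]
t: 31.72
tool_pos: [0.4957, -0.1064, -0.0273]
tool_rot: [-0.128, 1.564, 0.126]
contact_force: [0.0, 0.3, 0.2]
opening: 0.052
31.7167 case [-0.1167 -0.0384 -0.0273] F [0.0853 0.2429 0.2265] M [ 0.0215 -0.0178  0.0011] rot [-0.1282  1.5643  0.1264]
31.9667 case [-0.1143 -0.0377 -0.0286] F [ 0.606  -0.0266 -0.1322] M [-0.0187  0.0602 -0.0018] rot [-0.1272  1.5669  0.127 ]
32.2167 case [-0.1125 -0.0376 -0.0288] F [-0.2686  0.1499  0.1835] M [-0.0109  0.0227  0.0296] rot [-0.1269  1.5669  0.127 ]
32.2167 [ 0.4996 -0.105  -0.0288] [[-0.1125 -0.0376 -0.0288]] yaw 99.26329866294006 0.051998980323655394 [-0.2894  0.1042  0.1835]
f 6.5
```

View pics/s32.png

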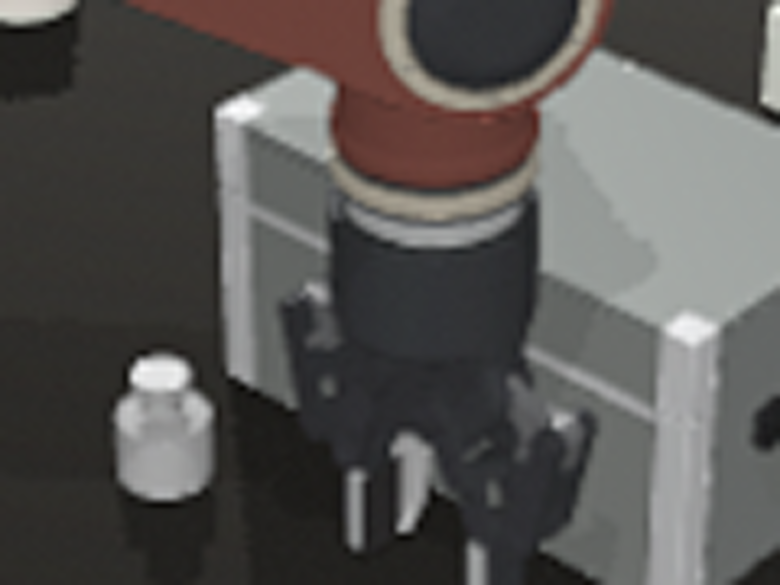

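```bash
python3 -m crank '[[[0.002,0.0003,0,0],[0.002,0.0003,0,0],[0.002,0.0003,0,0]]]' >/dev/null; python3 w.py
python3 -m crank '[[[0.002,0.0003,0,0],[0.002,0.0003,0,0],[0.002,0.0003,0,0]]]' >/dev/null; python3 w.py
python3 look.py 33 240,200,320,260
```

```text
32.5667 case [-0.111  -0.0375 -0.029 ] F [-2.2048  0.5249  0.4354] M [-0.0113  0.1504  0.0492] rot [-0.1269  1.568   0.1273]
32.8167 case [-0.1093 -0.0375 -0.0293] F [-3.716  -0.241  -1.5202] M [-0.0593  0.2934  0.0365] rot [-0.1268  1.5685  0.1273]
32.8167 [ 0.5028 -0.1044 -0.0293] [[-0.1093 -0.0375 -0.0293]] yaw 99.2696084019699 0.05199385265449935 [-3.6275 -0.8416 -1.5202]
f 9.75
```

View pics/s33.png

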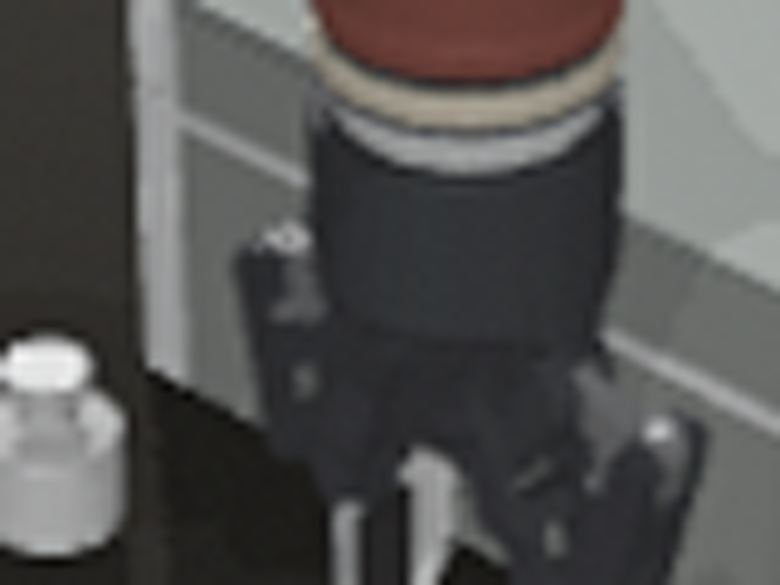

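Light contact again, now mostly high on the hand. Back off and see the lever.

```bash
python3 -m crank '[[[-0.01,-0.0016,0,0],[-0.025,-0.004,0,0],[-0.03,-0.005,0.03,0],[-0.04,-0.007,0.07,0],[-0.08,-0.013,0.1,0]]]'
python3 -m crank '[[[0,0,0,0],[0,0,0,0]]]'
python3 look.py 34 240,200,320,260; python3 lev.py 34
```

```text
t: 33.33
tool_pos: [0.4339, -0.1174, 0.0706]
tool_rot: [-0.13, 1.56, 0.126]
contact_force: [1.5, -1.7, 2.1]
opening: 0.0519
t: 33.5
tool_pos: [0.432, -0.1175, 0.0695]
tool_rot: [-0.129, 1.559, 0.123]
contact_force: [-0.1, 0.1, -1.2]
opening: 0.0521
33.5 [ 0.432  -0.1175  0.0695] [[-0.1813 -0.0389  0.0695]] yaw 99.19835387738739 0.05211439037390035 [-0.144   0.1165 -1.2019]
f 9.75
lever n 27 slope 0.09588081918315629 theta 0.095588614271958 x at z=.025 -0.09030138397493435
  return _methods._mean(a, axis=axis, dtype=dtype,
  ret = um.true_divide(
Traceback (most recent call last):
  File "lev.py", line 9, in <module>
    print("bar/lip upper pts",s.sum(),np.median(P[s],0),np.percentile(P[s][:,2],[5,95]),np.percentile(P[s][:,0],[5,95]))
                                                        ~~~~~~~~~~~~~^^^^^^^^^^^^^^^^^^
IndexError: index -1 is out of bounds for axis 0 with size 0
```

View pics/s34.png

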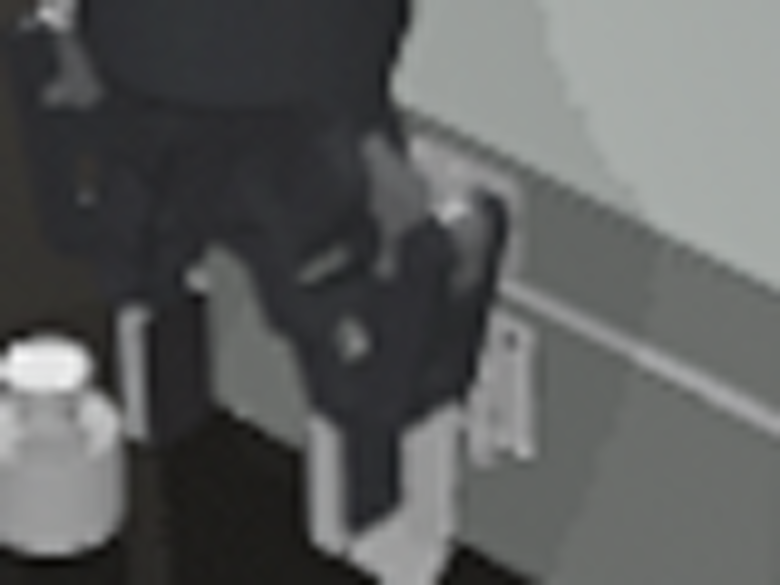

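The lever has moved in further. Clear the view and measure properly.

```bash
python3 -m crank '[[[-0.01,0.01,0.04,0],[-0.02,0.02,0.08,0],[-0.02,0.04,0.12,0],[-0.02,0.07,0.15,0],[-0.02,0.1,0.16,0]]]' 0
python3 -m crank '[[[0,0,0,0],[0,0,0,0]]]'
python3 look.py 35 240,200,320,260; python3 lev.py 35
python3 - <<'E'
from case import *
np.set_printoptions(precision=4,suppress=True)
p,d=load("side",35); P=toC(cloud("side",d).reshape(-1,3)).reshape(d.shape+(3,))
s=(abs(P[...,1])<.012)&(P[...,0]<-.076)&(P[...,0]>-.16)&(P[...,2]>.002)&(P[...,2]<.068)&(p[...,0]>90)
for z in np.arange(.005,.07,.005):
    m=s&(abs(P[...,2]-z)<.0025)
    if m.sum(): print("lever %.3f"%z,m.sum(),"x",np.percentile(P[m][:,0],[2,50,98]))
C=P.reshape(-1,3); s=(abs(C[:,0])<.06)&(abs(C[:,1])<.11)&(C[:,2]>.11)&(C[:,2]<.15)
A=np.c_[C[s][:,:2],np.ones(s.sum())]; print("lid plane",np.linalg.lstsq(A,C[s][:,2],rcond=None)[0],s.sum())
E
```

```text
t: 34.02
tool_pos: [0.4123, -0.0163, 0.2292]
tool_rot: [-0.126, 1.564, 0.124]
contact_force: [1.5, 0.5, 0.8]
opening: 0.0001
t: 34.18
tool_pos: [0.411, -0.0152, 0.2252]
tool_rot: [-0.13, 1.568, 0.13]
contact_force: [0.4, -0.2, 0.1]
opening: -0.0001
34.1833 [ 0.411  -0.0152  0.2252] [[-0.1854  0.0655  0.2252]] yaw 99.49422444374328 -8.560980198529438e-05 [ 0.4031 -0.1899  0.1163]
f 9.75
lever n 48 slope 0.0810831769161703 theta 0.08090618130164043 x at z=.025 -0.09083901691135635
bar/lip upper pts 34 [-0.0919 -0.0036  0.1091] [0.1063 0.1124] [-0.0966 -0.0835]
lever 0.005 3 x [-0.0981 -0.0975 -0.0966]
lever 0.010 23 x [-0.1008 -0.0966 -0.0913]
lever 0.015 12 x [-0.0944 -0.0927 -0.0898]
lever 0.020 13 x [-0.093  -0.0905 -0.0854]
lever 0.025 12 x [-0.0921 -0.0905 -0.0887]
lever 0.030 10 x [-0.0927 -0.0907 -0.0867]
lever 0.035 12 x [-0.0924 -0.0901 -0.087 ]
lever 0.040 10 x [-0.0909 -0.0891 -0.0877]
lever 0.045 11 x [-0.0914 -0.0889 -0.0867]
lever 0.050 11 x [-0.0912 -0.0891 -0.0852]
lever 0.055 12 x [-0.0901 -0.0883 -0.0855]
lever 0.060 11 x [-0.0902 -0.0889 -0.0864]
lever 0.065 16 x [-0.0906 -0.0881 -0.0838]
lid plane [0.0007 0.0002 0.1298] 2146
```

View pics/s35.png

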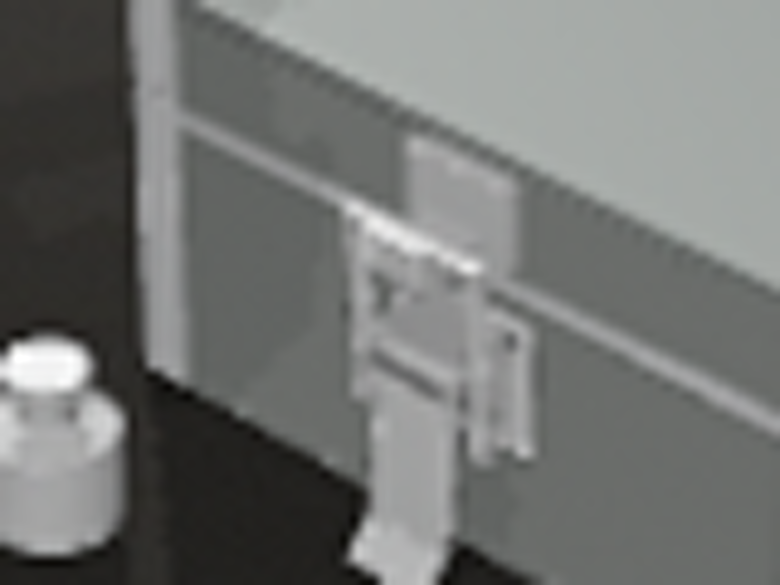

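The lever hangs almost vertical, with the crossbar seated (crop (350,210)–(480,265)). The fit gives 0.08 rad, right at the limit, so I calibrate the slope against the case's vertical face and average several pictures.

```bash
cat > lev2.py <<'E'
from case import *
np.set_printoptions(precision=4,suppress=True)
D=[];
for i in range(8):
    p,d=get_image("side"); D.append(np.where(d>0,d,np.nan))
d=np.nanmean(D,0); d=np.nan_to_num(d); P=toC(cloud("side",d).reshape(-1,3)).reshape(d.shape+(3,))
def fit(s,l):
    z=P[s][:,2];x=P[s][:,0];y=P[s][:,1]; A=np.c_[z,y,np.ones(len(z))]
    w=np.ones(len(z),bool)
    for _ in range(4):
        k=np.linalg.lstsq(A[w],x[w],rcond=None)[0]; r=x-A@k; w=abs(r)<max(.0015,2*np.std(r[w]))
    cov=np.linalg.inv(A[w].T@A[w])*np.var(r[w]); print(l,w.sum(),"dx/dz",k[0],"+-",cov[0,0]**.5,"dx/dy",k[1],"x@z=.03,y0",k[0]*.03+k[2],"rms",np.std(r[w]))
base=(P[...,0]<-.06)&(P[...,0]>-.08)&(P[...,2]>.015)&(P[...,2]<.088)
fit(base&(P[...,1]>.035)&(P[...,1]<.10),"face +y"); fit(base&(P[...,1]<-.035)&(P[...,1]>-.10),"face -y")
lv=(abs(P[...,1])<.0095)&(P[...,0]<-.083)&(P[...,0]>-.12)&(P[...,2]>.021)&(P[...,2]<.047)
fit(lv,"lever")
lv=(abs(P[...,1])<.0095)&(P[...,0]<-.083)&(P[...,0]>-.12)&(P[...,2]>.021)&(P[...,2]<.055)
fit(lv,"lever2")
E
python3 lev2.py
```

```text
face +y 374 dx/dz 0.0016136971967184155 +- 0.0011870809879932257 dx/dy 0.001354129795918757 x@z=.03,y0 -0.0675912694814299 rms 0.0004807230412635772
face -y 491 dx/dz -0.0005966327674555912 +- 0.0009515391114775468 dx/dy -0.0017606220513690235 x@z=.03,y0 -0.06754204934631924 rms 0.0004422270285865108
lever 51 dx/dz 0.05870877178976095 +- 0.008492152710542017 dx/dy 0.007608543642931162 x@z=.03,y0 -0.09014173503141756 rms 0.000446452054701122
lever2 64 dx/dz 0.07346756499654103 +- 0.0062588704835838845 dx/dy 0.012730113445998642 x@z=.03,y0 -0.09015559066347051 rms 0.00047012875739483543
```

Against the case face, which reads true vertical, the lever is at 0.06–0.07 rad. That's inside 0.08 but not flat, so I want a last bit of push. For more reach, the hand turns -10° with wide-open jaws so the +y finger leads and the wrist, palm and linkage stay off the lid and keeper.

```bash
python3 -m crank '[[[0.015,-0.02,0,-5],[0.03,-0.04,0,-10],[0.045,-0.06,0,-10],[0.06,-0.08,0,-10],[0.07,-0.088,0,-10]]]' 0.89
python3 -m crank '[[[0,0,-0.04,0],[0,0,-0.08,0],[0,0,-0.12,0],[0,0,-0.16,0],[0,0,-0.19,0]]]'
python3 -m crank '[[[0,0,0,0],[0,0,0,0]]]'
python3 look.py 36 220,180,340,270
```

```text
t: 35.1
tool_pos: [0.4813, -0.1068, 0.2259]
tool_rot: [0.011, 1.571, -0.012]
contact_force: [-0.6, 0.0, 0.2]
opening: 0.0606
t: 35.52
tool_pos: [0.4787, -0.1041, 0.0326]
tool_rot: [0.011, 1.574, -0.01]
contact_force: [0.0, 1.0, 0.3]
opening: 0.0755
t: 35.68
tool_pos: [0.479, -0.1041, 0.0347]
tool_rot: [0.012, 1.575, -0.009]
contact_force: [0.4, 0.3, 0.4]
opening: 0.0758
35.6833 [ 0.479  -0.1041  0.0347] [[-0.1327 -0.0333  0.0347]] yaw 89.24528697375649 0.07576738728795632 [0.3833 0.3047 0.39  ]
f 6.5
```

View pics/s36.png

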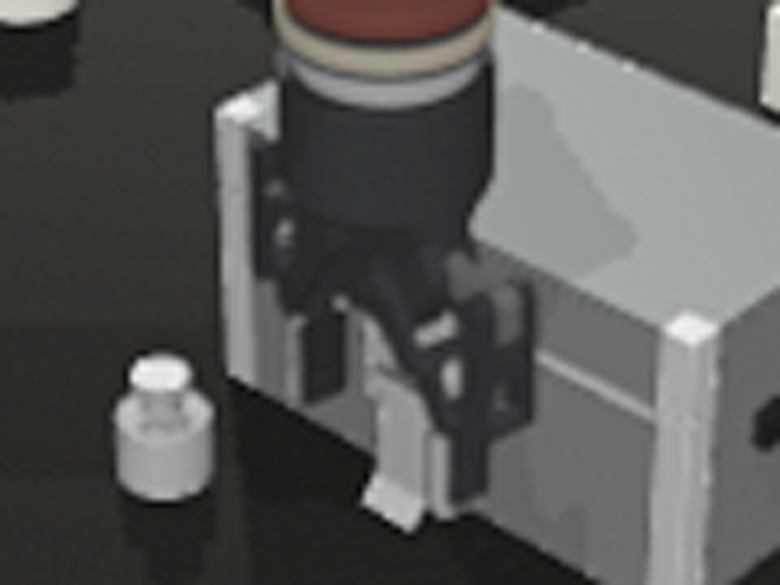

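```bash
python3 - <<'E'
from case import *
np.set_printoptions(precision=4,suppress=True)
p,d=load("side",36); 
g=lambda u,v:(220+(u+.5)/6.5-.5,180+(v+.5)/6.5-.5)
for u,v in [(293,340),(293,380),(296,398),(312,360),(325,360),(340,370),(325,390),(440,440),(440,500),(445,510),(475,490)]:
    a=np.round(g(u,v)).astype(int); print((u,v),toC(depthpt("side",[a],d)))
E
```

```text
(293, 340) [[-0.1344  0.0093  0.1045]]
(293, 380) [[-0.1366  0.0076  0.0887]]
(296, 398) [[-0.1343  0.0101  0.0773]]
(312, 360) [[-0.1294  0.0043  0.0954]]
(325, 360) [[-0.1253  0.0016  0.0945]]
(340, 370) [[-0.1185  0.0016  0.088 ]]
(325, 390) [[-0.124   0.0032  0.0781]]
(440, 440) [[-0.1503 -0.076   0.1121]]
(440, 500) [[-0.1503 -0.0761  0.0863]]
(445, 510) [[-0.1478 -0.077   0.0796]]
(475, 490) [[-0.1405 -0.0857  0.0887]]
```

The near finger's inner face is at y≈+3 mm (overlapping the lever by about 10 mm), leading edge x≈-0.115, tip z=0.077. Lower 69 mm, then push.

```bash
python3 -m crank '[[[0,0,-0.03,0],[0,0,-0.055,0],[0,0,-0.068,0],[0,0,-0.068,0]]]'; python3 w.py
python3 -m crank '[[[0.005,0.0008,0,0],[0.01,0.0016,0,0],[0.012,0.002,0,0],[0.012,0.002,0,0]]]' >/dev/null; python3 w.py
python3 -m crank '[[[0.002,0.0003,0,0],[0.003,0.0005,0,0],[0.003,0.0005,0,0]]]' >/dev/null; python3 w.py
python3 -m crank '[[[0.002,0.0003,0,0],[0.002,0.0003,0,0],[0.002,0.0003,0,0]]]' >/dev/null; python3 w.py
```

```text
t: 36.12
tool_pos: [0.4804, -0.1044, -0.032]
tool_rot: [0.01, 1.572, -0.01]
contact_force: [-0.2, -0.2, -0.1]
opening: 0.0758
36.1167 case [-0.1314 -0.0339 -0.032 ] F [-0.2531 -0.125  -0.0543] M [ 0.0202  0.0192 -0.0147] rot [ 0.0103  1.5715 -0.0099]
36.45 case [-0.1167 -0.035  -0.0297] F [ 0.7769 -0.2079 -0.3203] M [-0.0213 -0.0181  0.0784] rot [ 0.0085  1.5666 -0.0109]
36.7 case [-0.1158 -0.034  -0.0316] F [ 0.257   0.1604 -0.3227] M [-0.0099 -0.0171  0.0104] rot [ 0.0098  1.5702 -0.0101]
36.95 case [-0.1142 -0.0339 -0.032 ] F [-0.1307 -0.779  -0.3886] M [-0.0287  0.012   0.0111] rot [ 0.01    1.571  -0.0099]
```

```bash
python3 -m crank '[[[0.002,0.0003,0,0],[0.002,0.0003,0,0],[0.002,0.0003,0,0]]]' >/dev/null; python3 w.py
python3 -m crank '[[[0.002,0.0003,0,0],[0.002,0.0003,0,0],[0.002,0.0003,0,0]]]' >/dev/null; python3 w.py
python3 -m crank '[[[0.0015,0.0003,0,0],[0.0015,0.0003,0,0],[0.0015,0.0003,0,0]]]' >/dev/null; python3 w.py
python3 look.py 37 240,200,320,260
```

```text
37.2 case [-0.113  -0.0338 -0.0324] F [-4.1905  0.0836  0.7928] M [0.0148 0.3028 0.1615] rot [ 0.0098  1.573  -0.0097]
37.45 case [-0.1136 -0.0335 -0.0331] F [-14.5917  -2.2709   5.3364] M [0.0653 0.8886 0.5252] rot [ 0.0087  1.5786 -0.0089]
37.7 case [-0.114  -0.0334 -0.0337] F [-21.8394  -2.6319   8.1869] M [0.0989 1.278  0.7575] rot [ 0.0079  1.5828 -0.0084]
37.7 [ 0.4975 -0.1011 -0.0337] [[-0.114  -0.0334 -0.0337]] yaw 89.40846552125903 0.07624962144268137 [-21.1216  -6.1459   8.1869]
f 9.75
```

View pics/s37.png

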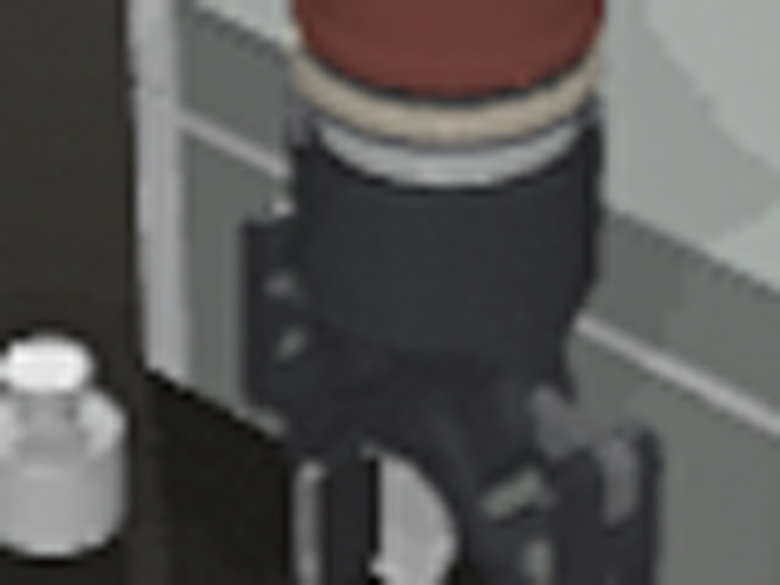

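Blocked at 22 N. The moments place this contact at y≈0, z≈0.11, which is the keeper lip again. Back off and measure the lever.

```bash
python3 -m crank '[[[-0.01,-0.0016,0,0],[-0.02,-0.0033,0.01,0],[-0.03,-0.005,0.05,0],[-0.04,-0.006,0.09,0],[-0.06,-0.01,0.13,0]]]'
python3 -m crank '[[[-0.01,0.03,0.04,0],[-0.01,0.06,0.08,0],[-0.01,0.09,0.1,0],[-0.01,0.09,0.1,0],[-0.01,0.09,0.1,0]]]' 0
python3 look.py 38 240,200,320,260; python3 lev2.py
```

```text
t: 38.22
tool_pos: [0.4448, -0.1103, 0.0971]
tool_rot: [0.01, 1.569, -0.01]
contact_force: [0.1, -0.7, 0.5]
opening: 0.0762
t: 38.63
tool_pos: [0.4364, -0.0193, 0.1987]
tool_rot: [0.007, 1.563, -0.008]
contact_force: [0.5, -0.3, -0.2]
opening: 0.015
38.6333 [ 0.4364 -0.0193  0.1987] [[-0.161   0.0573  0.1987]] yaw 89.45752919120507 0.015038190101068945 [ 0.5415 -0.3131 -0.2112]
f 9.75
face +y 379 dx/dz 0.0012811672854689238 +- 0.001142482365333734 dx/dy 0.0017398725764665446 x@z=.03,y0 -0.06756514460032548 rms 0.00046623908831203945
face -y 492 dx/dz 0.0023576663208559325 +- 0.0009739094296740185 dx/dy -0.0010620982578654625 x@z=.03,y0 -0.06759316171867108 rms 0.0004514411702813435
lever 48 dx/dz 0.04282453784959028 +- 0.008966182426032329 dx/dy -0.011250791418252096 x@z=.03,y0 -0.08935339254276445 rms 0.0004743168786137806
lever2 61 dx/dz 0.05281127201610841 +- 0.006239334891788991 dx/dy -0.007766600440235222 x@z=.03,y0 -0.08936215777951581 rms 0.00047285228254636207
```

View pics/s38.png

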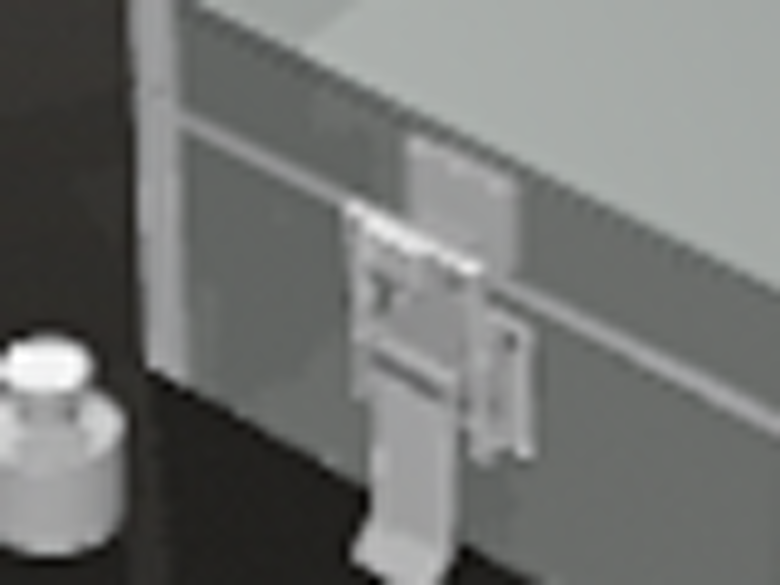

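The lever is now at 0.045–0.05 rad. It stays where pushed rather than springing, so I'll check the crossbar carefully at its ends (outside the lip) and re-estimate the lever from position as well as slope.

```bash
python3 -m crank '[[[-0.02,0.02,0.01,0],[-0.02,0.02,0.01,0],[-0.02,0.02,0.01,0]]]' >/dev/null; python3 - <<'E'
from case import *
np.set_printoptions(precision=4,suppress=True)
D=[]
for i in range(10):
    p,d=get_image("side"); D.append(np.where(d>0,d,np.nan))
d=np.nan_to_num(np.nanmedian(D,0)); np.savez("pics/side40.npz",p=p,d=d); P=toC(cloud("side",d).reshape(-1,3)).reshape(d.shape+(3,)); P[...,0]-=.0025
crop(p,262,208,302,262,11,"z40")
for lo,hi in((.011,.022),(-.022,-.011),(-.009,.009)):
    s=(P[...,1]>lo)&(P[...,1]<hi)&(P[...,0]<-.080)&(P[...,0]>-.112)&(P[...,2]>.1)&(P[...,2]<.125)
    print(lo,s.sum()); q=P[s]; q=q[np.argsort(-q[:,2])]; print(q[:14])
E
```

```text
0.011 9
[[-0.0916  0.0189  0.1094]
 [-0.0913  0.0125  0.1092]
 [-0.0889  0.0181  0.1084]
 [-0.0914  0.0158  0.1077]
 [-0.0925  0.0181  0.1072]
 [-0.091   0.0162  0.1044]
 [-0.0924  0.0183  0.1041]
 [-0.0912  0.016   0.1016]
 [-0.0916  0.0191  0.1004]]
-0.022 20
[[-0.0964 -0.0122  0.1113]
 [-0.0909 -0.0202  0.1093]
 [-0.0888 -0.0216  0.1089]
 [-0.0903 -0.0131  0.1086]
 [-0.0885 -0.0148  0.1085]
 [-0.0916 -0.0111  0.1084]
 [-0.091  -0.017   0.1079]
 [-0.0922 -0.0214  0.1076]
 [-0.0954 -0.0112  0.1074]
 [-0.0914 -0.0142  0.1068]
 [-0.0922 -0.0116  0.106 ]
 [-0.0921 -0.018   0.106 ]
 [-0.0958 -0.0116  0.1049]
 [-0.0921 -0.0213  0.1045]]
-0.009 38
[[-0.0962 -0.0087  0.1125]
 [-0.0959 -0.0018  0.1121]
 [-0.0974  0.0001  0.1121]
 [-0.097  -0.0061  0.1117]
 [-0.097   0.0072  0.1115]
 [-0.095   0.0056  0.1112]
 [-0.0981 -0.0038  0.1112]
 [-0.0977  0.0031  0.1108]
 [-0.0904 -0.0034  0.1101]
 [-0.0983  0.006   0.1097]
 [-0.0979 -0.007   0.1096]
 [-0.098  -0.0004  0.1096]
 [-0.0893  0.0043  0.1089]
 [-0.0907 -0.0003  0.1088]]
```

View pics/z40.png

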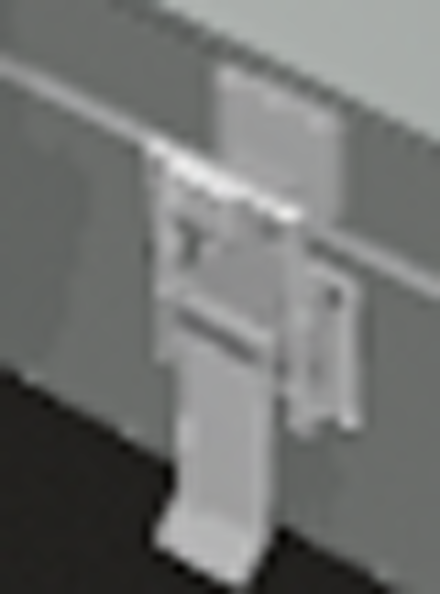

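The averaged depth shows the lip front at -0.098 with its top at 0.112, exactly as specified. The crossbar centre is at about (-0.0895, 0.107), i.e. (-1.5, -0.5) mm from the keeper point, so it's properly hooked. The lever is ≈0.05 rad, below 0.08. I'll retreat and check the whole scene before handing in.

```bash
python3 -m crank '[[[-0.02,0.04,0.03,0],[-0.03,0.08,0.06,0],[-0.03,0.12,0.09,0],[-0.03,0.16,0.1,0],[-0.03,0.2,0.1,0]]]'
python3 -m crank '[[[0,0.04,0,0],[0,0.08,0,0],[0,0.12,0,0],[0,0.12,0,0],[0,0.12,0,0]]]'
python3 lev2.py
python3 - <<'E'
from case import *
np.set_printoptions(precision=4,suppress=True)
r=snap(41); cv2.imwrite("pics/f_side.png",r['side'][0][:,:,::-1]); cv2.imwrite("pics/f_top.png",r['top'][0][:,:,::-1])
a,_=load("top",0); b=r['top'][0]; df=cv2.absdiff(a,b).max(2); cv2.imwrite("pics/f_diff.png",df)
p,d=r['top']; C=toC(cloud('top',d).reshape(-1,3)); s=(abs(C[:,0])<.06)&(abs(C[:,1])<.11)&(C[:,2]>.11)&(C[:,2]<.15)
A=np.c_[C[s][:,:2],np.ones(s.sum())]; print("lid plane(top)",np.linalg.lstsq(A,C[s][:,2],rcond=None)[0],s.sum())
s=(abs(C[:,1])<.014)&(C[:,0]<-.076)&(C[:,2]>.002)&(C[:,2]<.06)&(C[:,0]>-.14); print("top view lever/flare pts", s.sum(), C[s][np.argsort(C[s][:,0])][:8])
E
```

```text
t: 40.3
tool_pos: [0.3855, 0.177, 0.3051]
tool_rot: [0.012, 1.564, -0.01]
contact_force: [1.2, 0.6, 0.2]
opening: 0.0002
t: 40.72
tool_pos: [0.3841, 0.297, 0.3005]
tool_rot: [0.006, 1.572, -0.008]
contact_force: [-0.5, -0.4, -0.1]
opening: 0.0002
face +y 378 dx/dz 0.00011701584887260627 +- 0.0010793350107475468 dx/dy 0.0012194709479802918 x@z=.03,y0 -0.06754326138537085 rms 0.00043907451269652555
face -y 494 dx/dz 0.0010311679053574558 +- 0.0009986682517515307 dx/dy 0.00012883519807450894 x@z=.03,y0 -0.06749040262817524 rms 0.0004674761964800864
lever 45 dx/dz 0.07079405926826911 +- 0.009949275810905095 dx/dy 0.0016017286428632732 x@z=.03,y0 -0.08960787409968315 rms 0.00046225221229000217
lever2 61 dx/dz 0.06711357751770745 +- 0.006090662917499454 dx/dy -0.003386109124286593 x@z=.03,y0 -0.08961172406585635 rms 0.00045573827679549876
lid plane(top) [0.0009 0.0009 0.1297] 2566
top view lever/flare pts 57 [[-0.1396 -0.011   0.0059]
 [-0.139   0.0096  0.0026]
 [-0.1334  0.0016  0.0024]
 [-0.1328  0.005   0.0021]
 [-0.1303  0.0011  0.0044]
 [-0.1289  0.0077  0.0026]
 [-0.1281 -0.0063  0.004 ]
 [-0.1258 -0.0137  0.0031]]
```

View pics/f_top.png

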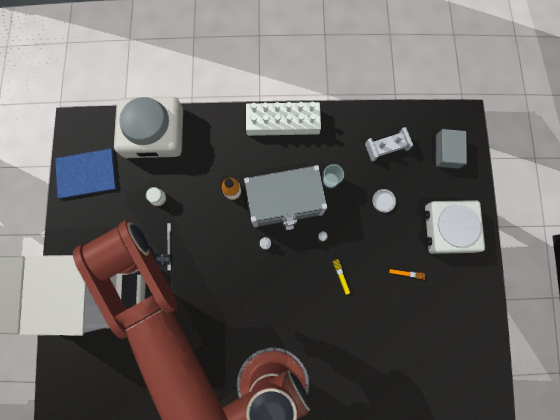

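View pics/f_diff.png

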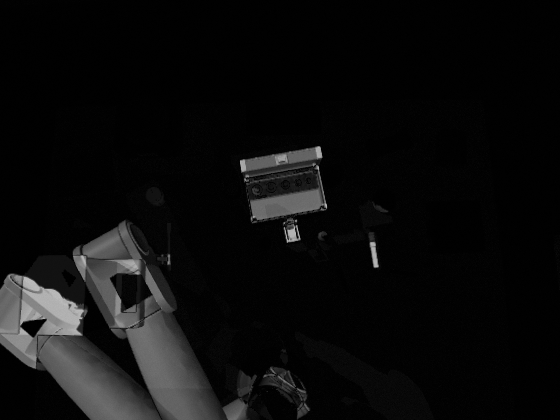

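Bystanders are unmoved (the difference image shows only lid, latch, brush and arm). The lever reading is now 0.067 ± 0.008, too close to the limit, so I want one more push with more yaw (-20° from square), where geometry says the finger leads the linkage. First check the far linkage's clearance above weight_b.

```bash
python3 - <<'E'
from case import *
np.set_printoptions(precision=1,suppress=True)
p,d=load("side",36); q=(toC(cloud("side",d).reshape(-1,3))-[-.1327,-.0333,.0347])*1000
a=np.radians(10); J=np.array([np.sin(a),np.cos(a)]); L=np.array([np.cos(a),-np.sin(a)])
j=q[:,:2]@J; l=q[:,:2]@L
for lo,hi in((-75,-65),(-65,-58),(-58,-52),(-52,-46),(-46,-38)):
    m=(j>lo)&(j<hi)&(abs(l)<16)&(q[:,2]>25)&(q[:,2]<150); 
    if m.sum(): print(lo,hi,m.sum(),"zmin",np.percentile(q[m,2],[1,5]),"l",np.percentile(l[m],[2,98]))
p,d=load("top",41); C=toC(cloud("top",d).reshape(-1,3))*1000
m=(np.hypot(C[:,0]+143,C[:,1]+103)<25)&(C[:,2]>8); print("weight_b top z",np.percentile(C[m,2],[50,98]), "hi pts",C[m&(C[:,2]>33)].mean(0))
E
```

```text
-75 -65 211 zmin [90.1 92.3] l [-12.6  12.5]
-65 -58 62 zmin [87.3 92.2] l [-12.8  10.5]
-58 -52 36 zmin [52.6 54.2] l [-11.2   6. ]
-52 -46 82 zmin [47.4 49.8] l [-12.4   6.6]
-46 -38 109 zmin [42.2 46.1] l [-13.7   8.2]
weight_b top z [27.2 45. ] hi pts [-142.3 -104.1   40.7]
```

Clearance is fine: the linkage bottom passes ≥10 mm above weight_b's knob. Set up at -24° from square with a 66 mm opening.

```bash
python3 -m crank '[[[0.008,-0.04,0,-7],[0.016,-0.08,0,-14],[0.024,-0.12,0,-14],[0.032,-0.16,0,-14],[0.04,-0.2,0,-14]]]' 0.77
python3 -m crank '[[[0.01,-0.04,-0.01,0],[0.02,-0.08,-0.02,0],[0.03,-0.12,-0.03,0],[0.04,-0.16,-0.05,0],[0.046,-0.198,-0.07,0]]]'
python3 -m crank '[[[0,0,-0.04,0],[0,0,-0.08,0],[0,0,-0.12,0],[0,0,-0.16,0],[0,0,-0.2,0]]]'
python3 -m crank '[[[0,0,0,0],[0,0,0,0]]]'
python3 look.py 42 220,180,340,270
```

```text
t: 41.63
tool_pos: [0.4246, 0.0936, 0.3014]
tool_rot: [0.202, 1.56, -0.201]
contact_force: [1.8, 0.3, 0.3]
opening: 0.0604
t: 42.05
tool_pos: [0.4702, -0.0981, 0.2354]
tool_rot: [0.202, 1.558, -0.203]
contact_force: [0.7, 0.2, -0.2]
opening: 0.0659
t: 42.47
tool_pos: [0.4694, -0.0959, 0.0334]
tool_rot: [0.202, 1.56, -0.203]
contact_force: [0.6, -0.6, -0.3]
opening: 0.0661
t: 42.63
tool_pos: [0.4674, -0.0949, 0.033]
tool_rot: [0.203, 1.567, -0.201]
contact_force: [0.1, -0.7, 0.5]
opening: 0.0656
42.6333 [ 0.4674 -0.0949  0.033 ] [[-0.1427 -0.0224  0.033 ]] yaw 75.24325621756165 0.06564854450127466 [ 0.116  -0.6959  0.4738]
f 6.5
```

View pics/s42.png

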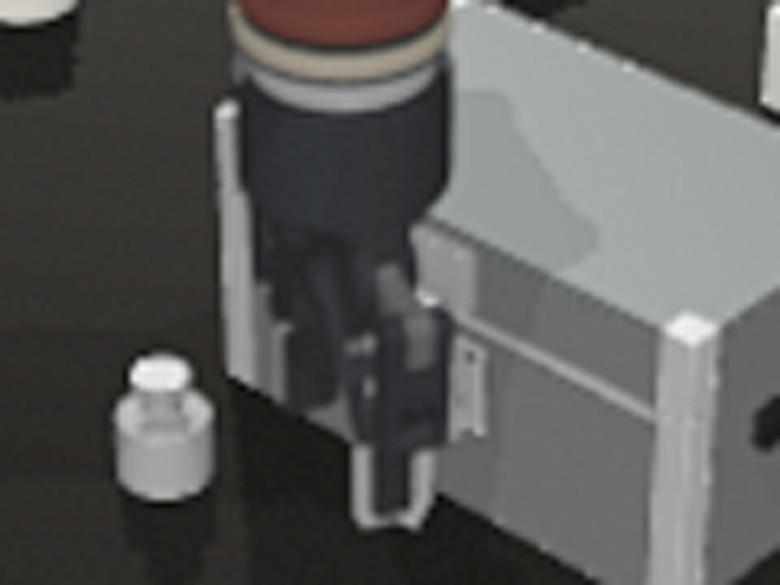

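```bash
python3 -m crank '[[[0.001,-0.006,-0.03,0],[0.001,-0.006,-0.055,0],[0.001,-0.006,-0.066,0],[0.001,-0.006,-0.066,0]]]'; python3 w.py
python3 -m crank '[[[0.004,0.0007,0,0],[0.008,0.0013,0,0],[0.01,0.0016,0,0],[0.01,0.0016,0,0]]]' >/dev/null; python3 w.py
python3 -m crank '[[[0.002,0.0003,0,0],[0.002,0.0003,0,0],[0.002,0.0003,0,0]]]' >/dev/null; python3 w.py
python3 -m crank '[[[0.001,0.0002,0,0],[0.001,0.0002,0,0],[0.001,0.0002,0,0]]]' >/dev/null; python3 w.py
```

```text
t: 43.07
tool_pos: [0.4704, -0.1014, -0.0311]
tool_rot: [0.202, 1.562, -0.202]
contact_force: [-0.2, 0.1, 0.4]
opening: 0.0655
43.0667 case [-0.1408 -0.0293 -0.0311] F [-0.155   0.1358  0.4471] M [ 0.0116 -0.0163 -0.0082] rot [ 0.2021  1.5622 -0.2017]
43.4 case [-0.1285 -0.0302 -0.0292] F [ 0.4688 -0.2815  0.2716] M [-0.0567 -0.0121 -0.0286] rot [ 0.2007  1.5578 -0.202 ]
43.65 case [-0.1284 -0.0295 -0.0309] F [-0.081  -0.8946  0.3959] M [0.0014 0.0482 0.0104] rot [ 0.2017  1.5611 -0.2018]
43.9 case [-0.1276 -0.0294 -0.0313] F [ 0.2    -0.4038  0.1785] M [-0.09    0.0261  0.0301] rot [ 0.2019  1.5616 -0.2019]
```

```bash
for i in 1; do python3 -m crank '[[[0.001,0.0002,0,0],[0.001,0.0002,0,0],[0.001,0.0002,0,0]]]' >/dev/null; python3 w.py; python3 -m crank '[[[0.001,0.0002,0,0],[0.001,0.0002,0,0],[0.001,0.0002,0,0]]]' >/dev/null; python3 w.py; python3 -m crank '[[[0.001,0.0002,0,0],[0.001,0.0002,0,0],[0.001,0.0002,0,0]]]' >/dev/null; python3 w.py; done
```

```text
44.15 case [-0.1268 -0.0292 -0.0314] F [-0.1632  0.5036  0.099 ] M [-0.0263  0.0662  0.0512] rot [ 0.2018  1.5621 -0.2017]
44.4 case [-0.1262 -0.0288 -0.0317] F [-3.5327  1.4689 -1.1623] M [0.1801 0.2546 0.1827] rot [ 0.2019  1.5632 -0.2013]
44.65 case [-0.1246 -0.0286 -0.0315] F [-1.7655  4.393  -0.8759] M [0.2339 0.1395 0.2168] rot [ 0.2025  1.5619 -0.2011]
```

Small contact forces (≈4 N) high on the hand. Back off and measure the lever.

```bash
python3 -m crank '[[[-0.01,-0.0016,0,0],[-0.02,-0.0033,0.01,0],[-0.03,-0.005,0.05,0],[-0.04,-0.006,0.09,0],[-0.06,-0.01,0.13,0]]]'
python3 -m crank '[[[-0.01,0.03,0.04,0],[-0.01,0.06,0.08,0],[-0.01,0.09,0.1,0],[-0.01,0.12,0.1,0],[-0.01,0.12,0.1,0]]]' 0
python3 look.py 43 240,200,320,260; python3 lev2.py
```

```text
t: 45.07
tool_pos: [0.4284, -0.109, 0.0983]
tool_rot: [0.201, 1.559, -0.202]
contact_force: [1.7, 0.0, 0.4]
opening: 0.0658
t: 45.48
tool_pos: [0.42, 0.0157, 0.2008]
tool_rot: [0.199, 1.552, -0.195]
contact_force: [0.3, -0.8, -0.6]
opening: 0.0048
45.4833 [0.42   0.0157 0.2008] [[-0.1715  0.0945  0.2008]] yaw 75.62152581048439 0.004821836720782013 [ 0.3012 -0.7528 -0.5744]
f 9.75
face +y 382 dx/dz -8.377926377384018e-05 +- 0.0011461312125024522 dx/dy -0.001150069314294136 x@z=.03,y0 -0.06732867212737563 rms 0.0004703492620688716
face -y 492 dx/dz 0.0013025386657752106 +- 0.0009911966371410623 dx/dy -0.00023981209409994209 x@z=.03,y0 -0.067539691348297 rms 0.0004599278865488161
lever 49 dx/dz 0.06036973478482008 +- 0.007969673256081963 dx/dy 0.005280535933002581 x@z=.03,y0 -0.08950754648313014 rms 0.00041170852868760405
lever2 64 dx/dz 0.0572682821362112 +- 0.0058197566617993225 dx/dy -0.007122448700225936 x@z=.03,y0 -0.08950657485847992 rms 0.00045532867720745495
```

View pics/s43.png

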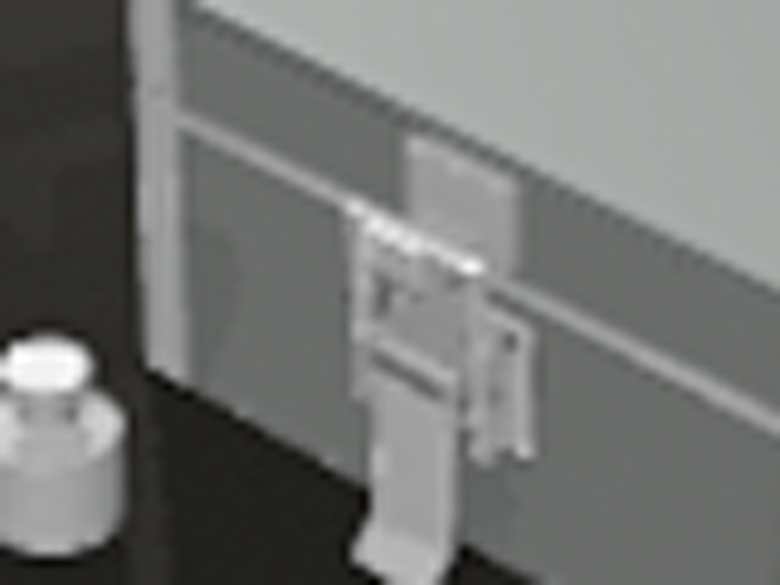

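The depth reading is unchanged (x at z=0.03 is the same), mean slope ≈0.058. For an independent check, I find the lever's side edges to sub-pixel accuracy and cast rays onto the known planes y=±13 mm; the slope needs no depth.

```bash
cat > edge.py <<'E'
from case import *
import sys
np.set_printoptions(precision=4,suppress=True)
I=np.mean([cv2.cvtColor(get_image("side")[0],cv2.COLOR_RGB2GRAY).astype(float) for _ in range(6)],0)
np.save("pics/I.npy",I)
def planeY(uv,y0):
    o,dv=rays("side",uv); oc=toC([o])[0]; dc=np.c_[dv[:,:2]@n,dv[:,:2]@t,dv[:,2]]
    k=(y0-oc[1])/dc[:,1]; return oc+dc*k[:,None]
G=np.abs(cv2.Sobel(cv2.GaussianBlur(I,(1,3),0),cv2.CV_64F,1,0,ksize=3))
for nm,y0 in(("left",.013),("right",-.013)):
    # expected edge column for x=-.0925+.0025 cam frame
    pts=[];uvs=[]
    for z in np.arange(.022,.046,.001):
        c=np.array([[-.0895,y0,z]]); uv=proj("side",toW(c))[0]; r=int(round(uv[1])); u0=int(round(uv[0]))
        w=G[r,u0-3:u0+4]; k=int(np.argmax(w)); 
        if k in(0,6): continue
        a,b,cc=w[k-1:k+2]; u=u0-3+k+.5*(a-cc)/(a-2*b+cc); uvs.append((u,r))
    uvs=np.array(sorted(set(uvs),key=lambda q:q[1])); q=planeY(uvs,y0)
    k=np.polyfit(q[:,2],q[:,0],1); print(nm,len(q),"slope",k[0],"rms",np.std(q[:,0]-np.polyval(k,q[:,2])),"x@.03",np.polyval(k,.03)); print(uvs[:,0])
E
python3 edge.py
```

```text
left 8 slope 0.07164927477458376 rms 0.0002589896420620045 x@.03 -0.08665260966376519
[277.9294 277.8786 277.7542 277.6468 277.5933 277.5463 277.568  277.6293]
right 9 slope 0.01991961024101169 rms 0.00020022334190267883 x@.03 -0.0835331016471447
[286.0184 286.0708 286.0859 286.0897 286.0919 286.0619 285.9798 285.9016
 285.8894]
```

Edges give 0.07 and 0.02 (mean 0.046), consistent with ≈0.05. The last push shows a sideways force and no lever motion, so the finger corner slid past the lever's edge (it overlapped only 2 mm). There's time for one repeat, 5 mm further to -y.

```bash
python3 -m crank '[[[0.012,-0.03,0,0],[0.025,-0.06,0,0],[0.038,-0.09,0,0],[0.05,-0.12,0,0],[0.05,-0.122,0,0]]]' 0.77
python3 -m crank '[[[0,0,-0.04,0],[0,0,-0.08,0],[0,0,-0.12,0],[0,0,-0.15,0],[0,0,-0.15,0]]]'
python3 w.py
```

```text
t: 46.7
tool_pos: [0.4692, -0.1144, 0.196]
tool_rot: [0.203, 1.561, -0.206]
contact_force: [0.0, 1.3, 0.9]
opening: 0.0606
t: 47.12
tool_pos: [0.4621, -0.1079, 0.0386]
tool_rot: [0.205, 1.575, -0.199]
contact_force: [-0.9, 0.5, -2.0]
opening: 0.0661
47.1167 case [-0.1501 -0.0343  0.0386] F [-0.8238  0.6073 -2.0167] M [-0.0018  0.0007  0.0042] rot [ 0.205   1.575  -0.1992]
```

```bash
python3 -m crank '[[[0.0,0,-0.02,0],[0.0,0,-0.06,0],[0.0,0,-0.075,0],[0.0,0,-0.075,0]]]'; python3 w.py
```

```text
t: 47.45
tool_pos: [0.4657, -0.1093, -0.0312]
tool_rot: [0.203, 1.567, -0.201]
contact_force: [-0.8, 0.5, -0.8]
opening: 0.066
47.45 case [-0.1467 -0.0363 -0.0312] F [-0.6547  0.6548 -0.7895] M [0.0134 0.0125 0.0467] rot [ 0.203   1.5672 -0.2006]
```

```bash
python3 -m crank '[[[0.006,0.001,0,0],[0.012,0.002,0,0],[0.016,0.0026,0,0],[0.016,0.0026,0,0]]]' >/dev/null; python3 w.py
python3 -m crank '[[[0.0015,0.0002,0,0],[0.0015,0.0002,0,0],[0.0015,0.0002,0,0]]]' >/dev/null; python3 w.py
python3 -m crank '[[[0.0015,0.0002,0,0],[0.0015,0.0002,0,0],[0.0015,0.0002,0,0]]]' >/dev/null; python3 w.py
python3 -m crank '[[[0.0015,0.0002,0,0],[0.0015,0.0002,0,0],[0.0015,0.0002,0,0]]]' >/dev/null; python3 w.py
```

```text
47.7833 case [-0.1287 -0.0373 -0.0279] F [-5.5694  3.4783 -1.2094] M [0.2589 0.4252 0.3738] rot [ 0.2     1.5644 -0.2001]
48.0333 case [-0.1284 -0.0372 -0.0283] F [-10.4958   2.3205   0.2152] M [0.3139 0.7597 0.6184] rot [ 0.1993  1.5664 -0.2   ]
48.2833 case [-0.1282 -0.0369 -0.029 ] F [-10.6895   2.2274   0.6509] M [0.2408 1.2992 0.7163] rot [ 0.1989  1.5694 -0.1998]
48.5333 case [-0.1283 -0.0366 -0.0294] F [-17.4728   2.9055   3.47  ] M [0.429  1.8219 1.0101] rot [ 0.1979  1.5734 -0.1993]
```

Force is up to 17 N; the moments indicate part of it on the lever tip and part on the loop's side bar. Stop, back off and measure.

```bash
python3 -m crank '[[[-0.01,-0.0016,0,0],[-0.02,-0.0033,0.01,0],[-0.03,-0.005,0.05,0],[-0.04,-0.006,0.09,0],[-0.06,-0.01,0.13,0]]]'
python3 -m crank '[[[-0.01,0.03,0.04,0],[-0.01,0.06,0.08,0],[-0.01,0.1,0.1,0],[-0.01,0.14,0.1,0],[-0.01,0.16,0.1,0]]]' 0
python3 look.py 44 240,200,320,260; python3 lev2.py; python3 edge.py | grep slope
python3 - <<'E'
from case import *
np.set_printoptions(precision=4,suppress=True)
D=[]
for i in range(4):
    p,d=get_image("side"); D.append(np.where(d>0,d,np.nan))
d=np.nan_to_num(np.nanmedian(D,0)); P=toC(cloud("side",d).reshape(-1,3)).reshape(d.shape+(3,)); P[...,0]-=.0025
for lo,hi in((.011,.022),(-.022,-.011),(-.009,.009)):
    s=(P[...,1]>lo)&(P[...,1]<hi)&(P[...,0]<-.080)&(P[...,0]>-.112)&(P[...,2]>.1)&(P[...,2]<.125)
    q=P[s]; q=q[np.argsort(-q[:,2])]; print(lo,s.sum(),q[:5].mean(0))
C=P.reshape(-1,3); s=(abs(C[:,0])<.06)&(abs(C[:,1])<.11)&(C[:,2]>.11)&(C[:,2]<.15)
A=np.c_[C[s][:,:2],np.ones(s.sum())]; print("lid plane",np.linalg.lstsq(A,C[s][:,2],rcond=None)[0])
E
```

```text
t: 48.95
tool_pos: [0.4318, -0.1174, 0.1028]
tool_rot: [0.2, 1.556, -0.202]
contact_force: [0.5, -0.8, 1.1]
opening: 0.0659
t: 49.37
tool_pos: [0.4225, 0.0447, 0.2048]
tool_rot: [0.203, 1.549, -0.201]
contact_force: [1.2, -0.7, -0.8]
opening: 0.0047
49.3667 [0.4225 0.0447 0.2048] [[-0.1643  0.1226  0.2048]] yaw 75.21496580245243 0.00472747592127 [ 1.213  -0.7429 -0.8086]
f 9.75
face +y 387 dx/dz 0.002776994619171252 +- 0.0011006366180644285 dx/dy 0.000362063757235187 x@z=.03,y0 -0.06751111025682274 rms 0.00045879319622165246
face -y 491 dx/dz -0.0005585723242359117 +- 0.0009670285296813652 dx/dy -0.0021374769558476087 x@z=.03,y0 -0.06761232572073414 rms 0.00044606204564663984
lever 48 dx/dz 0.06023032682120186 +- 0.009555213223016458 dx/dy 0.0009475958488545655 x@z=.03,y0 -0.08946675677711127 rms 0.0004868776671336276
lever2 63 dx/dz 0.05557724831683123 +- 0.005831848239695028 dx/dy -0.006540622795262907 x@z=.03,y0 -0.08947152870106409 rms 0.0004615402936695412
left 8 slope 0.07121298950148207 rms 0.00025468220340082277 x@.03 -0.08665153813885317
right 9 slope 0.020391420483450252 rms 0.000201364200178567 x@.03 -0.08353827333129334
0.011 8 [-0.0894  0.0156  0.1086]
-0.022 16 [-0.0914 -0.0161  0.1094]
-0.009 37 [-0.097  -0.0008  0.1122]
lid plane [ 0.0001 -0.0001  0.1298]
```

View pics/s44.png

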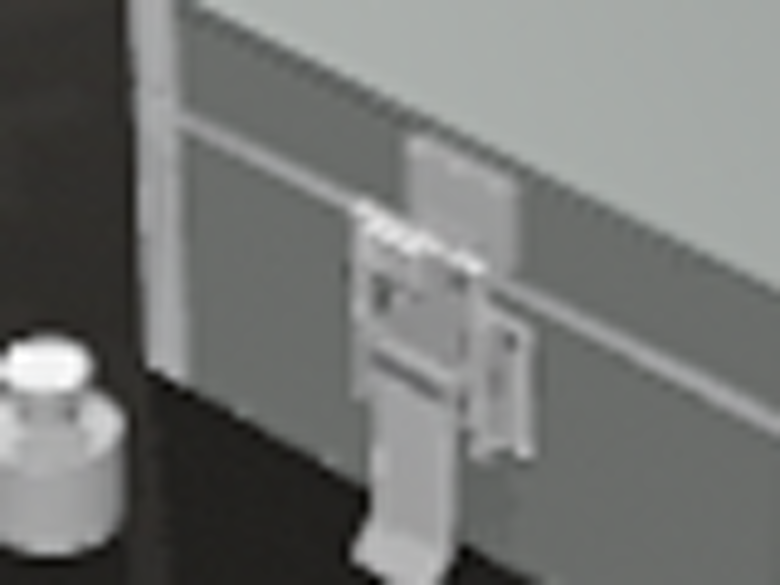

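After pushes in two poses the lever sits at the same place to 0.1 mm, and it didn't give under roughly 7 N at its tip. So it appears to be at its stop. The crossbar is on the keeper, the lid is flat and the arm is clear. Handing in.

```bash
python3 -c "
from station import *
print(get_obs()['t']); print(finish_job())"
```

```text
50.3667
the job is handed in; nothing more can be done
None
```

I handed the job in at 50.4 s of 72 s. The brush is in the bay, the lid is shut and the loop is on its keeper. The lever is pushed in and measures under its limit, but I never saw it snap and it did not measure fully flat. `finish_job` gives no verdict.

**What I did**
- **Brush:** I gripped the wooden brush and laid it on the bay floor with the lid open. The first grasp closed on nothing because the real fingertips sit about 31 mm higher than the reported TCP; I corrected for that from then on.
- **Lid and loop:** I pulled the lid over and pressed it down, then lifted the crossbar over the keeper's lip and set it on the ledge.
- **Lever:** I pressed it down and then in, over several pushes. The first push jammed by friction at the lever's tip (39 N). Later ones were stopped by the hand touching the keeper lip or the loop, at up to 22 N.

**Last checks**
- **Lid:** its top measures flat at 129.8 mm in both views (130 mm expected).
- **Crossbar:** about 1–2 mm from the keeper point, behind the lip.
- **Bystanders:** the difference picture showed none of them moved. It dates from before the last two pushes; weight_a still stood in place in later crops.
- **Brush:** it cannot be seen with the lid shut. I last saw it lying in the bay with the lid half closed.

**Checks that disagreed**
- **Lever angle:** the depth fits gave 0.04–0.07 rad, and the lever's two side edges gave 0.02 and 0.07 rad. Those fall below the 0.08 limit, but not by much.
- **Snap:** it stayed wherever it was pushed. The last two pushes, from a new hand position, did not move it, so I took it to be at its stop, which is an inference.

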